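# Lock the load rod of a lever rig with its locknut and load the slotted masses

## Robot

A 7-joint arm with a two-finger parallel gripper is mounted at the origin on the work surface. World frame = base frame: x ahead of the robot, y to its left, z up, the work surface at z = 0. Lengths are in m, angles in rad, forces in N, time in s.
With the tool pointing down it reaches from about 0.425 to 0.875 m from the base axis. Payload 8.4 kg.
Tool frame: the origin (TCP) lies at the very end of the fingers, on their centre line; the grasp point (between the pads) lies behind it (arm.grip_depth is the z of the grasp point in the tool frame, in m); z points along the fingers, y is the line along which they close (so a half turn about z gives the same grasp; the last joint's range is limited). The gripper opens to 85 mm and grips with 20 to 120 N. Pads are 22 mm wide; open, the fingers measure 114 mm over their backs; the gripper's body (76 mm by 85 mm) begins 54 mm behind the grasp point. The pads swing forward as they close: fully open they stand 13 mm farther back than shut.
Start: joints at [-1.402, 0.333, 0.04, 1.465, -0.013, 1.343, -0.059], TCP at [0.172, 0.627, 0.231] pointing down, gripper open.
Joint ranges: [-2.58, 2.58], [-0.38, 2.09], [-1.3, 1.39], [0.25, 2.4], [-1.5, 4.64], [0.08, 2.09], [-2.65, 2.65]. Speed limits (rad/s): [2.22, 2.22, 2.79, 2.79, 3.14, 3.14, 3.14].

## Interface

Orientations are given as a rotation vector (axis times angle).
In Python, from plant import arm gives the robot as it stands.
- The arm moves only by the tool move_arm, never from a script. Its argument "rows" is a list of rows, each a list of 3 entries, a list of its own where there are three numbers: the shift along the tool's x, y, z in units of 500 mm (1.0 is 500 mm), then the turn, a rotation vector about the tool's x, y, z in units of pi rad (1.0 is pi rad), then the closure in counts, from 0 (fully open) to 255 (shut). A call has 1 to 8 rows; each row is the pose to reach, as a shift and turn from the pose commanded when the call began, along the tool's axes at that moment, turning the shorter way round; what a row does not reach only later rows make up. A row lasts 1/10 s, in which the tool goes at most 50 mm and 8.59 degrees, less where a joint would pass 70% of its speed; a pose out of reach is approached as far as the arm can. A call with a number of a shift or a turn outside -1 to 1 is refused whole. A call with a gripper value outside its range is refused whole. The fingers move at their own pace and stop on an object; the grip force is fixed at half the most. Time passes only in rows, so rows that repeat a pose let the fingers close. It gives the time, the measured TCP pose, the force, the opening and the grip force at its end, in the units of the state.
- arm.observe(): the state, without advancing time (a new reading comes with each control period).
- arm.camera(name): name is "side" or "top"; returns (picture, depth): 480x640x3 uint8, blue, green, red; 480x640 float32, m along the optical axis (not along the pixel's ray), 0 where there is no reading.
- arm.camera_model(name): a dict with "vfov" (degrees; the focal length in pixels is half the picture's height over the tangent of half this angle, whatever the lens; pixels are square), "cx", "cy" (the principal point, pixels), "k1" (the pictures are not rectified: a ray, as slopes to the right and down, at radius r is drawn at 1 + k1 r^2 times it, then the intrinsics apply), "cam_to_world" (4x4, takes a point from camera to world coordinates). Camera axes: x right, y down, z forward; pixel columns grow to the right and rows downward; lengths in m; the calibration is good to about 2 mm. A picture is of the moment at which its call begins. camera_model takes no time and is no camera call.
- arm.finish_job(): hands the job in; it is judged then, once.
The state is a dict: "time_s": time; "joint_pos": joint angles; "joint_velocities": joint speeds; "joint_torque": joint torques, N m; "tool_pos": TCP position; "tcp_rot": TCP orientation; "force": force on the tool from outside, world axes, zero at the start; "torque": the same for the moment, N m; "finger_gap": opening from 0.0 (shut) to 1.0 (fully open); "grip_force": force on a finger pad.
Only numpy, scipy, OpenCV 4.12 (cv2) and the standard library are available. Lean on these libraries where they do the work, as an engineer would, in place of code of your own. Each camera call takes 0.05 s, during which the arm holds its last target. There are 200 camera calls.

## Task

Get the lever loading rig ready for a test: take the black dust cap off the threaded end of the load rod and put it in the white parts tray, then fit the open-ended spanner on the lower (set) nut with its handle beside the grey fulcrum block on the beam, so that the block stops it turning, and tighten the upper locknut firmly down against the held nut, which must keep its setting. Lay the spanner back flat on the rubber mat. Only when the rod is locked, slide every slotted mass on the bench sideways onto the rod, fully home and flat on the pan or on the mass below, each with its slot turned 60 degrees or more away from the slots of the others; leave the bottle, the loupe and the wooden box where they are.

Things in the scene. Friction and masses are not known exactly. Their poses are not given: they have to be found in the camera images.
- rig: Lever loading rig, fixed. Origin on the bench (z = 0) below the axis of its upright load rod; +x along the beam from rod to fulcrum, z up. Below the beam: specimen post 42 mm in diameter at x = 118 mm; column x = 150 to 190 mm, 60 mm wide; base 22 mm high, 130 mm wide, x = 85 to 310 mm. The beam is at rest and does not move. Counterweight, radius 32 mm, on the beam at x = 240 to 290 mm.
- pan (a point): Centre of the top face of the round pan (27 mm in radius, 6 mm thick, top 40 mm above the bench), on the rod axis; axes as the rig's. Bare rod, 10 mm in diameter, from the pan up to 172 mm above the bench, then a shoulder 28 mm in diameter up to the beam.
- beam_top (a point): Point on the rod axis at the beam's top face, 205 mm above the bench; axes as the rig's. The beam is 15 mm thick, 60 mm wide (y) and runs from x = -30 mm to x = 315 mm. The threaded rod end, 20 mm in diameter, rises from here to 40 mm above it, through set nut and locknut. Fulcrum block: grey block on the beam, x = 145 to 185 mm, 28 mm wide (y), 35 mm high.
- setnut_mid (a point): Middle of the lower (set) nut, on the rod axis: hexagon 30 mm across flats, 16 mm high, standing on the beam. Its own +-y sides are flats: the spanner fits with its handle along the nut's own +x (0.21 rad towards the rig's +y from the beam's length), which puts the handle on the +y side of the fulcrum block, some 6 mm clear; turned clockwise, the handle comes up against the block.
- setnut (a joint): Turn of the set nut, rad, clockwise seen from above positive; within 0.03 of 0 at the start: its setting, to be kept within 0.45 of 0 (a well-fitted, braced spanner lets it turn about 0.2). Alone it has only 0.08 N m of friction and is dragged round by a locknut that bears on it.
- locknut_mid (a point): Middle of the upper nut (locknut), on the rod axis: hexagon 30 mm across flats, 11 mm high; its own +-y sides are flats. It sinks 4 mm a turn as it is turned clockwise; run down, it stands on the set nut, its middle 21.5 mm above the beam.
- locknut (a joint): How far the locknut has been run down its thread relative to the set nut, rad, clockwise seen from above positive (0.03 N m of friction); it starts between 0 and 1.4 and bears on the set nut at its end of 3.5.
- locknut_nip (a joint): Further turn of the locknut after it bears on the set nut, rad: 0 untightened, stop at 0.4. It takes 0.25 N m, and comes only if the set nut is held. Firmly tight is above 0.22.
- cap: Black plastic dust cap, an upturned cup 48 mm in outer diameter and 46 mm high, 42 mm inside, 40 g, standing loosely on the beam over both nuts. Origin in the centre of its open underside, z up through its closed top.
- tray: White parts tray, fixed, 120 (x) by 100 (y) mm and 25 mm high, wall and floor 4 mm. Origin centre of underside.
- toolmat: Black rubber tool mat, fixed, 240 (x) by 110 (y) mm, 3 mm thick. Origin centre of underside.
- spanner: Steel open-ended spanner, 9 mm thick, 0.28 kg, flat on the mat. Origin on its underside in the middle of the jaw (the nut axis when seated); +x along the handle, away from the open mouth. Jaw 31.5 mm wide from x = -17 mm (flared mouth) to its back at 19 mm; head 60 mm wide; straight handle 20 mm wide from x = 44 to 185 mm; balance point near x = 75 mm.
- spanner_grip (a point): Point on the handle 65 mm from the jaw centre, at half thickness.
- mass1: Slotted steel mass, 0.25 kg: round disc 60 mm in diameter, 14 mm thick, with two grip flats 55 mm apart (its own +-y sides, 24 mm long) and a slot 14 mm wide from the centre out to the rim along its own +x; home, the rod is at the slot's end, within 2 mm of the disc's centre. Origin centre of underside. Three or four are present, flat on the bench, slots roughly towards the rig.
- mass2: Slotted steel mass, 0.25 kg: round disc 60 mm in diameter, 14 mm thick, with two grip flats 55 mm apart (its own +-y sides, 24 mm long) and a slot 14 mm wide from the centre out to the rim along its own +x; home, the rod is at the slot's end, within 2 mm of the disc's centre. Origin centre of underside. Three or four are present, flat on the bench, slots roughly towards the rig.
- mass3: Slotted steel mass, 0.25 kg: round disc 60 mm in diameter, 14 mm thick, with two grip flats 55 mm apart (its own +-y sides, 24 mm long) and a slot 14 mm wide from the centre out to the rim along its own +x; home, the rod is at the slot's end, within 2 mm of the disc's centre. Origin centre of underside. Three or four are present, flat on the bench, slots roughly towards the rig.
- mass4: Slotted steel mass, 0.25 kg: round disc 60 mm in diameter, 14 mm thick, with two grip flats 55 mm apart (its own +-y sides, 24 mm long) and a slot 14 mm wide from the centre out to the rim along its own +x; home, the rod is at the slot's end, within 2 mm of the disc's centre. Origin centre of underside. Three or four are present, flat on the bench, slots roughly towards the rig.
- mass1_slot (a point): Mouth of the slot of mass1: 30 mm from its centre, half way up its thickness.
- mass2_slot (a point): Mouth of the slot of mass2: 30 mm from its centre, half way up its thickness.
- mass3_slot (a point): Mouth of the slot of mass3: 30 mm from its centre, half way up its thickness.
- mass4_slot (a point): Mouth of the slot of mass4: 30 mm from its centre, half way up its thickness.
- bottle: Bystander: clear bottle, 44 mm in diameter, 100 mm high. Origin centre of underside.
- loupe: Bystander: black eye loupe, 42 mm in diameter, 34 mm high. Origin centre of underside.
- gauge_box: Bystander: closed wooden box 90 x 55 x 26 mm. Origin centre of underside.

How it is judged:
By the outcome, as a careful person would: the job done as asked, in the order asked, and still so for the second after the job is handed in, with the robot touching nothing.
Of mass1, mass2, mass3, mass4 only 3 to 4 are there at a start; the rules pass over those that are not, and their reading is None.
At some moment in a run one of mass1, mass2, mass3, mass4 may be knocked a few centimetres aside while the robot is not near it.
Once in a run the grip may slacken for a moment while it holds something.
It also fails if it takes over 210 s, if anything falls off the work surface, if the arm or the gripper's body presses on something with over 40 N, if the wrist force passes 120 N, or if a joint passes its speed limit or range.

## Working session

There is one attempt and no reset: what is moved stays moved. The work goes in short steps, Python scripts to look and compute and a tool call to move; the robot and the scene stay as the last step left them, time stands still between calls to the robot, and variables do not carry over. Pictures are saved under pics/ and viewed, at most 14 in all, crops included, and the job is handed in when it is done.

Besides the shell and the picture viewer there is one more tool, called after ">>>" as name([rows], argument=value, ...), one row to a line, values as JSON. move_arm: Moves the arm, as the interface text tells. Its arguments: {"type":"object","properties":{"rows":{"type":"array","items":{"type":"array"}}},"required":["rows"]}

```bash
ls; mkdir -p pics; cat > h.py <<'E'
import numpy as np, cv2
from scipy.spatial.transform import Rotation as R
from plant import arm
def grab(n,save=None):
    im,d=arm.camera(n); im=np.array(im); d=np.array(d)
    if save: cv2.imwrite('pics/'+save,im)
    return im,d
def rays(n,uv):
    m=arm.camera_model(n); f=240/np.tan(np.radians(m['vfov'])/2)
    K=np.array([[f,0,m['cx']],[0,f,m['cy']],[0,0,1.]])
    p=cv2.undistortPoints(np.array(uv,float).reshape(-1,1,2),K,np.array([m['k1'],0,0,0.]))[:,0]
    T=np.array(m['cam_to_world']); return T,np.c_[p,np.ones(len(p))]
def plane(n,uv,z):
    T,r=rays(n,uv); w=r@T[:3,:3].T; o=T[:3,3]; return o+w*((z-o[2])/w[:,2])[:,None]
def cloud(n,d):
    v,u=np.mgrid[0:480,0:640]; T,r=rays(n,np.c_[u.ravel(),v.ravel()])
    P=(r*d.reshape(-1,1))@T[:3,:3].T+T[:3,3]; P=P.reshape(480,640,3); P[d==0]=np.nan; return P
def proj(n,P):
    m=arm.camera_model(n); f=240/np.tan(np.radians(m['vfov'])/2)
    T=np.linalg.inv(np.array(m['cam_to_world'])); c=np.atleast_2d(P)@T[:3,:3].T+T[:3,3]
    s=c[:,:2]/c[:,2:]; s=s*(1+m['k1']*(s**2).sum(1,keepdims=True)); return s*f+[m['cx'],m['cy']]
def st():
    o=arm.observe(); print('t',o['time_s'],'tcp',np.round(o['tool_pos'],4),'rot',np.round(o['tcp_rot'],3),'F',np.round(o['force'],1),'gap',round(o['finger_gap'],3),'gf',o['grip_force'],'q',np.round(o['joint_pos'],2)); return o
def rel(xyz,yaw=None,p0=None,r0=None):
    """tool-frame shift (units .5m) and turn (units pi) from pose to world xyz and tool-y heading yaw (mod pi)"""
    o=arm.observe(); p0=o['tool_pos'] if p0 is None else p0; A=R.from_rotvec(o['tcp_rot'] if r0 is None else r0)
    s=A.inv().apply(np.array(xyz)-p0)/.5
    t=np.zeros(3)
    if yaw is not None:
        y=A.as_matrix()[:,1]; cur=np.arctan2(y[1],y[0]); dy=(yaw-cur+np.pi/2)%np.pi-np.pi/2
        # target pointing straight down, y along cur+dy
        a=cur+dy; Y=np.array([np.cos(a),np.sin(a),0]); Z=np.array([0,0,-1.]); B=np.c_[np.cross(Y,Z),Y,Z]
        t=(A.inv()*R.from_matrix(B)).as_rotvec()/np.pi
    print('shift',np.round(s,4),'turn',np.round(t,4)); return s,t
E
python3 - <<'E'
from h import *
st(); print(arm.grip_depth)
for n in('side','top'):
    im,d=grab(n,n+'0.png'); m=arm.camera_model(n); print(n,m['vfov'],m['k1'],np.round(m['cam_to_world'],3).tolist()); np.save(n+'.npy',d)
E
```

```text
pics
t 0.0 tcp [0.1719 0.6264 0.2304] rot [-4.190e-01 -3.113e+00  3.000e-03] F [-0.6 -0.3  0.1] gap 1.001 gf 0.0 q [-1.4   0.33  0.04  1.47 -0.01  1.34 -0.06]
-0.0187
side 44.91537043860379 -0.13125638548222412 [[0.988, -0.08, 0.134, 0.346], [-0.156, -0.509, 0.847, -1.101], [0.001, -0.857, -0.515, 0.814], [0.0, 0.0, 0.0, 1.0]]
top 43.41445673127695 -0.17450866348508712 [[-0.005, -0.997, 0.077, 0.379], [-1.0, 0.004, -0.018, 0.004], [0.018, -0.077, -0.997, 1.883], [0.0, 0.0, 0.0, 1.0]]
```

View pics/side0.png

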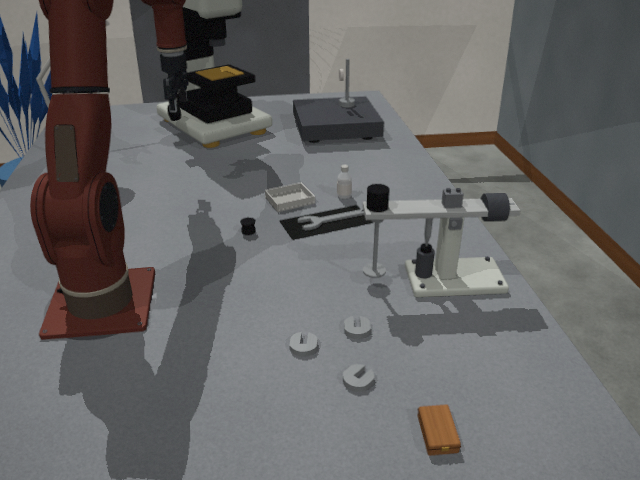

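View pics/top0.png

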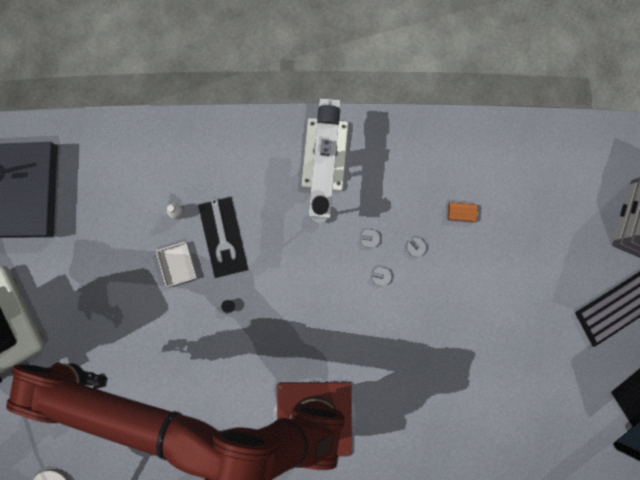

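```bash
cat > m1.py <<'E'
from h import *
im,d=grab('top'); P=cloud('top',d); sim,sd=grab('side'); S=cloud('side',sd)
Z=P[...,2]
print('bench z top',np.nanmedian(Z[300:330,320:420]),'side',np.nanmedian(S[380:420,240:300,2]))
def box(u0,v0,u1,v1,m):
    M=np.zeros((480,640),bool); M[v0:v1,u0:u1]=m[v0:v1,u0:u1]; return M
def cen(M): v,u=np.nonzero(M); return np.array([u.mean(),v.mean()]),len(u)
g=cv2.cvtColor(im,cv2.COLOR_BGR2GRAY)
# cap: dark pixels near
M=box(305,190,336,222,g<45); c,n=cen(M); print('cap px',c,n,'at .251',plane('top',[c],.251)[0],'depth z',np.nanmedian(Z[M]))
gs=cv2.cvtColor(sim,cv2.COLOR_BGR2GRAY)
# beam edges: bright pixels at z ~ .205
B=box(295,90,350,225,(Z>.19)&(Z<.22)&(g>110)); v,u=np.nonzero(B); W=plane('top',np.c_[u,v],.205)
r=cv2.minAreaRect(W[:,:2].astype(np.float32)*1000); print('beam rect',r, cv2.boxPoints(r).round(1).tolist())
# spanner
sp=box(195,190,255,285,(g>105)); 
mm=box(195,190,255,285,(g<60)); v,u=np.nonzero(mm); q=plane('top',np.c_[u,v],.003); rr=cv2.minAreaRect(q[:,:2].astype(np.float32)*1000); print('mat',rr)
hull=cv2.convexHull(np.c_[u,v].astype(np.int32)); H=np.zeros((480,640),np.uint8); cv2.fillConvexPoly(H,hull,1); H=cv2.erode(H,np.ones((3,3)))
sp=(H>0)&(g>75); v,u=np.nonzero(sp); q=plane('top',np.c_[u,v],.012)[:,:2]; print('spanner n',len(u),'mean',q.mean(0)); 
w,V=np.linalg.eigh(np.cov(q.T)); print('axis',V[:,1],'min/max', ((q-q.mean(0))@V[:,1]).min(),((q-q.mean(0))@V[:,1]).max())
# tray
M=box(150,235,205,292,(g>140)); v,u=np.nonzero(M); q=plane('top',np.c_[u,v],.025); print('tray',cv2.minAreaRect(q[:,:2].astype(np.float32)*1000))
for n,bb in dict(m1=(355,225,386,255),m2=(402,233,432,262),m3=(366,262,397,292)).items():
    M=box(*bb,g>128).astype(np.uint8); M2=cv2.morphologyEx(M,cv2.MORPH_OPEN,np.ones((2,2)))
    v,u=np.nonzero(M2); (c,rad)=cv2.minEnclosingCircle(np.c_[u,v].astype(np.float32)); print(n,c,rad,plane('top',[c],.014)[0])
# big crops
a=cv2.resize(im[185:295,150:260],None,fx=5,fy=5,interpolation=cv2.INTER_CUBIC); cv2.imwrite('pics/c1.png',a)
b=cv2.resize(sim[290:400,270:400],None,fx=6,fy=6,interpolation=cv2.INTER_CUBIC)[:, :780]
b2=cv2.resize(im[225:295,345:440],None,fx=6,fy=6,interpolation=cv2.INTER_CUBIC)
cv2.imwrite('pics/c2.png',b2[:600,:800]); 
E
python3 m1.py
```

```text
bench z top -0.0006019615109497112 side -0.00015792325034602595
cap px [320.17  204.845] 200 at .251 [ 0.63078645 -0.01774587  0.251     ] depth z 0.2499540269104945
beam rect ((775.5830688476562, -30.170455932617188), (62.27119064331055, 345.07763671875), 84.08711242675781) [[600.7999877929688, -43.400001525878906], [944.0, -78.9000015258789], [950.4000244140625, -17.0], [607.2000122070312, 18.600000381469727]]
mat ((568.93212890625, 286.0987854003906), (236.9080810546875, 108.23182678222656), 13.889912605285645)
spanner n 517 mean [0.57656485 0.28942163]
axis [-0.97384856 -0.22719811] min/max -0.10532658772823413 0.08230136362324407
tray ((483.57281494140625, 425.34747314453125), (170.49038696289062, 171.1753387451172), 0.9081225991249084)
m1 (371.0, 240.5) 20.86274528503418 [ 0.55456865 -0.17905721  0.014     ]
m2 (417.5, 248.0) 20.155742645263672 [ 0.53054244 -0.32521661  0.014     ]
m3 (382.0, 277.5) 20.86274528503418 [ 0.4388582  -0.21215655  0.014     ]
```

View pics/c1.png

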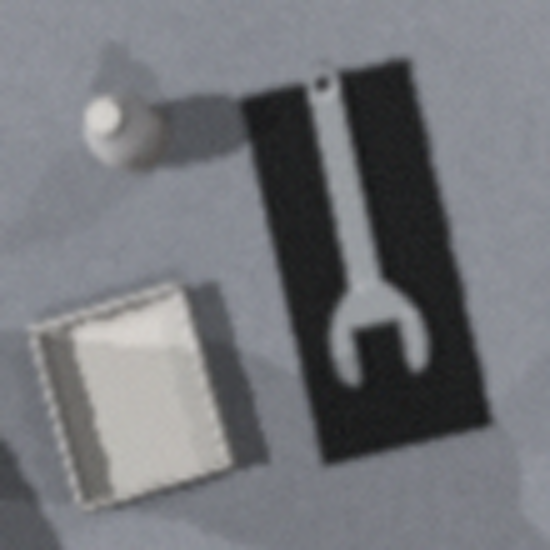

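View pics/c2.png

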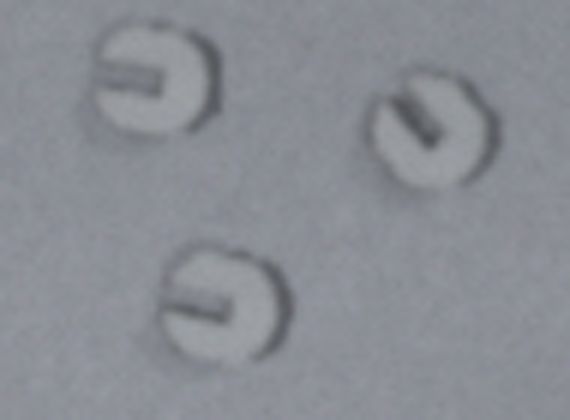

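```bash
cat >> h.py <<'E'
def B(a,th=0,flip=False):
    Z=np.array([np.cos(a)*np.sin(th),np.sin(a)*np.sin(th),-np.cos(th)]); Y=np.array([-np.sin(a),np.cos(a),0])*(-1 if flip else 1)
    return R.from_matrix(np.c_[np.cross(Y,Z),Y,Z])
def plan(seq,p0=None,r0=None):
    o=arm.observe(); p=np.array(o['tool_pos'] if p0 is None else p0); A=R.from_rotvec(o['tcp_rot']) if r0 is None else r0
    for xyz,rot in seq:
        T=A if rot is None else rot
        s=A.inv().apply(np.array(xyz)-p)/.5; t=(A.inv()*T).as_rotvec()/np.pi
        print(np.round(xyz,4),'-> shift',np.round(s,4).tolist(),'turn',np.round(t,4).tolist(), 'mm %.0f deg %.0f'%(np.linalg.norm(s)*500,np.linalg.norm(t)*180)); p,A=np.array(xyz),T
E
python3 - <<'E'
from h import *
plan([((.43,.33,.30),B(-.13)),((.631,-.018,.30),B(0)),((.631,-.018,.233),B(0))])
E
```

```text
[0.43 0.33 0.3 ] -> shift [-0.6547, -0.4356, -0.138] turn [-0.0003, -0.0, -0.0439] mm 399 deg 8
[ 0.631 -0.018  0.3  ] -> shift [-0.4888, -0.638, 0.0] turn [0.0, 0.0, -0.0414] mm 402 deg 7
[ 0.631 -0.018  0.233] -> shift [0.0, 0.0, 0.134] turn [0.0, 0.0, 0.0] mm 67 deg 0
```

>>> move_arm([
  [[-0.655, -0.436, -0.138], [0, 0, -0.044], 0],
  [[-0.655, -0.436, -0.138], [0, 0, -0.044], 0],
  [[-0.655, -0.436, -0.138], [0, 0, -0.044], 0],
  [[-0.655, -0.436, -0.138], [0, 0, -0.044], 0],
  [[-0.655, -0.436, -0.138], [0, 0, -0.044], 0],
  [[-0.655, -0.436, -0.138], [0, 0, -0.044], 0],
  [[-0.655, -0.436, -0.138], [0, 0, -0.044], 0],
  [[-0.655, -0.436, -0.138], [0, 0, -0.044], 0],
])

```text
time_s: 1.0
tool_pos: [0.4311, 0.328, 0.3008]
tcp_rot: [0.204, 3.135, 0.001]
force: [1.0, 1.7, 0.0]
finger_gap: 0.995
grip_force: 0.0
```

>>> move_arm([
  [[-0.489, -0.638, 0], [0, 0, -0.041], 0],
  [[-0.489, -0.638, 0], [0, 0, -0.041], 0],
  [[-0.489, -0.638, 0], [0, 0, -0.041], 0],
  [[-0.489, -0.638, 0], [0, 0, -0.041], 0],
  [[-0.489, -0.638, 0], [0, 0, -0.041], 0],
  [[-0.489, -0.638, 0], [0, 0, -0.041], 0],
  [[-0.489, -0.638, 0], [0, 0, -0.041], 0],
  [[-0.489, -0.638, 0], [0, 0, -0.041], 0],
])

```text
time_s: 1.8
tool_pos: [0.631, -0.0178, 0.3004]
tcp_rot: [0.0, 3.141, 0.0]
force: [0.5, 0.2, -0.2]
finger_gap: 1.001
grip_force: 0.0
```

```bash
python3 - <<'E'
from h import *
st(); plan([((.631,-.018,.30),B(0)),((.631,-.018,.233),B(0))])
E
```

```text
t 1.8 tcp [ 0.631  -0.0178  0.3004] rot [0.    3.141 0.   ] F [ 0.5  0.2 -0.2] gap 1.001 gf 0.0 q [-0.49  0.29  0.58  1.43 -0.16  1.46  1.66]
[ 0.631 -0.018  0.3  ] -> shift [-0.0001, -0.0003, 0.0008] turn [0.0001, 0.0001, -0.0001] mm 0 deg 0
[ 0.631 -0.018  0.233] -> shift [0.0, 0.0, 0.134] turn [0.0, 0.0, 0.0] mm 67 deg 0
```

>>> move_arm([
  [[0, 0, 0.07], [0, 0, 0], 0],
  [[0, 0, 0.134], [0, 0, 0], 0],
  [[0, 0, 0.134], [0, 0, 0], 0],
  [[0, 0, 0.134], [0, 0, 0], 255],
  [[0, 0, 0.134], [0, 0, 0], 255],
  [[0, 0, 0.134], [0, 0, 0], 255],
  [[0, 0, 0.134], [0, 0, 0], 255],
  [[0, 0, 0.134], [0, 0, 0], 255],
])

```text
time_s: 2.6
tool_pos: [0.6312, -0.016, 0.236]
tcp_rot: [0.001, 3.138, 0.001]
force: [-0.3, 0.9, 6.9]
finger_gap: 0.538
grip_force: 60.7
```

>>> move_arm([
  [[0, 0, 0], [0, 0, 0], 255],
  [[0, 0, 0], [0, 0, 0], 255],
  [[0, 0, -0.05], [0, 0, 0], 255],
  [[0, 0, -0.1], [0, 0, 0], 255],
  [[0, 0, -0.2], [0, 0, 0], 255],
  [[0, 0, -0.2], [0, 0, 0], 255],
  [[0, 0, -0.2], [0, 0, 0], 255],
  [[0, 0, -0.2], [0, 0, 0], 255],
])

```text
time_s: 3.4
tool_pos: [0.6301, -0.016, 0.3332]
tcp_rot: [-0.001, -3.142, -0.0]
force: [-0.0, -0.4, -0.5]
finger_gap: 0.541
grip_force: 61.6
```

```bash
cat > m2.py <<'E'
from h import *
st()
im,d=grab('top'); g=cv2.cvtColor(im,cv2.COLOR_BGR2GRAY); 
# tray: white low-saturation within window, connected component
hsv=cv2.cvtColor(im,cv2.COLOR_BGR2HSV); M=np.zeros((480,640),np.uint8); M[238:292,154:200]=((g>100)&(hsv[...,1]<35))[238:292,154:200]
P=cloud('top',d); M2=np.zeros_like(M); M2[235:295,150:205]=((P[...,2]>.012)&(P[...,2]<.04))[235:295,150:205]
for m in(M,M2):
    n,l,s,c=cv2.connectedComponentsWithStats(m); k=1+s[1:,4].argmax(); v,u=np.nonzero(l==k); q=plane('top',np.c_[u,v],.02)[:,:2]; print('tray',s[k],q.mean(0),cv2.minAreaRect((q*1000).astype(np.float32)))
for c in [(33,330),(182,282),(80,510),(235,465)]: print(plane('top',[(150+c[0]/5,185+c[1]/5)],.025)[0])
E
python3 m2.py
```

```text
t 3.4 tcp [ 0.6301 -0.016   0.3332] rot [-1.000e-03 -3.142e+00 -0.000e+00] F [-0.  -0.4 -0.5] gap 0.541 gf 61.57234084792435 q [-0.49  0.29  0.58  1.37 -0.16  1.53  1.65]
tray [ 154  238   46   54 2275] [0.48113229 0.43135411] ((481.859375, 428.3794250488281), (166.92189025878906, 143.3285675048828), 0.468797892332077)
tray [156 241  41  47 275] [0.48546542 0.43057869] ((483.45977783203125, 428.72540283203125), (123.33476257324219, 105.78821563720703), 16.93613624572754)
[0.52344272 0.49036736 0.025     ]
[0.55304057 0.3962068  0.025     ]
[0.41128311 0.45907253 0.025     ]
[0.43913738 0.36168227 0.025     ]
```

```bash
python3 - <<'E'
from h import *
plan([((.53,.28,.25),B(0)),((.4825,.428,.12),B(0)),((.4825,.428,.036),B(0))],p0=(.630,-.0165,.3332),r0=B(0))
E
```

```text
[0.53 0.28 0.25] -> shift [0.2, 0.593, 0.1664] turn [0.0, 0.0, 0.0] mm 324 deg 0
[0.4825 0.428  0.12  ] -> shift [0.095, 0.296, 0.26] turn [0.0, 0.0, 0.0] mm 203 deg 0
[0.4825 0.428  0.036 ] -> shift [0.0, 0.0, 0.168] turn [0.0, 0.0, 0.0] mm 84 deg 0
```

>>> move_arm([
  [[0.2, 0.593, 0.166], [0, 0, 0], 255],
  [[0.2, 0.593, 0.166], [0, 0, 0], 255],
  [[0.2, 0.593, 0.166], [0, 0, 0], 255],
  [[0.2, 0.593, 0.166], [0, 0, 0], 255],
  [[0.2, 0.593, 0.166], [0, 0, 0], 255],
  [[0.2, 0.593, 0.166], [0, 0, 0], 255],
  [[0.2, 0.593, 0.166], [0, 0, 0], 255],
  [[0.2, 0.593, 0.166], [0, 0, 0], 255],
])

```text
time_s: 4.25
tool_pos: [0.5272, 0.285, 0.2478]
tcp_rot: [0.01, -3.138, 0.001]
force: [-0.2, -0.3, -0.1]
finger_gap: 0.539
grip_force: 61.6
```

>>> move_arm([
  [[0.095, 0.296, 0.0], [0, 0, 0], 255],
  [[0.095, 0.296, 0.0], [0, 0, 0], 255],
  [[0.095, 0.296, 0.0], [0, 0, 0], 255],
  [[0.095, 0.296, 0.1], [0, 0, 0], 255],
  [[0.095, 0.296, 0.2], [0, 0, 0], 255],
  [[0.095, 0.296, 0.26], [0, 0, 0], 255],
  [[0.095, 0.296, 0.26], [0, 0, 0], 255],
  [[0.095, 0.296, 0.26], [0, 0, 0], 255],
])

```text
time_s: 5.05
tool_pos: [0.4838, 0.4277, 0.1209]
tcp_rot: [0.003, 3.142, -0.001]
force: [0.5, 0.1, 1.5]
finger_gap: 0.538
grip_force: 61.7
```

```bash
python3 - <<'E'
from h import *
st(); im,d=grab('side','s1.png'); cv2.imwrite('pics/s1.png',cv2.resize(im[120:280,200:440],None,fx=3,fy=3,interpolation=cv2.INTER_CUBIC))
E
```

```text
t 5.05 tcp [0.4838 0.4277 0.1209] rot [ 3.000e-03  3.142e+00 -1.000e-03] F [0.5 0.1 1.5] gap 0.538 gf 61.65018221363425 q [-1.03  0.41  0.3   1.62 -0.13  1.13  0.88]
```

View pics/s1.png

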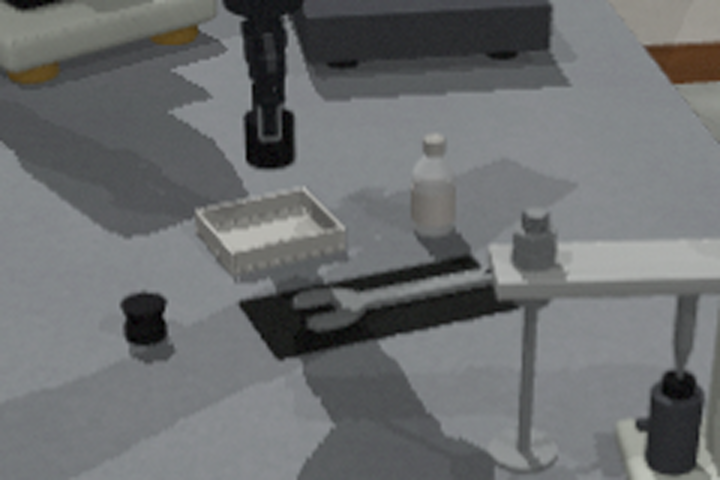

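>>> move_arm([
  [[0, 0, 0.08], [0, 0, 0], 255],
  [[0, 0, 0.14], [0, 0, 0], 255],
  [[0, 0, 0.166], [0, 0, 0], 255],
  [[0, 0, 0.17], [0, 0, 0], 255],
  [[0, 0, 0.17], [0, 0, 0], 60],
  [[0, 0, 0.17], [0, 0, 0], 60],
  [[0, 0, 0.17], [0, 0, 0], 60],
  [[0, 0, 0.17], [0, 0, 0], 60],
])

```text
time_s: 5.9
tool_pos: [0.4836, 0.4289, 0.0364]
tcp_rot: [0.001, 3.141, 0.002]
force: [-0.5, 0.4, 0.1]
finger_gap: 0.767
grip_force: 0.0
```

>>> move_arm([
  [[0, 0, -0.05], [0, 0, 0], 60],
  [[0, 0, -0.1], [0, 0, 0], 60],
  [[0, 0, -0.2], [0, 0, 0], 60],
  [[0, 0, -0.3], [0, 0, 0], 60],
  [[0, 0, -0.3], [0, 0, 0], 60],
  [[0.3, 0.1, -0.3], [0, 0, 0], 0],
  [[0.3, 0.1, -0.3], [0, 0, 0], 0],
  [[0.3, 0.1, -0.3], [0, 0, 0], 0],
])

```text
time_s: 6.7
tool_pos: [0.3394, 0.4763, 0.1856]
tcp_rot: [0.003, 3.141, 0.001]
force: [-0.7, 1.9, 0.8]
finger_gap: 1.001
grip_force: 0.0
```

```bash
cat > m3.py <<'E'
from h import *
st(); im,d=grab('top'); sim,_=grab('side')
g=cv2.cvtColor(im,cv2.COLOR_BGR2GRAY)
# spanner via subpixel profile of handle: rows of the picture (v) across
def prof(v,u0,u1):
    w=g[v,u0:u1].astype(float)-55; w[w<12]=0; return (w*np.arange(u0,u1)).sum()/w.sum()
pts=[]
for v in range(204,240):
    u0=int(round(215+(v-200)*0.19)); pts.append((prof(v,u0-6,u0+9),v))
pts=np.array(pts); W=plane('top',pts,.012)[:,:2]; l=cv2.fitLine(W.astype(np.float32),cv2.DIST_HUBER,0,.001,.001).ravel(); 
if l[0]<0:l[:2]*=-1
print('handle dir',l[:2],'yaw',np.arctan2(l[1],l[0]),'pt',l[2:])
hull=np.array([[201,206],[231,198],[247,270],[216,277]]); H=np.zeros((480,640),np.uint8); cv2.fillConvexPoly(H,hull,1)
v,u=np.nonzero((H>0)&(g>75)); q=plane('top',np.c_[u,v],.012)[:,:2]; dvec=l[:2]; t=(q-l[2:])@dvec; nrm=(q-l[2:])@np.array([-dvec[1],dvec[0]])
hd=t<np.percentile(t,45)
print('t min/max',t.min(),t.max(),'head lateral',nrm.min(),nrm.max())
for a in np.arange(t.min(),t.min()+.07,.003):
    k=(t>=a)&(t<a+.003); print(round(a*1000,1),k.sum(),end=' ; ')
ep=l[2:]+dvec*t.max(); print('\nend',ep,'jaw centre=',ep-.185*dvec)
a=cv2.resize(im[80:225,290:360],None,fx=4,fy=4,interpolation=cv2.INTER_CUBIC); b=cv2.resize(sim[170:220,345:480],None,fx=4,fy=4,interpolation=cv2.INTER_CUBIC)
c=np.zeros((580,820,3),np.uint8); c[:580,:280]=a; c[:200,280:820]=b
e=cv2.resize(im[230:300,150:250],None,fx=4,fy=4,interpolation=cv2.INTER_CUBIC); c[220:500,300:700]=e
cv2.imwrite('pics/c4.png',c[:,:800])
E
python3 m3.py
```

```text
t 6.7 tcp [0.3394 0.4763 0.1856] rot [3.000e-03 3.141e+00 1.000e-03] F [-0.7  1.9  0.8] gap 1.001 gf 0.0 q [-1.24  0.23  0.25  1.7  -0.06  1.22  0.59]
handle dir [0.9750655  0.22191726] yaw 0.22378032 pt [0.61139345 0.2975333 ]
t min/max -0.16473592627489794 0.06796175924378539 head lateral -0.05624625453779087 0.038076691962429854
-164.7 14 ; -161.7 0 ; -158.7 0 ; -155.7 0 ; -152.7 0 ; -149.7 0 ; -146.7 0 ; -143.7 0 ; -140.7 0 ; -137.7 0 ; -134.7 0 ; -131.7 0 ; -128.7 0 ; -125.7 0 ; -122.7 0 ; -119.7 4 ; -116.7 6 ; -113.7 9 ; -110.7 10 ; -107.7 10 ; -104.7 10 ; -101.7 11 ; -98.7 11 ; -95.7 10 ; 
end [0.67766062 0.31261519] jaw centre= [0.4972735 0.2715605]
```

View pics/c4.png

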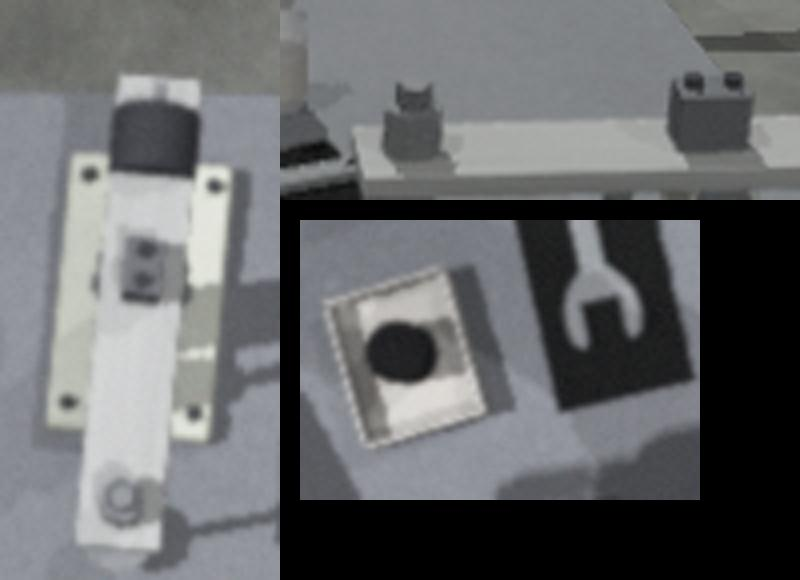

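```bash
cat > m4.py <<'E'
from h import *
im,d=grab('top'); sim,sd=grab('side'); g=cv2.cvtColor(im,cv2.COLOR_BGR2GRAY).astype(np.float32); gs=cv2.cvtColor(sim,cv2.COLOR_BGR2GRAY).astype(np.float32)
def line(n,G,p,dv,ts,z,off=0):
    nv=np.array([-dv[1],dv[0]]); w=np.array([[*(p+dv*t+nv*off),z] for t in ts]); q=proj(n,w).astype(np.float32); return cv2.remap(G,q[:,0].reshape(1,-1),q[:,1].reshape(1,-1),cv2.INTER_LINEAR).ravel().round().astype(int)
dv=np.array([.97507,.22192]); p=np.array([.6114,.2975]); ts=np.arange(-.15,-.06,.003)
for o in (0,.022,-.022): print('off',o,list(zip((ts*1000).round().astype(int).tolist(),line('top',g,p,dv,ts,.012,o).tolist())))
te=np.arange(.05,.085,.003); print('end',list(zip((te*1000).round().astype(int).tolist(),line('top',g,p,dv,te,.012).tolist())))
print('side ctr',list(zip((ts*1000).round().astype(int).tolist(),line('side',gs,p,dv,ts,.012).tolist())))
# lateral check, side view: across the handle
for t in(-.03,.0): 
  c=p+dv*t; nv=np.array([-dv[1],dv[0]]); xs=np.arange(-.03,.031,.004)
  print('across top',t,line('top',g,c,nv,xs,.012).tolist(),'side',line('side',gs,c,nv,xs,.012).tolist())
# rod: thread top
print('thread top',plane('top',[(320.5,205)],.245)[0],'side',plane('side',[(378.8,194)],.245)[0])
P=cloud('top',d); S=cloud('side',sd)
for n,C in(('top',P),('side',S)):
    m=(C[...,2]>.238)&(C[...,2]<.252)&(abs(C[...,0]-.634)<.03)&(abs(C[...,1]+.016)<.03); print(n,'thread pts',m.sum(),C[m].mean(0))
    m=(C[...,2]>.222)&(C[...,2]<.237)&(abs(C[...,0]-.634)<.03)&(abs(C[...,1]+.016)<.03); print(n,'nut pts',m.sum(),C[m].mean(0))
    m=(C[...,2]>.234)&(C[...,2]<.244)&(C[...,0]>.74)&(C[...,0]<.85)&(abs(C[...,1]+.03)<.04); print(n,'block',m.sum(),C[m].mean(0))
B_=np.zeros((480,640),bool); B_[90:225,295:350]=((P[...,2]>.195)&(P[...,2]<.215))[90:225,295:350]
v,u=np.nonzero(B_); W=plane('top',np.c_[u,v],.205)[:,:2]
# per-row beam centre
c=[]
for vv in range(170,196):
    k=u[v==vv]; 
    if len(k)>10: c.append(((k.min()+k.max())/2,vv))
C=plane('top',np.array(c),.205)[:,:2]; l=cv2.fitLine(C.astype(np.float32),cv2.DIST_HUBER,0,.001,.001).ravel(); print('beam line',l, 'y at x=.634',l[3]+(.634-l[2])*l[1]/l[0],'near end x',W[:,0].min())
a=cv2.resize(im[190:220,305:337],None,fx=12,fy=12,interpolation=cv2.INTER_CUBIC); b=cv2.resize(sim[180:215,360:395],None,fx=10,fy=10,interpolation=cv2.INTER_CUBIC)
o=np.zeros((360,740,3),np.uint8); o[:360,:384]=a; o[:350,390:740]=b; cv2.imwrite('pics/c5.png',o)
E
python3 m4.py
```

```text
off 0 [(-150, 30), (-147, 31), (-144, 32), (-141, 31), (-138, 29), (-135, 30), (-132, 31), (-129, 31), (-126, 32), (-123, 32), (-120, 29), (-117, 29), (-114, 30), (-111, 30), (-108, 30), (-105, 32), (-102, 33), (-99, 32), (-96, 32), (-93, 30), (-90, 35), (-87, 57), (-84, 99), (-81, 129), (-78, 139), (-75, 138), (-72, 140), (-69, 143), (-66, 150), (-63, 161)]
off 0.022 [(-150, 30), (-147, 31), (-144, 30), (-141, 28), (-138, 26), (-135, 29), (-132, 32), (-129, 31), (-126, 33), (-123, 42), (-120, 68), (-117, 107), (-114, 126), (-111, 137), (-108, 141), (-105, 139), (-102, 140), (-99, 141), (-96, 141), (-93, 142), (-90, 139), (-87, 138), (-84, 138), (-81, 135), (-78, 132), (-75, 116), (-72, 94), (-69, 69), (-66, 48), (-63, 33)]
off -0.022 [(-150, 32), (-147, 29), (-144, 29), (-141, 30), (-138, 29), (-135, 30), (-132, 32), (-129, 31), (-126, 30), (-123, 42), (-120, 68), (-117, 102), (-114, 125), (-111, 139), (-108, 137), (-105, 143), (-102, 145), (-99, 149), (-96, 154), (-93, 157), (-90, 159), (-87, 161), (-84, 164), (-81, 159), (-78, 143), (-75, 124), (-72, 101), (-69, 69), (-66, 45), (-
[... 662 characters left out ...]
 35, 52]
across top 0.0 [35, 33, 33, 31, 37, 97, 146, 160, 160, 148, 99, 48, 35, 33, 33, 35] side [26, 52, 71, 88, 114, 131, 139, 139, 125, 94, 50, 29, 30, 30, 32, 53]
thread top [ 0.63127761 -0.01872879  0.245     ] side [ 0.63218371 -0.03614994  0.245     ]
top thread pts 44 [ 0.63444413 -0.01738352  0.24414112]
top nut pts 55 [ 0.63331299 -0.01683011  0.2314803 ]
top block 106 [ 0.79695905 -0.03172107  0.2397056 ]
side thread pts 50 [ 0.63410976 -0.02448459  0.24268895]
side nut pts 109 [ 0.63271649 -0.02955836  0.23028836]
side block 131 [ 0.79679135 -0.04203585  0.23876293]
beam line [ 0.9951968  -0.09789422  0.701703   -0.02344005] y at x=.634 -0.016780332 near end x 0.6033272844107018
```

View pics/c5.png

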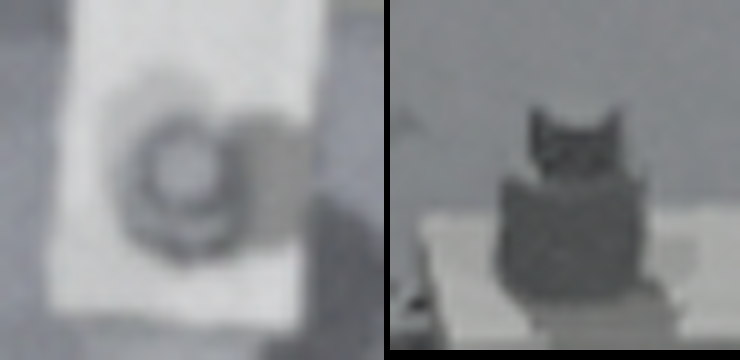

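```bash
python3 - <<'E'
from h import *
plan([((.583,.291,.10),B(.224)),((.583,.291,.004),B(.224))])
E
```

```text
[0.583 0.291 0.1  ] -> shift [-0.486, -0.3728, 0.1712] turn [0.0003, 0.0001, -0.0706] mm 318 deg 13
[0.583 0.291 0.004] -> shift [0.0, 0.0, 0.192] turn [0.0, 0.0, 0.0] mm 96 deg 0
```

>>> move_arm([
  [[-0.486, -0.373, 0.1], [0, 0, -0.0706], 100],
  [[-0.486, -0.373, 0.1], [0, 0, -0.0706], 100],
  [[-0.486, -0.373, 0.1], [0, 0, -0.0706], 100],
  [[-0.486, -0.373, 0.1], [0, 0, -0.0706], 100],
  [[-0.486, -0.373, 0.1], [0, 0, -0.0706], 100],
  [[-0.486, -0.373, 0.1], [0, 0, -0.0706], 100],
  [[-0.486, -0.373, 0.171], [0, 0, -0.0706], 100],
  [[-0.486, -0.373, 0.171], [0, 0, -0.0706], 100],
])

```text
time_s: 7.7
tool_pos: [0.5849, 0.2828, 0.0952]
tcp_rot: [0.334, -3.119, 0.009]
force: [-0.4, -0.6, -0.3]
finger_gap: 0.607
grip_force: 0.0
```

>>> move_arm([
  [[0, 0, 0.08], [0, 0, 0], 100],
  [[0, 0, 0.15], [0, 0, 0], 100],
  [[0, 0, 0.192], [0, 0, 0], 100],
  [[0, 0, 0.192], [0, 0, 0], 255],
  [[0, 0, 0.192], [0, 0, 0], 255],
  [[0, 0, 0.192], [0, 0, 0], 255],
  [[0, 0, 0.192], [0, 0, 0], 255],
  [[0, 0, 0.192], [0, 0, 0], 255],
])

```text
time_s: 8.5
tool_pos: [0.5842, 0.2896, 0.005]
tcp_rot: [-0.346, 3.121, 0.001]
force: [-1.4, -0.7, 5.7]
finger_gap: 0.211
grip_force: 59.7
```

```bash
python3 - <<'E'
from h import *
st()
E
```

```text
t 8.5 tcp [0.5842 0.2896 0.005 ] rot [-3.460e-01  3.121e+00  1.000e-03] F [-1.4 -0.7  5.7] gap 0.211 gf 59.74666893482208 q [-0.78  0.55  0.33  1.69 -0.21  0.94  1.42]
```

```bash
python3 - <<'E'
from h import *
A=R.from_rotvec(arm.observe()['tcp_rot'])
plan([((.583,.291,.29),B(.224)),((.753,-.0036,.28),B(.113)),((.753,-.0036,.2135),B(.113))],p0=(.583,.291,.004),r0=B(.224))
E
```

```text
[0.583 0.291 0.29 ] -> shift [0.0, 0.0, -0.572] turn [0.0, 0.0, 0.0] mm 286 deg 0
[ 0.753  -0.0036  0.28  ] -> shift [-0.2006, -0.65, 0.02] turn [0.0, 0.0, 0.0353] mm 340 deg 6
[ 0.753  -0.0036  0.2135] -> shift [0.0, 0.0, 0.133] turn [0.0, 0.0, 0.0] mm 67 deg 0
```

>>> move_arm([
  [[0, 0, 0], [0, 0, 0], 255],
  [[0, 0, -0.06], [0, 0, 0], 255],
  [[0, 0, -0.15], [0, 0, 0], 255],
  [[0, 0, -0.25], [0, 0, 0], 255],
  [[0, 0, -0.35], [0, 0, 0], 255],
  [[0, 0, -0.45], [0, 0, 0], 255],
  [[0, 0, -0.54], [0, 0, 0], 255],
  [[0, 0, -0.572], [0, 0, 0], 255],
])

```text
time_s: 9.3
tool_pos: [0.585, 0.2896, 0.2955]
tcp_rot: [-0.345, 3.116, 0.005]
force: [0.4, 0.0, -1.9]
finger_gap: 0.205
grip_force: 59.4
```

>>> move_arm([
  [[-0.2, -0.65, 0.02], [0, 0, 0.0353], 255],
  [[-0.2, -0.65, 0.02], [0, 0, 0.0353], 255],
  [[-0.2, -0.65, 0.02], [0, 0, 0.0353], 255],
  [[-0.2, -0.65, 0.02], [0, 0, 0.0353], 255],
  [[-0.2, -0.65, 0.02], [0, 0, 0.0353], 255],
  [[-0.2, -0.65, 0.02], [0, 0, 0.0353], 255],
  [[-0.2, -0.65, 0.02], [0, 0, 0.0353], 255],
  [[-0.2, -0.65, 0.02], [0, 0, 0.0353], 255],
])

```text
time_s: 10.1
tool_pos: [0.753, -0.0147, 0.278]
tcp_rot: [0.158, -3.135, 0.008]
force: [-0.3, -1.3, -3.0]
finger_gap: 0.208
grip_force: 62.9
```

```bash
python3 - <<'E'
from h import *
st(); im,d=grab('side'); tim,td=grab('top')
S=cloud('side',d); 
o=np.zeros((600,800,3),np.uint8); o[:400,:800]=cv2.resize(im[130:230,340:540],None,fx=4,fy=4,interpolation=cv2.INTER_CUBIC)
o[400:600,:400]=cv2.resize(tim[130:230,240:440],None,fx=2,fy=2); cv2.imwrite('pics/c6.png',o)
plan([((.753,-.0036,.2135),B(.113))])
E
```

```text
t 10.1 tcp [ 0.753  -0.0147  0.278 ] rot [ 0.158 -3.135  0.008] F [-0.3 -1.3 -3. ] gap 0.208 gf 62.874516248703 q [-0.34  0.58  0.51  1.09 -0.27  1.53  1.79]
[ 0.753  -0.0036  0.2135] -> shift [-0.0023, 0.0081, 0.1305] turn [-0.0001, -0.0006, -0.0018] mm 65 deg 0
```

View pics/c6.png

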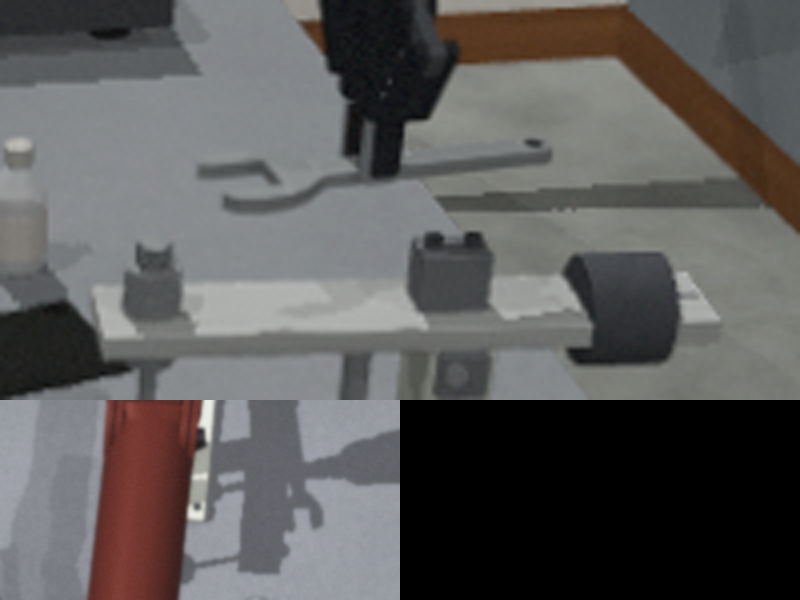

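>>> move_arm([
  [[0, 0, 0], [0, 0, 0], 255],
  [[0, 0, 0], [0, 0, 0], 255],
  [[0, 0, 0], [0, 0, 0], 255],
])

```text
time_s: 10.5
tool_pos: [0.7524, -0.0043, 0.2802]
tcp_rot: [-0.176, 3.136, 0.001]
force: [0.2, -0.0, -2.3]
finger_gap: 0.207
grip_force: 62.9
```

```bash
python3 - <<'E'
from h import *
st(); plan([((.753,-.0036,.2135),B(.113))])
im,d=grab('side'); S=cloud('side',d)
# spanner points: level & axis
m=(S[...,2]>.262)&(S[...,2]<.31)&(S[...,0]>.64)&(S[...,0]<.92)&(abs(S[...,1])<.08)
q=S[m]; 
h=q[q[:,0]>.80]; l=cv2.fitLine(h.astype(np.float32),cv2.DIST_HUBER,0,.001,.001).ravel(); print('handle fit dir',l[:3]*np.sign(l[0]),'pt',l[3:],len(h)); 
print('head min x',np.percentile(q[:,0],1), 'z head',np.median(q[q[:,0]<.71][:,2]))
E
```

```text
t 10.5 tcp [ 0.7524 -0.0043  0.2802] rot [-1.760e-01  3.136e+00  1.000e-03] F [ 0.2 -0.  -2.3] gap 0.207 gf 62.87956953048706 q [-0.35  0.57  0.51  1.1  -0.27  1.53  1.78]
[ 0.753  -0.0036  0.2135] -> shift [-0.0014, 0.0011, 0.1333] turn [0.0002, 0.0001, -0.0003] mm 67 deg 0
handle fit dir [ 0.9757795   0.21868947 -0.00541942] pt [ 0.8222744  -0.00400419  0.28491065] 173
head min x 0.6630870560221912 z head 0.28519712384448814
```

```bash
python3 - <<'E'
from h import *
im,d=grab('side'); g=cv2.cvtColor(im,cv2.COLOR_BGR2GRAY)
tcp=np.array([.7524,-.0043])
for y in(.06,.113,.165,.22):
    u=np.array([np.cos(y),np.sin(y)]); j=tcp-.0757*u; nv=np.array([-u[1],u[0]])
    W=[[*(j+u*x+nv*l),z] for x,l,z in((.178,0,.289),(.185,-.010,.289),(.185,-.01,.280),(-.015,.022,.289),(-.015,-.022,.289),(.019,0,.289))]
    print(y,proj('side',W).round(1).tolist())
cv2.imwrite('pics/c7.png',cv2.resize(im[155:190,380:485],None,fx=7,fy=7,interpolation=cv2.INTER_CUBIC))
E
```

```text
0.06 [[473.1, 161.7], [477.9, 163.3], [477.4, 167.0], [387.2, 164.9], [393.6, 173.4], [405.4, 167.7]]
0.113 [[472.0, 160.7], [477.0, 162.2], [476.4, 165.9], [387.4, 165.9], [394.9, 174.4], [405.9, 168.3]]
0.165 [[470.8, 159.8], [475.9, 161.1], [475.4, 164.8], [387.8, 166.8], [396.3, 175.2], [406.5, 168.9]]
0.22 [[469.5, 158.8], [474.6, 160.0], [474.1, 163.7], [388.3, 167.8], [397.9, 176.1], [407.1, 169.5]]
```

View pics/c7.png

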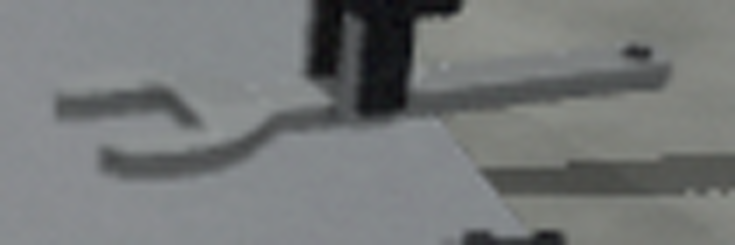

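>>> move_arm([
  [[0, 0, 0.06], [0, 0, 0], 255],
  [[0, 0, 0.11], [0, 0, 0], 255],
  [[0, 0, 0.131], [0, 0, 0], 255],
  [[0, 0, 0.131], [0, 0, 0], 255],
  [[0, 0, 0.131], [0, 0, 0], 255],
  [[0, 0, 0.131], [0, 0, 0], 255],
])

```text
time_s: 11.2
tool_pos: [0.7533, -0.006, 0.2162]
tcp_rot: [-0.173, 3.134, -0.0]
force: [0.2, -0.5, -2.8]
finger_gap: 0.202
grip_force: 62.9
```

>>> move_arm([
  [[0, 0, 0.002], [0, 0, 0], 255],
  [[0, 0, 0.004], [0, 0, 0], 255],
  [[0, 0, 0.006], [0, 0, 0], 255],
  [[0, 0, 0.006], [0, 0, 0], 255],
])

```text
time_s: 11.6
tool_pos: [0.7525, -0.0059, 0.2112]
tcp_rot: [0.173, -3.137, 0.0]
force: [-0.5, -0.7, -2.3]
finger_gap: 0.205
grip_force: 62.9
```

>>> move_arm([
  [[0, 0, 0.002], [0, 0, 0], 255],
  [[0, 0, 0.004], [0, 0, 0], 255],
  [[0, 0, 0.004], [0, 0, 0], 255],
])

```text
time_s: 11.9
tool_pos: [0.7525, -0.0058, 0.2091]
tcp_rot: [0.173, -3.137, 0.0]
force: [0.6, -0.1, -2.8]
finger_gap: 0.209
grip_force: 62.9
```

```bash
python3 - <<'E'
from h import *
o=st(); print(o['torque']); im,d=grab('side')
tcp=o['tool_pos'][:2]
for z in(.205,.208,.211):
    u=np.array([np.cos(.113),np.sin(.113)]); j=tcp-.0757*u; nv=np.array([-u[1],u[0]])
    print(z,proj('side',[[*(j+u*x+nv*l),z+h] for x,l,h in((.178,0,.009),(.185,-.010,.009),(.185,-.01,0),(-.015,.022,.009),(-.015,-.022,.009),(.019,0,.009))]).round(1).tolist())
cv2.imwrite('pics/c8.png',cv2.resize(im[175:215,360:490],None,fx=6,fy=6,interpolation=cv2.INTER_CUBIC))
E
```

```text
t 11.9 tcp [ 0.7525 -0.0058  0.2091] rot [ 0.173 -3.137  0.   ] F [ 0.6 -0.1 -2.8] gap 0.209 gf 62.86061882972717 q [-0.35  0.59  0.5   1.21 -0.27  1.4   1.8 ]
[-0.0289325  -0.04318218  0.00992807]
0.205 [[468.2, 191.0], [473.0, 192.6], [472.5, 196.1], [385.8, 196.9], [393.0, 206.1], [403.7, 199.5]]
0.208 [[468.3, 189.9], [473.1, 191.4], [472.6, 195.0], [385.9, 195.7], [393.1, 204.8], [403.8, 198.3]]
0.211 [[468.5, 188.7], [473.3, 190.3], [472.8, 193.8], [385.9, 194.5], [393.2, 203.6], [403.9, 197.1]]
```

View pics/c8.png

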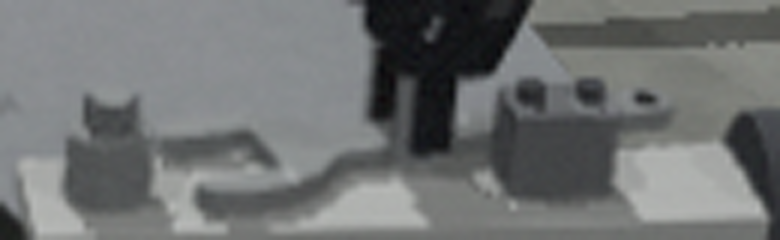

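```bash
python3 - <<'E'
from h import *
for y in(-.0155,-.0172,-.019): print(y,proj('side',[[.6335+.01*c,y+.01*s,.245] for c,s in((1,0),(-1,0),(0,1),(0,-1))]).round(1).tolist(), 'nutbase',proj('side',[[.6335,y-.0165,.205]]).round(1).tolist())
E
```

```text
-0.0155 [[381.6, 189.3], [372.6, 189.9], [376.1, 187.5], [378.2, 191.7]] nutbase [[378.1, 209.5]]
-0.0172 [[381.8, 189.6], [372.8, 190.3], [376.2, 187.9], [378.4, 192.1]] nutbase [[378.2, 209.9]]
-0.019 [[382.0, 190.0], [373.0, 190.6], [376.4, 188.2], [378.6, 192.4]] nutbase [[378.4, 210.2]]
```

>>> move_arm([
  [[0.0, 0.0024, 0], [0, 0, 0], 255],
  [[0.008, 0.0024, 0], [0, 0, 0], 255],
  [[0.016, 0.0024, 0], [0, 0, 0], 255],
  [[0.022, 0.0024, 0], [0, 0, 0], 255],
  [[0.026, 0.0024, 0], [0, 0, 0], 255],
  [[0.03, 0.0024, 0], [0, 0, 0], 255],
  [[0.03, 0.0024, 0], [0, 0, 0], 255],
])

```text
time_s: 12.65
tool_pos: [0.7373, -0.0064, 0.2095]
tcp_rot: [-0.173, 3.137, 0.0]
force: [-0.5, -1.0, -2.8]
finger_gap: 0.208
grip_force: 62.9
```

```bash
python3 - <<'E'
from h import *
o=st(); print(o['torque'])
E
```

```text
t 12.65 tcp [ 0.7373 -0.0064  0.2095] rot [-0.173  3.137  0.   ] F [-0.5 -1.  -2.8] gap 0.208 gf 62.86497473716736 q [-0.37  0.56  0.5   1.26 -0.26  1.38  1.8 ]
[ 0.01841068  0.01500438 -0.01123929]
```

>>> move_arm([
  [[0.006, 0, 0], [0, 0, 0], 255],
  [[0.012, 0, 0], [0, 0, 0], 255],
  [[0.018, 0, 0], [0, 0, 0], 255],
  [[0.024, 0, 0], [0, 0, 0], 255],
  [[0.03, 0, 0], [0, 0, 0], 255],
  [[0.03, 0, 0], [0, 0, 0], 255],
])

```text
time_s: 13.25
tool_pos: [0.7222, -0.0082, 0.2095]
tcp_rot: [0.173, -3.137, 0.0]
force: [-0.5, -1.6, -3.4]
finger_gap: 0.208
grip_force: 62.9
```

```bash
python3 - <<'E'
from h import *
o=st(); print(o['torque']); im,d=grab('side')
cv2.imwrite('pics/c9.png',cv2.resize(im[175:215,360:490],None,fx=6,fy=6,interpolation=cv2.INTER_CUBIC))
E
```

```text
t 13.25 tcp [ 0.7222 -0.0082  0.2095] rot [ 0.173 -3.137  0.   ] F [-0.5 -1.6 -3.4] gap 0.208 gf 62.88208723068237 q [-0.38  0.53  0.5   1.31 -0.25  1.37  1.8 ]
[-0.22430593  0.07532241  0.03557504]
```

View pics/c9.png

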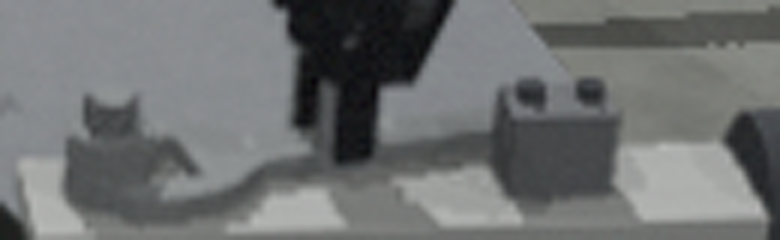

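>>> move_arm([
  [[0.006, 0, 0], [0, 0, 0], 255],
  [[0.012, 0, 0], [0, 0, 0], 255],
  [[0.018, 0, 0], [0, 0, 0], 255],
  [[0.022, 0, 0], [0, 0, 0], 255],
  [[0.022, 0, 0], [0, 0, 0], 255],
])

```text
time_s: 13.8
tool_pos: [0.7113, -0.0093, 0.2094]
tcp_rot: [0.173, -3.137, -0.0]
force: [-1.1, -1.4, -2.5]
finger_gap: 0.203
grip_force: 62.9
```

>>> move_arm([
  [[0.003, 0, 0], [0, 0, 0], 255],
  [[0.006, 0, 0], [0, 0, 0], 255],
  [[0.006, 0, 0], [0, 0, 0], 255],
])

```text
time_s: 14.1
tool_pos: [0.7085, -0.0096, 0.2093]
tcp_rot: [0.173, -3.137, 0.0]
force: [0.7, -1.4, -2.6]
finger_gap: 0.207
grip_force: 62.9
```

```bash
python3 - <<'E'
from h import *
o=st(); print(o['torque'])
E
```

```text
t 14.1 tcp [ 0.7085 -0.0096  0.2093] rot [ 0.173 -3.137  0.   ] F [ 0.7 -1.4 -2.6] gap 0.207 gf 62.87618637084961 q [-0.39  0.5   0.51  1.35 -0.24  1.35  1.79]
[-0.28746874  0.04791102  0.12468102]
```

>>> move_arm([
  [[0.002, 0, 0], [0, 0, 0], 255],
  [[0.003, 0, 0], [0, 0, 0], 255],
  [[0.003, 0, 0], [0, 0, 0], 255],
])

```text
time_s: 14.4
tool_pos: [0.7075, -0.0097, 0.2095]
tcp_rot: [-0.173, 3.136, -0.0]
force: [2.7, -2.0, -2.7]
finger_gap: 0.208
grip_force: 62.8
```

>>> move_arm([
  [[0.002, 0, 0], [0, 0, 0], 255],
  [[0.003, 0, 0], [0, 0, 0], 255],
  [[0.003, 0, 0], [0, 0, 0], 255],
])

```text
time_s: 14.7
tool_pos: [0.7072, -0.0096, 0.21]
tcp_rot: [-0.173, 3.133, -0.0]
force: [7.9, -1.0, -4.3]
finger_gap: 0.209
grip_force: 62.8
```

```bash
python3 - <<'E'
from h import *
o=st(); print(o['torque']); im,d=grab('side')
cv2.imwrite('pics/c10.png',cv2.resize(im[175:215,360:490],None,fx=6,fy=6,interpolation=cv2.INTER_CUBIC))
E
```

```text
t 14.7 tcp [ 0.7072 -0.0096  0.21  ] rot [-0.173  3.133 -0.   ] F [ 7.9 -1.  -4.3] gap 0.209 gf 62.76167392730713 q [-0.39  0.49  0.51  1.36 -0.24  1.35  1.79]
[-0.15010411 -1.90838816  0.14039492]
```

View pics/c10.png

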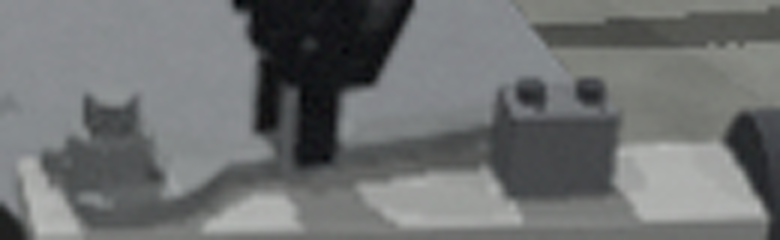

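>>> move_arm([
  [[-0.003, 0, 0], [0, 0, 0], 255],
  [[-0.003, 0, 0.002], [0, 0, 0], 255],
  [[-0.003, 0, 0.004], [0, 0, 0], 255],
  [[-0.003, 0, 0.004], [0, 0, 0], 255],
])

```text
time_s: 15.15
tool_pos: [0.7075, -0.0097, 0.2076]
tcp_rot: [-0.173, 3.136, -0.0]
force: [4.1, -0.0, -0.9]
finger_gap: 0.211
grip_force: 63.2
```

>>> move_arm([
  [[0, 0, 0.002], [0, 0, 0], 255],
  [[0, 0, 0.003], [0, 0, 0], 255],
  [[0, 0, 0.003], [0, 0, 0], 255],
])

```text
time_s: 15.45
tool_pos: [0.7074, -0.0097, 0.207]
tcp_rot: [-0.173, 3.136, 0.0]
force: [0.5, -1.4, 6.0]
finger_gap: 0.208
grip_force: 63.9
```

```bash
python3 - <<'E'
from h import *
o=st(); print(o['torque'])
E
```

```text
t 15.45 tcp [ 0.7074 -0.0097  0.207 ] rot [-0.173  3.136  0.   ] F [ 0.5 -1.4  6. ] gap 0.208 gf 63.937532901763916 q [-0.39  0.5   0.51  1.36 -0.24  1.35  1.79]
[-0.14265909 -0.21914803  0.11058298]
```

>>> move_arm([
  [[0, 0, 0], [0, 0, 0], 150],
  [[0, 0, 0], [0, 0, 0], 150],
  [[0, 0, 0], [0, 0, 0], 150],
  [[0, 0, -0.03], [0, 0, 0], 150],
  [[0, 0, -0.08], [0, 0, 0], 120],
  [[0, 0, -0.16], [0, 0, 0], 120],
  [[0, 0, -0.16], [0, 0, 0], 120],
])

```text
time_s: 16.15
tool_pos: [0.7091, -0.0103, 0.2932]
tcp_rot: [-0.172, 3.128, -0.001]
force: [0.2, -0.8, 0.3]
finger_gap: 0.529
grip_force: 0.0
```

```bash
python3 - <<'E'
from h import *
o=st(); plan([((.634,-.0176,.285),B(.8)),((.634,-.0176,.2225),B(.8))]); im,d=grab('side')
cv2.imwrite('pics/c11.png',cv2.resize(im[175:215,360:490],None,fx=6,fy=6,interpolation=cv2.INTER_CUBIC))
E
```

```text
t 16.15 tcp [ 0.7091 -0.0103  0.2932] rot [-1.720e-01  3.128e+00 -1.000e-03] F [ 0.2 -0.8  0.3] gap 0.529 gf 0.0 q [-0.39  0.46  0.52  1.23 -0.23  1.5   1.78]
[ 0.634  -0.0176  0.285 ] -> shift [0.1511, 0.0019, 0.015] turn [-0.0012, 0.0026, -0.2196] mm 76 deg 40
[ 0.634  -0.0176  0.2225] -> shift [0.0, 0.0, 0.125] turn [0.0, 0.0, 0.0] mm 62 deg 0
```

>>> move_arm([
  [[0.151, 0.002, 0.0], [0, 0, -0.22], 120],
  [[0.151, 0.002, 0.0], [0, 0, -0.22], 120],
  [[0.151, 0.002, 0.0], [0, 0, -0.22], 120],
  [[0.151, 0.002, 0.0], [0, 0, -0.22], 120],
  [[0.151, 0.002, 0.0], [0, 0, -0.22], 120],
  [[0.151, 0.002, 0.0], [0, 0, -0.22], 120],
  [[0.151, 0.002, 0.0], [0, 0, -0.22], 120],
  [[0.151, 0.002, 0.0], [0, 0, -0.22], 120],
])

```text
time_s: 17.0
tool_pos: [0.632, -0.017, 0.2857]
tcp_rot: [1.222, -2.894, -0.0]
force: [0.0, -0.1, 0.1]
finger_gap: 0.529
grip_force: 0.0
```

```bash
python3 - <<'E'
from h import *
o=st(); plan([((.634,-.0176,.2225),B(.8))])
E
```

```text
t 17.0 tcp [ 0.632  -0.017   0.2857] rot [ 1.222 -2.894 -0.   ] F [ 0.  -0.1  0.1] gap 0.529 gf 0.0 q [-0.38  0.29  0.43  1.45 -0.12  1.44  2.42]
[ 0.634  -0.0176  0.2225] -> shift [-0.002, -0.0038, 0.1264] turn [0.0001, -0.0001, -0.0003] mm 63 deg 0
```

>>> move_arm([
  [[-0.002, -0.004, 0.06], [0, 0, 0], 120],
  [[-0.002, -0.004, 0.11], [0, 0, 0], 120],
  [[-0.002, -0.004, 0.126], [0, 0, 0], 120],
  [[-0.002, -0.004, 0.126], [0, 0, 0], 120],
  [[-0.002, -0.004, 0.126], [0, 0, 0], 255],
  [[-0.002, -0.004, 0.126], [0, 0, 0], 255],
  [[-0.002, -0.004, 0.126], [0, 0, 0], 255],
  [[-0.002, -0.004, 0.126], [0, 0, 0], 255],
])

```text
time_s: 17.8
tool_pos: [0.635, -0.0181, 0.2242]
tcp_rot: [-1.224, 2.891, -0.002]
force: [1.7, -2.2, 4.7]
finger_gap: 0.353
grip_force: 59.7
```

```bash
python3 - <<'E'
from h import *
o=st(); print(o['torque'])
A=R.from_rotvec(o['tcp_rot']).as_matrix(); print('tool-frame F',A.T@o['force'],'tool y',A[:,1],'x',A[:,0], 'tilt',A[:,2])
E
```

```text
t 17.8 tcp [ 0.635  -0.0181  0.2242] rot [-1.224e+00  2.891e+00 -2.000e-03] F [ 1.7 -2.2  4.7] gap 0.353 gf 59.65600199997425 q [-0.37  0.32  0.42  1.53 -0.13  1.32  2.43]
[-0.46336588 -0.39512536 -0.00163936]
tool-frame F [ 0.39176513 -2.79101498 -4.67148594] tool y [-0.71789376  0.69614982 -0.00199396] x [-0.69614806 -0.71789649 -0.00158233] tilt [ 2.53299300e-03 -2.52143104e-04 -9.99996760e-01]
```

>>> move_arm([
  [[0, 0, 0.0], [0, 0, 0.045], 255],
  [[0, 0, 0.0], [0, 0, 0.09], 255],
  [[0, 0, 0.0], [0, 0, 0.135], 255],
  [[0, 0, 0.001], [0, 0, 0.18], 255],
  [[0, 0, 0.001], [0, 0, 0.225], 255],
  [[0, 0, 0.001], [0, 0, 0.27], 255],
  [[0, 0, 0.001], [0, 0, 0.3], 255],
  [[0, 0, 0.001], [0, 0, 0.3], 255],
])

```text
time_s: 18.6
tool_pos: [0.6352, -0.0185, 0.2236]
tcp_rot: [0.225, 3.131, -0.001]
force: [3.6, -4.2, 6.2]
finger_gap: 0.357
grip_force: 59.7
```

```bash
cat > t.py <<'E'
from h import *
o=st(); A=R.from_rotvec(o['tcp_rot']).as_matrix(); y=A[:,1]; print('a',np.arctan2(-y[0],y[1]),'T',np.round(o['torque'],3),'Ftool',np.round(A.T@o['force'],1),'q7',o['joint_pos'][6])
E
python3 t.py
```

```text
t 18.6 tcp [ 0.6352 -0.0185  0.2236] rot [ 2.250e-01  3.131e+00 -1.000e-03] F [ 3.6 -4.2  6.2] gap 0.357 gf 59.65966925024986 q [-0.49  0.33  0.57  1.54 -0.18  1.32  1.53]
a -0.14347663932570978 T [-0.853 -0.77  -0.013] Ftool [-4.2 -3.6 -6.1] q7 1.5312937360850718
```

>>> move_arm([
  [[-0.002, -0.0014, 0.0], [0, 0, 0.045], 255],
  [[-0.002, -0.0014, 0.0], [0, 0, 0.09], 255],
  [[-0.002, -0.0014, 0.0], [0, 0, 0.135], 255],
  [[-0.002, -0.0014, 0.001], [0, 0, 0.18], 255],
  [[-0.002, -0.0014, 0.001], [0, 0, 0.225], 255],
  [[-0.002, -0.0014, 0.001], [0, 0, 0.225], 255],
  [[-0.002, -0.0014, 0.001], [0, 0, 0.225], 255],
])

```text
time_s: 19.3
tool_pos: [0.6351, -0.019, 0.223]
tcp_rot: [1.289, 2.864, 0.0]
force: [-1.5, -3.0, 8.7]
finger_gap: 0.351
grip_force: 59.9
```

```bash
python3 t.py
```

```text
t 19.3 tcp [ 0.6351 -0.019   0.223 ] rot [1.289 2.864 0.   ] F [-1.5 -3.   8.7] gap 0.351 gf 59.94721859693527 q [-0.57  0.36  0.69  1.54 -0.23  1.32  0.87]
a -0.8458905804434455 T [-0.637  0.335 -0.038] Ftool [-1.2 -3.1 -8.7] q7 0.8684093912792047
```

>>> move_arm([
  [[0, 0, 0.0], [0, 0, 0.04], 255],
  [[0, 0, 0.0], [0, 0, 0.08], 255],
  [[0, 0, 0.0], [0, 0, 0.12], 255],
  [[0, 0, 0.0], [0, 0, 0.12], 255],
  [[0, 0, 0.0], [0, 0, 0.12], 255],
])

```text
time_s: 19.8
tool_pos: [0.635, -0.0191, 0.2228]
tcp_rot: [1.803, 2.572, -0.0]
force: [-1.9, -3.6, 7.7]
finger_gap: 0.352
grip_force: 59.9
```

```bash
python3 t.py
```

```text
t 19.8 tcp [ 0.635  -0.0191  0.2228] rot [ 1.803  2.572 -0.   ] F [-1.9 -3.6  7.7] gap 0.352 gf 59.88257646560669 q [-0.62  0.37  0.76  1.55 -0.26  1.33  0.52]
a -1.2229748838738446 T [-0.69   0.426 -0.059] Ftool [-2.7 -3.  -7.7] q7 0.5150631588277772
```

>>> move_arm([
  [[0, 0, 0.0], [0, 0, 0.04], 255],
  [[0, 0, 0.0], [0, 0, 0.08], 255],
  [[0, 0, 0.0], [0, 0, 0.08], 255],
  [[0, 0, 0.0], [0, 0, 0.08], 255],
])

```text
time_s: 20.2
tool_pos: [0.6349, -0.0192, 0.2226]
tcp_rot: [2.112, 2.326, -0.0]
force: [-2.3, -3.7, 7.0]
finger_gap: 0.355
grip_force: 59.8
```

```bash
python3 t.py
```

```text
t 20.2 tcp [ 0.6349 -0.0192  0.2226] rot [ 2.112  2.326 -0.   ] F [-2.3 -3.7  7. ] gap 0.355 gf 59.84424747526646 q [-0.65  0.38  0.81  1.55 -0.28  1.33  0.28]
a -1.4743152730217524 T [-0.714  0.51  -0.082] Ftool [-3.4 -2.6 -7. ] q7 0.2812099082796382
```

>>> move_arm([
  [[0, 0, 0.0], [0, 0, 0.04], 255],
  [[0, 0, 0.0], [0, 0, 0.08], 255],
  [[0, 0, 0.0], [0, 0, 0.08], 255],
  [[0, 0, 0.0], [0, 0, 0.08], 255],
])

```text
time_s: 20.6
tool_pos: [0.6347, -0.0192, 0.2225]
tcp_rot: [-2.387, -2.043, 0.001]
force: [-2.9, -3.1, 7.7]
finger_gap: 0.356
grip_force: 59.8
```

```bash
python3 t.py
```

```text
t 20.6 tcp [ 0.6347 -0.0192  0.2225] rot [-2.387e+00 -2.043e+00  1.000e-03] F [-2.9 -3.1  7.7] gap 0.356 gf 59.808317720890045 q [-0.69  0.4   0.86  1.55 -0.31  1.34  0.05]
a -1.7257046766181043 T [-0.742  0.58  -0.063] Ftool [-3.5 -2.4 -7.7] q7 0.04894819988259967
```

>>> move_arm([
  [[0, 0, 0.0], [0, 0, 0.04], 255],
  [[0, 0, 0.0], [0, 0, 0.06], 255],
  [[0, 0, 0.0], [0, 0, 0.06], 255],
  [[0, 0, 0.0], [0, 0, 0.06], 255],
])

```text
time_s: 21.0
tool_pos: [0.6346, -0.0191, 0.2225]
tcp_rot: [-2.568, -1.81, 0.001]
force: [-3.0, -4.3, 7.7]
finger_gap: 0.355
grip_force: 60.0
```

```bash
python3 t.py
```

```text
t 21.0 tcp [ 0.6346 -0.0191  0.2225] rot [-2.568e+00 -1.810e+00  1.000e-03] F [-3.  -4.3  7.7] gap 0.355 gf 60.02612628042698 q [-0.71  0.41  0.89  1.55 -0.32  1.34 -0.12]
a -1.9138708323754081 T [-0.752  0.659  0.111] Ftool [-5.1 -1.4 -7.7] q7 -0.12379038509247528
```

>>> move_arm([
  [[0, 0, 0.0], [0, 0, 0.03], 255],
  [[0, 0, 0.0], [0, 0, 0.03], 255],
  [[0, 0, 0.0], [0, 0, 0.03], 255],
])

```text
time_s: 21.3
tool_pos: [0.6346, -0.0192, 0.2225]
tcp_rot: [-2.65, -1.687, 0.001]
force: [-3.4, -3.0, 6.4]
finger_gap: 0.354
grip_force: 60.1
```

```bash
python3 t.py
```

```text
t 21.3 tcp [ 0.6346 -0.0192  0.2225] rot [-2.650e+00 -1.687e+00  1.000e-03] F [-3.4 -3.   6.4] gap 0.354 gf 60.138981118798256 q [-0.72  0.42  0.91  1.55 -0.33  1.34 -0.21]
a -2.0081204414553815 T [-0.71   0.721  0.137] Ftool [-4.2 -1.8 -6.4] q7 -0.20984484281425375
```

>>> move_arm([
  [[0, 0, 0.0], [0, 0, 0.03], 255],
  [[0, 0, 0.0], [0, 0, 0.03], 255],
  [[0, 0, 0.0], [0, 0, 0.03], 255],
])

```text
time_s: 21.6
tool_pos: [0.6345, -0.0191, 0.2224]
tcp_rot: [-2.727, -1.56, 0.001]
force: [-3.7, -4.1, 7.3]
finger_gap: 0.351
grip_force: 60.2
```

```bash
python3 t.py
```

```text
t 21.6 tcp [ 0.6345 -0.0191  0.2224] rot [-2.727e+00 -1.560e+00  1.000e-03] F [-3.7 -4.1  7.3] gap 0.351 gf 60.15770897269249 q [-0.74  0.42  0.93  1.55 -0.35  1.34 -0.3 ]
a -2.1023504537940836 T [-0.709  0.793  0.107] Ftool [-5.4 -1.1 -7.3] q7 -0.2956284975434635
```

>>> move_arm([
  [[0, 0, 0.0], [0, 0, 0.03], 255],
  [[0, 0, 0.0], [0, 0, 0.03], 255],
  [[0, 0, 0.0], [0, 0, 0.03], 255],
])

```text
time_s: 21.9
tool_pos: [0.6345, -0.0191, 0.2224]
tcp_rot: [-2.797, -1.43, 0.002]
force: [-3.6, -3.3, 7.2]
finger_gap: 0.354
grip_force: 60.2
```

```bash
python3 t.py; python3 - <<'E'
from h import *
im,d=grab('side'); a=cv2.imread('pics/c11.png')
o=np.zeros((490,780,3),np.uint8); o[:240]=a; o[250:490]=cv2.resize(im[175:215,360:490],None,fx=6,fy=6,interpolation=cv2.INTER_CUBIC); cv2.imwrite('pics/c12.png',o)
E
```

```text
t 21.9 tcp [ 0.6345 -0.0191  0.2224] rot [-2.797e+00 -1.430e+00  2.000e-03] F [-3.6 -3.3  7.2] gap 0.354 gf 60.175826177001 q [-0.75  0.43  0.95  1.55 -0.36  1.35 -0.38]
a -2.1965142468275665 T [-0.662  0.846  0.161] Ftool [-4.8 -1.  -7.2] q7 -0.3810408372771703
```

View pics/c12.png

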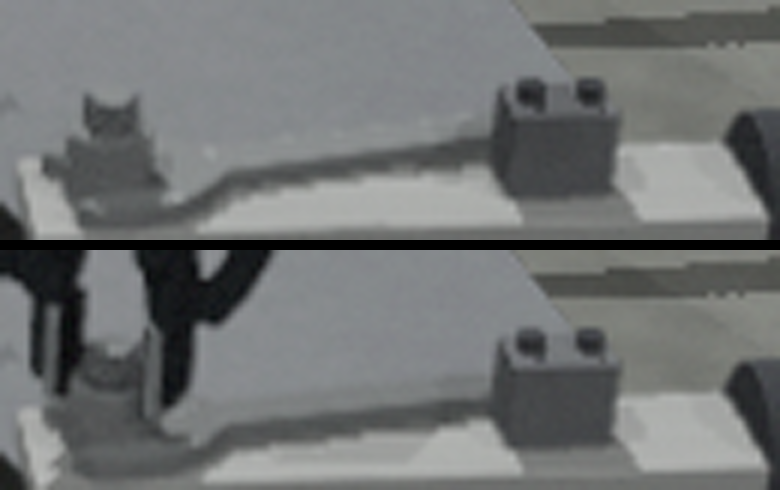

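>>> move_arm([
  [[0, 0, 0.0], [0, 0, 0.02], 255],
  [[0, 0, 0.0], [0, 0, 0.02], 255],
  [[0, 0, 0.0], [0, 0, 0.02], 255],
])

```text
time_s: 22.25
tool_pos: [0.6345, -0.0191, 0.2224]
tcp_rot: [-2.84, -1.341, 0.002]
force: [-4.4, -4.1, 7.8]
finger_gap: 0.357
grip_force: 60.3
```

```bash
python3 t.py
```

```text
t 22.25 tcp [ 0.6345 -0.0191  0.2224] rot [-2.840e+00 -1.341e+00  2.000e-03] F [-4.4 -4.1  7.8] gap 0.357 gf 60.260910987854004 q [-0.76  0.43  0.97  1.55 -0.36  1.35 -0.44]
a -2.2592840765253266 T [-0.711  0.848  0.18 ] Ftool [-6.  -0.8 -7.8] q7 -0.4377359276157294
```

>>> move_arm([
  [[0, 0, 0.0], [0, 0, 0.02], 255],
  [[0, 0, 0.0], [0, 0, 0.02], 255],
  [[0, 0, 0.0], [0, 0, 0.02], 255],
])

```text
time_s: 22.55
tool_pos: [0.6344, -0.019, 0.2224]
tcp_rot: [-2.881, -1.251, 0.002]
force: [-4.9, -3.0, 8.2]
finger_gap: 0.358
grip_force: 60.3
```

```bash
python3 t.py
```

```text
t 22.55 tcp [ 0.6344 -0.019   0.2224] rot [-2.881e+00 -1.251e+00  2.000e-03] F [-4.9 -3.   8.2] gap 0.358 gf 60.27296528220177 q [-0.76  0.44  0.98  1.55 -0.37  1.35 -0.49]
a -2.32209050350751 T [-0.662  0.855  0.119] Ftool [-5.5 -1.6 -8.1] q7 -0.4943627248539143
```

>>> move_arm([
  [[0, 0, 0.0], [0, 0, 0.02], 255],
  [[0, 0, 0.0], [0, 0, 0.02], 255],
  [[0, 0, 0.0], [0, 0, 0.02], 255],
  [[0, 0, 0.0], [0, 0, 0.02], 255],
])

```text
time_s: 22.95
tool_pos: [0.6344, -0.019, 0.2224]
tcp_rot: [-2.919, -1.161, 0.002]
force: [-4.8, -3.2, 8.0]
finger_gap: 0.358
grip_force: 60.7
```

```bash
python3 t.py
```

```text
t 22.95 tcp [ 0.6344 -0.019   0.2224] rot [-2.919e+00 -1.161e+00  2.000e-03] F [-4.8 -3.2  8. ] gap 0.358 gf 60.72795823216438 q [-0.77  0.45  1.    1.55 -0.38  1.35 -0.55]
a -2.3843846887023785 T [-0.722  0.978  0.405] Ftool [-5.7 -1.  -8. ] q7 -0.5504723237248594
```

>>> move_arm([
  [[0, 0, 0], [0, 0, 0], 120],
  [[0, 0, 0], [0, 0, 0], 120],
  [[0, 0, 0], [0, 0, 0], 120],
  [[0, 0, -0.03], [0, 0, 0], 120],
  [[0, 0, -0.08], [0, 0, 0], 120],
  [[0, 0, -0.13], [0, 0, 0], 120],
  [[0, 0, -0.13], [0, 0, 0], 120],
])

```text
time_s: 23.65
tool_pos: [0.6365, -0.019, 0.2912]
tcp_rot: [2.919, 1.156, 0.008]
force: [-0.1, 0.1, 0.1]
finger_gap: 0.532
grip_force: 0.0
```

```bash
python3 t.py; python3 - <<'E'
from h import *
im,d=grab('side'); g=cv2.cvtColor(im,cv2.COLOR_BGR2GRAY)
# predicted handle outline for candidate yaws vs. brightness along the line beside near edge of handle: sample near side edge (bottom) at z=.205
r=np.array([.6346,-.0187])
for y in(.0,.04,.07,.10,.13):
    u=np.array([np.cos(y),np.sin(y)]); nv=np.array([-u[1],u[0]]); out=[]
    for off in(-.018,-.014,-.010,-.006,0,.006):
        q=proj('side',[[*(r+u*x+nv*off),.214] for x in np.arange(.07,.135,.005)]).astype(np.float32); out.append(int(cv2.remap(g,q[:,0].reshape(1,-1),q[:,1].reshape(1,-1),cv2.INTER_LINEAR).std())); out.append(int(cv2.remap(g,q[:,0].reshape(1,-1),q[:,1].reshape(1,-1),cv2.INTER_LINEAR).mean()))
    print(y,out)
plan([((.71,-.0132,.29),B(.07))])
# direct: per x, darkest->bright lower edge of spanner handle
for x in(.70,.72,.74,.76):
    ys=np.arange(-.04,.02,.002); q=proj('side',[[x,yy,.214] for yy in ys]).astype(np.float32); print(x,cv2.remap(g,q[:,0].reshape(1,-1),q[:,1].reshape(1,-1),cv2.INTER_LINEAR).ravel().tolist())
E
```

```text
t 23.65 tcp [ 0.6365 -0.019   0.2912] rot [2.919 1.156 0.008] F [-0.1  0.1  0.1] gap 0.532 gf 0.0 q [-0.78  0.41  1.02  1.45 -0.35  1.47 -0.58]
a -2.387219876850031 T [-0.053  0.021 -0.037] Ftool [-0.  -0.1 -0.1] q7 -0.5788221617312657
0.0 [3, 83, 3, 80, 5, 84, 10, 100, 4, 122, 6, 126]
0.04 [3, 80, 3, 83, 6, 100, 3, 118, 4, 125, 6, 128]
0.07 [2, 82, 4, 94, 2, 115, 2, 123, 5, 126, 4, 131]
0.1 [3, 90, 3, 111, 1, 122, 3, 124, 6, 128, 2, 133]
0.13 [5, 106, 2, 120, 2, 124, 4, 126, 4, 132, 2, 134]
[ 0.71   -0.0132  0.29  ] -> shift [0.1156, 0.0933, -0.001] turn [0.0013, 0.0005, -0.7821] mm 74 deg 141
0.7 [86, 83, 83, 84, 86, 88, 96, 109, 120, 124, 130, 134, 137, 139, 140, 139, 139, 139, 137, 136, 136, 135, 134, 135, 136, 137, 137, 138, 138, 137]
0.72 [89, 85, 83, 84, 84, 87, 90, 100, 111, 120, 123, 126, 125, 125, 125, 126, 128, 131, 133, 135, 136, 137, 136, 136, 136, 136, 136, 136, 136, 136]
0.74 [91, 87, 83, 81, 82, 83, 88, 93, 103, 112, 118, 122, 125, 124, 123, 125, 126, 128, 131, 133, 133, 134, 134, 134, 134, 134, 135, 134, 133, 134]
0.76 [94, 82, 78, 74, 74, 75, 77, 80, 84, 99, 112, 119, 123, 125, 124, 124, 125, 127, 128, 129, 131, 133, 134, 134, 134, 133, 133, 133, 133, 133]
```

```bash
python3 - <<'E'
from h import *
plan([((.71,-.0135,.285),B(.08,0,True)),((.71,-.0135,.207),B(.08,0,True))],r0=B(-2.3865))
E
```

```text
[ 0.71   -0.0135  0.285 ] -> shift [0.1151, 0.0938, 0.0085] turn [0.0, 0.0, 0.2149] mm 74 deg 39
[ 0.71   -0.0135  0.207 ] -> shift [0.0, 0.0, 0.156] turn [0.0, 0.0, 0.0] mm 78 deg 0
```

>>> move_arm([
  [[0.115, 0.094, 0.0], [0, 0, 0.215], 120],
  [[0.115, 0.094, 0.0], [0, 0, 0.215], 120],
  [[0.115, 0.094, 0.0], [0, 0, 0.215], 120],
  [[0.115, 0.094, 0.0], [0, 0, 0.215], 120],
  [[0.115, 0.094, 0.0], [0, 0, 0.215], 120],
  [[0.115, 0.094, 0.0], [0, 0, 0.215], 120],
  [[0.115, 0.094, 0.0085], [0, 0, 0.215], 120],
  [[0.115, 0.094, 0.0085], [0, 0, 0.215], 120],
])

```text
time_s: 24.5
tool_pos: [0.7088, -0.0131, 0.2818]
tcp_rot: [-3.139, -0.127, 0.002]
force: [0.1, -0.2, -1.7]
finger_gap: 0.532
grip_force: 0.0
```

>>> move_arm([
  [[0, 0, 0.06], [0, 0, 0], 120],
  [[0, 0, 0.12], [0, 0, 0], 120],
  [[0, 0, 0.153], [0, 0, 0], 120],
  [[0, 0, 0.153], [0, 0, 0], 120],
  [[0, 0, 0.153], [0, 0, 0], 255],
  [[0, 0, 0.153], [0, 0, 0], 255],
  [[0, 0, 0.153], [0, 0, 0], 255],
  [[0, 0, 0.153], [0, 0, 0], 255],
])

```text
time_s: 25.3
tool_pos: [0.7093, -0.0136, 0.2068]
tcp_rot: [-3.139, -0.124, -0.001]
force: [-1.6, 0.2, 5.2]
finger_gap: 0.209
grip_force: 59.4
```

```bash
python3 t.py
```

```text
t 25.3 tcp [ 0.7093 -0.0136  0.2068] rot [-3.139e+00 -1.240e-01 -1.000e-03] F [-1.6  0.2  5.2] gap 0.209 gf 59.43103551864624 q [-0.7   0.68  1.07  1.37 -0.59  1.43 -1.14]
a -3.062901420282853 T [ 0.058  0.37  -0.123] Ftool [-1.5 -0.3 -5.2] q7 -1.1359051360124202
```

>>> move_arm([
  [[0, 0, -0.003], [0, 0, 0], 255],
  [[0.01, 0, -0.004], [0, 0, 0], 255],
  [[0.02, 0, -0.004], [0, 0, 0], 255],
  [[0.03, 0, -0.004], [0, 0, 0], 255],
  [[0.03, 0, -0.004], [0, 0, 0], 255],
])

```text
time_s: 25.8
tool_pos: [0.7246, -0.0122, 0.2075]
tcp_rot: [3.139, 0.124, -0.0]
force: [1.6, -0.3, -3.4]
finger_gap: 0.212
grip_force: 58.9
```

```bash
python3 t.py
```

```text
t 25.8 tcp [ 0.7246 -0.0122  0.2075] rot [ 3.139  0.124 -0.   ] F [ 1.6 -0.3 -3.4] gap 0.212 gf 58.929625153541565 q [-0.67  0.71  1.06  1.32 -0.61  1.45 -1.14]
a -3.062566887086127 T [-0.123 -0.09   0.12 ] Ftool [1.6 0.4 3.4] q7 -1.142034812011775
```

>>> move_arm([
  [[0.02, 0, 0], [0, 0, 0], 255],
  [[0.04, 0, 0], [0, 0, 0], 255],
  [[0.06, 0, 0], [0, 0, 0], 255],
  [[0.07, 0, 0], [0, 0, 0], 255],
  [[0.07, 0, 0], [0, 0, 0], 255],
])

```text
time_s: 26.3
tool_pos: [0.7593, -0.0093, 0.2076]
tcp_rot: [3.139, 0.124, -0.001]
force: [-0.5, 0.4, -2.7]
finger_gap: 0.209
grip_force: 59.0
```

```bash
python3 t.py; python3 - <<'E'
from h import *
plan([((.76,-.008,.30),B(.08,0,True)),((.585,.290,.29),B(.224,0,True)),((.585,.29,.08),B(.224,0,True)),((.585,.29,.006),B(.224,0,True))])
E
```

```text
t 26.3 tcp [ 0.7593 -0.0093  0.2076] rot [ 3.139e+00  1.240e-01 -1.000e-03] F [-0.5  0.4 -2.7] gap 0.209 gf 58.95787239074707 q [-0.6   0.77  1.03  1.21 -0.64  1.49 -1.16]
a -3.0625058332064 T [ 0.004 -0.003  0.017] Ftool [-0.5 -0.4  2.7] q7 -1.1596623786995914
[ 0.76  -0.008  0.3  ] -> shift [0.0016, -0.0024, -0.1848] turn [0.0001, 0.0001, -0.0003] mm 92 deg 0
[0.585 0.29  0.29 ] -> shift [-0.3013, -0.6221, 0.02] turn [0.0, 0.0, -0.0458] mm 346 deg 8
[0.585 0.29  0.08 ] -> shift [0.0, 0.0, 0.42] turn [0.0, 0.0, 0.0] mm 210 deg 0
[0.585 0.29  0.006] -> shift [0.0, 0.0, 0.148] turn [0.0, 0.0, 0.0] mm 74 deg 0
```

>>> move_arm([
  [[0, 0, -0.06], [0, 0, 0], 255],
  [[0, 0, -0.13], [0, 0, 0], 255],
  [[0, 0, -0.185], [0, 0, 0], 255],
  [[0, 0, -0.185], [0, 0, 0], 255],
])

```text
time_s: 26.7
tool_pos: [0.7597, -0.0105, 0.3055]
tcp_rot: [3.138, 0.123, 0.009]
force: [-0.3, 0.2, -2.0]
finger_gap: 0.209
grip_force: 59.2
```

>>> move_arm([
  [[-0.301, -0.622, 0.02], [0, 0, -0.046], 255],
  [[-0.301, -0.622, 0.02], [0, 0, -0.046], 255],
  [[-0.301, -0.622, 0.02], [0, 0, -0.046], 255],
  [[-0.301, -0.622, 0.02], [0, 0, -0.046], 255],
  [[-0.301, -0.622, 0.02], [0, 0, -0.046], 255],
  [[-0.301, -0.622, 0.02], [0, 0, -0.046], 255],
  [[-0.301, -0.622, 0.02], [0, 0, -0.046], 255],
  [[-0.301, -0.622, 0.02], [0, 0, -0.046], 255],
])

```text
time_s: 27.5
tool_pos: [0.5798, 0.2979, 0.2885]
tcp_rot: [-3.117, -0.369, 0.006]
force: [0.4, 1.4, -3.3]
finger_gap: 0.212
grip_force: 59.4
```

>>> move_arm([
  [[0, 0, 0], [0, 0, 0], 255],
  [[0, 0, 0.08], [0, 0, 0], 255],
  [[0, 0, 0.17], [0, 0, 0], 255],
  [[0, 0, 0.26], [0, 0, 0], 255],
  [[0, 0, 0.34], [0, 0, 0], 255],
  [[0, 0, 0.42], [0, 0, 0], 255],
  [[0, 0, 0.42], [0, 0, 0], 255],
  [[0, 0, 0.42], [0, 0, 0], 255],
])

```text
time_s: 28.3
tool_pos: [0.5851, 0.287, 0.0813]
tcp_rot: [3.121, 0.346, -0.0]
force: [0.5, 0.6, -2.3]
finger_gap: 0.209
grip_force: 59.5
```

```bash
python3 t.py; python3 - <<'E'
from h import *
plan([((.585,.29,.007),B(.224,0,True))])
E
```

```text
t 28.3 tcp [0.5851 0.287  0.0813] rot [ 3.121  0.346 -0.   ] F [ 0.5  0.6 -2.3] gap 0.209 gf 59.46967005729675 q [-1.24  0.67  1.02  1.66 -0.61  1.17 -1.42]
a -2.920522568361598 T [ 0.004 -0.054  0.06 ] Ftool [ 0.6 -0.4  2.3] q7 -1.4156014061201307
[0.585 0.29  0.007] -> shift [0.0012, -0.006, 0.1485] turn [0.0004, 0.0001, -0.0009] mm 74 deg 0
```

>>> move_arm([
  [[0, -0.004, 0.06], [0, 0, 0], 255],
  [[0, -0.004, 0.11], [0, 0, 0], 255],
  [[0, -0.004, 0.14], [0, 0, 0], 255],
  [[0, -0.004, 0.15], [0, 0, 0], 255],
  [[0, -0.004, 0.152], [0, 0, 0], 255],
  [[0, -0.004, 0.152], [0, 0, 0], 150],
  [[0, -0.004, 0.152], [0, 0, 0], 150],
  [[0, -0.004, 0.152], [0, 0, 0], 150],
])

```text
time_s: 29.1
tool_pos: [0.5848, 0.291, 0.0057]
tcp_rot: [-3.121, -0.35, -0.002]
force: [0.7, -0.6, 0.4]
finger_gap: 0.412
grip_force: 0.0
```

>>> move_arm([
  [[0, 0, -0.03], [0, 0, 0], 150],
  [[0, 0, -0.09], [0, 0, 0], 0],
  [[0, 0, -0.18], [0, 0, 0], 0],
  [[0, 0, -0.28], [0, 0, 0], 0],
  [[0, 0, -0.38], [0, 0, 0], 0],
  [[0, 0, -0.4], [0, 0, 0], 0],
  [[0, 0, -0.4], [0, 0, 0], 0],
])

```text
time_s: 29.8
tool_pos: [0.5853, 0.2907, 0.2079]
tcp_rot: [-3.12, -0.349, -0.006]
force: [0.3, -0.8, -0.5]
finger_gap: 1.004
grip_force: 0.0
```

```bash
cat > mm.py <<'E'
from h import *
# masses: disc tops bright on bench; segment on rectified bench patch (z=.014), 1 mm/px
def masses(show=None,box=(.38,.66,-.42,-.06)):
    im,d=grab('top'); g=cv2.cvtColor(im,cv2.COLOR_BGR2GRAY).astype(np.float32)
    x0,x1,y0,y1=box; X,Y=np.meshgrid(np.arange(y0,y1,.001),np.arange(x0,x1,.001)); q=proj('top',np.c_[Y.ravel(),X.ravel(),np.full(X.size,.014)]).astype(np.float32)
    r=cv2.remap(g,q[:,0].reshape(X.shape),q[:,1].reshape(X.shape),cv2.INTER_LINEAR); bg=np.median(r)
    hi=(r>bg+22).astype(np.uint8); n,l,s,c=cv2.connectedComponentsWithStats(hi); out=[]
    for k in range(1,n):
        if 900<s[k,4]<4000:
            cn,_=cv2.findContours((l==k).astype(np.uint8),cv2.RETR_EXTERNAL,cv2.CHAIN_APPROX_NONE); h=cv2.convexHull(cn[0]); (cx,cy),rad=cv2.minEnclosingCircle(h)
            # slot: hull minus blob, within radius 24
            F=np.zeros_like(hi); cv2.fillConvexPoly(F,h,1); F[l==k]=0; v,u=np.nonzero(F); rr=np.hypot(u-cx,v-cy); m=(rr<26)
            dx=(v[m]-cy).mean(); dy=(u[m]-cx).mean(); M=cv2.moments(h); hx,hy=M['m10']/M['m00'],M['m01']/M['m00']
            out.append((x0+.001*hy,y0+.001*hx,np.arctan2((v[m]-hy).mean(),(u[m]-hx).mean()))); ang=np.arctan2((u[m]-hx).mean(),(v[m]-hy).mean())
            print('mass c(hull) %.4f %.4f  encl %.4f %.4f r %.1f slot yaw %.3f area %d slotpx %d'%(x0+.001*hy,y0+.001*hx,x0+.001*cy,y0+.001*cx,rad,ang,s[k,4],m.sum()))
    if show: cv2.imwrite('pics/'+show,r)
masses()
E
python3 t.py; python3 mm.py; python3 m3.py | grep -v ';'
```

```text
t 29.8 tcp [0.5853 0.2907 0.2079] rot [-3.12  -0.349 -0.006] F [ 0.3 -0.8 -0.5] gap 1.004 gf 0.0 q [-1.3   0.56  1.11  1.53 -0.51  1.37 -1.49]
a -2.918632067307819 T [-0.001 -0.008 -0.008] Ftool [0.1 0.8 0.5] q7 -1.4863789564027465
t 29.85 tcp [0.5843 0.2908 0.2056] rot [-3.121e+00 -3.500e-01 -2.000e-03] F [-0.9 -0.2 -0.2] gap 0.998 gf 0.0 q [-1.3   0.56  1.11  1.53 -0.51  1.37 -1.49]
handle dir [0. 0.] yaw 0.0 pt [0. 0.]
t min/max 0.0 0.0 head lateral 0.0 0.0
end [0. 0.] jaw centre= [0. 0.]m3.py:6: RuntimeWarning: invalid value encountered in scalar divide
  w=g[v,u0:u1].astype(float)-55; w[w<12]=0; return (w*np.arange(u0,u1)).sum()/w.sum()
```

```bash
python3 - <<'E'
from h import *
im,d=grab('top'); g=cv2.cvtColor(im,cv2.COLOR_BGR2GRAY); 
for v in (238,246,276): print(v,g[v,360:432].tolist())
cv2.imwrite('pics/tt.png',im)
E
```

```text
238 [79, 78, 80, 78, 79, 73, 72, 77, 80, 78, 74, 72, 91, 105, 106, 109, 108, 108, 107, 103, 97, 92, 93, 93, 92, 93, 93, 93, 95, 94, 91, 92, 93, 93, 95, 95, 92, 112, 140, 149, 148, 144, 147, 148, 149, 150, 151, 151, 148, 147, 144, 139, 134, 143, 150, 153, 153, 148, 143, 142, 134, 124, 118, 128, 140, 142, 144, 144, 148, 152, 150, 149]
246 [105, 87, 86, 83, 91, 93, 96, 99, 101, 101, 102, 104, 107, 104, 101, 99, 98, 92, 94, 94, 92, 91, 95, 95, 95, 90, 93, 94, 93, 93, 92, 94, 95, 95, 94, 93, 93, 95, 93, 98, 116, 142, 150, 147, 140, 130, 125, 146, 160, 163, 163, 157, 141, 114, 95, 105, 116, 117, 128, 147, 160, 160, 160, 163, 160, 142, 110, 103, 124, 146, 150, 149]
276 [155, 156, 156, 157, 155, 154, 157, 156, 154, 143, 112, 85, 83, 87, 78, 77, 78, 78, 75, 83, 86, 79, 71, 77, 104, 108, 110, 108, 112, 110, 107, 101, 97, 96, 92, 95, 94, 95, 97, 99, 99, 98, 96, 98, 97, 94, 94, 96, 93, 102, 120, 146, 153, 155, 155, 153, 153, 152, 149, 151, 153, 154, 157, 153, 151, 152, 152, 152, 152, 153, 154, 157]
```

```bash
cat > mm.py <<'E'
from h import *
def masses(box=(.38,.68,-.45,-.04),rep=3):
    ds=[]; 
    for _ in range(rep): im,d=grab('top'); ds.append(d)
    P=cloud('top',np.median(ds,0)); Z=P[...,2]
    in_=(P[...,0]>box[0])&(P[...,0]<box[1])&(P[...,1]>box[2])&(P[...,1]<box[3])
    m=(in_&(Z>.0075)&(Z<.03)).astype(np.uint8); n,l,s,c=cv2.connectedComponentsWithStats(m); out=[]
    for k in range(1,n):
        if s[k,4]<120 or s[k,4]>420: 
            if s[k,4]>20: print('skip',s[k]); 
            continue
        cn,_=cv2.findContours((l==k).astype(np.uint8),cv2.RETR_EXTERNAL,cv2.CHAIN_APPROX_NONE); h=cv2.convexHull(cn[0]); F=np.zeros_like(m); cv2.fillConvexPoly(F,h,1)
        v,u=np.nonzero(F); W=plane('top',np.c_[u,v],.014)[:,:2]; ce=W.mean(0); ec,er=cv2.minEnclosingCircle((W*1000).astype(np.float32))
        dz=(.013-Z[v,u]).clip(0,.014); dz[np.isnan(dz)]=0; rr=np.linalg.norm(W-ce,axis=1); w=dz*(rr<.027); w[w<.003]=0; sd=((W-ce)*w[:,None]).sum(0)/max(w.sum(),1e-9)
        print('mass c %.4f %.4f encl %.4f %.4f r %.1f slot yaw %.3f (len %.4f) n %d'%(*ce,ec[0]/1000,ec[1]/1000,er,np.arctan2(sd[1],sd[0]),np.hypot(*sd),s[k,4])); out.append((*ce,np.arctan2(sd[1],sd[0])))
    return out
if __name__=='__main__': masses()
E
python3 mm.py
```

```text
mass c 0.6461 -0.4386 encl 0.6461 -0.4398 r 29.1 slot yaw 1.490 (len 0.0130) n 138
mass c 0.5627 -0.1740 encl 0.5632 -0.1731 r 31.8 slot yaw 1.496 (len 0.0081) n 231
mass c 0.5350 -0.3208 encl 0.5352 -0.3208 r 30.7 slot yaw 0.742 (len 0.0073) n 230
mass c 0.4436 -0.2094 encl 0.4436 -0.2091 r 30.8 slot yaw 1.450 (len 0.0080) n 222
```

```bash
python3 - <<'E'
from h import *
plan([((.45,.1,.25),B(1.2,0,True)),((.47,-.15,.22),B(1.496,.35,True)),((.5635,-.1635,.10),B(1.496,.7,True)),((.5635,-.1635,.006),B(1.496,.7,True))],r0=B(.222,0,True))
E
```

```text
[0.45 0.1  0.25] -> shift [-0.3444, 0.3129, -0.0933] turn [0.0, 0.0, -0.3113] mm 237 deg 56
[ 0.47 -0.15  0.22] -> shift [-0.4515, 0.2185, 0.06] turn [0.0165, 0.1106, -0.0933] mm 253 deg 26
[ 0.5635 -0.1635  0.1   ] -> shift [-0.0945, 0.1885, 0.221] turn [0.0, 0.1114, 0.0] mm 153 deg 20
[ 0.5635 -0.1635  0.006 ] -> shift [-0.1211, 0.0, 0.1438] turn [0.0, 0.0, 0.0] mm 94 deg 0
```

>>> move_arm([
  [[-0.344, 0.313, -0.093], [0, 0, -0.311], 0],
  [[-0.344, 0.313, -0.093], [0, 0, -0.311], 0],
  [[-0.344, 0.313, -0.093], [0, 0, -0.311], 0],
  [[-0.344, 0.313, -0.093], [0, 0, -0.311], 0],
  [[-0.344, 0.313, -0.093], [0, 0, -0.311], 0],
  [[-0.344, 0.313, -0.093], [0, 0, -0.311], 0],
  [[-0.344, 0.313, -0.093], [0, 0, -0.311], 0],
  [[-0.344, 0.313, -0.093], [0, 0, -0.311], 0],
])

```text
time_s: 30.95
tool_pos: [0.4506, 0.0993, 0.251]
tcp_rot: [-2.584, -1.778, -0.003]
force: [-0.0, 1.4, -0.4]
finger_gap: 1.002
grip_force: 0.0
```

>>> move_arm([
  [[-0.452, 0.218, 0.06], [0.0165, 0.1106, -0.0933], 0],
  [[-0.452, 0.218, 0.06], [0.0165, 0.1106, -0.0933], 0],
  [[-0.452, 0.218, 0.06], [0.0165, 0.1106, -0.0933], 0],
  [[-0.452, 0.218, 0.06], [0.0165, 0.1106, -0.0933], 0],
  [[-0.452, 0.218, 0.06], [0.0165, 0.1106, -0.0933], 0],
  [[-0.452, 0.218, 0.06], [0.0165, 0.1106, -0.0933], 0],
  [[-0.452, 0.218, 0.06], [0.0165, 0.1106, -0.0933], 0],
  [[-0.452, 0.218, 0.06], [0.0165, 0.1106, -0.0933], 0],
])

```text
time_s: 31.75
tool_pos: [0.4457, -0.1374, 0.2321]
tcp_rot: [-2.139, -1.969, -0.385]
force: [-0.3, 0.1, 0.1]
finger_gap: 0.999
grip_force: 0.0
```

```bash
python3 t.py; python3 mm.py; python3 - <<'E'
from h import *
plan([((.5635,-.1635,.10),B(1.496,.7,True)),((.5635,-.1635,.006),B(1.496,.7,True))])
E
```

```text
t 31.75 tcp [ 0.4457 -0.1374  0.2321] rot [-2.139 -1.969 -0.385] F [-0.3  0.1  0.1] gap 0.999 gf 0.0 q [-1.15 -0.38  1.38  1.9   0.04  1.34  0.13]
a -1.6570908164764215 T [-0.372  0.062  0.003] Ftool [ 0.1 -0.3 -0. ] q7 0.12512602635143583
mass c 0.6465 -0.4386 encl 0.6465 -0.4406 r 29.2 slot yaw 0.987 (len 0.0154) n 145
mass c 0.5637 -0.1743 encl 0.5631 -0.1745 r 30.7 slot yaw 1.511 (len 0.0081) n 212
skip [412 237  14  12  89]
skip [407 242   7  10  45]
[ 0.5635 -0.1635  0.1   ] -> shift [-0.1242, 0.2329, 0.2414] turn [0.0074, 0.1161, 0.0014] mm 179 deg 21
[ 0.5635 -0.1635  0.006 ] -> shift [-0.1211, 0.0, 0.1438] turn [0.0, 0.0, 0.0] mm 94 deg 0
```

```bash
python3 - <<'E'
from h import *
plan([((.5632,-.1742,.08),B(1.5,0,True)),((.5632,-.1742,.001),B(1.5,0,True))])
E
```

```text
[ 0.5632 -0.1742  0.08  ] -> shift [-0.1575, 0.2332, 0.2722] turn [0.0077, -0.1067, -0.0025] mm 196 deg 19
[ 0.5632 -0.1742  0.001 ] -> shift [0.0, 0.0, 0.158] turn [0.0, 0.0, 0.0] mm 79 deg 0
```

>>> move_arm([
  [[-0.1575, 0.2332, 0.2722], [0.0077, -0.1067, -0.0025], 0],
  [[-0.1575, 0.2332, 0.2722], [0.0077, -0.1067, -0.0025], 0],
  [[-0.1575, 0.2332, 0.2722], [0.0077, -0.1067, -0.0025], 0],
  [[-0.1575, 0.2332, 0.2722], [0.0077, -0.1067, -0.0025], 0],
  [[-0.1575, 0.2332, 0.2722], [0.0077, -0.1067, -0.0025], 0],
  [[-0.1575, 0.2332, 0.2722], [0.0077, -0.1067, -0.0025], 0],
  [[-0.1575, 0.2332, 0.2722], [0.0077, -0.1067, -0.0025], 0],
  [[-0.1575, 0.2332, 0.2722], [0.0077, -0.1067, -0.0025], 0],
])

```text
time_s: 32.7
tool_pos: [0.4596, -0.1434, 0.1436]
tcp_rot: [2.274, 2.114, 0.033]
force: [0.8, -0.1, -0.2]
finger_gap: 1.0
grip_force: 0.0
```

```bash
python3 t.py; python3 - <<'E'
from h import *
plan([((.5632,-.1742,.001),B(1.5,0,True)),((.5632,-.1742,.06),B(1.5,0,True)),((.49,.025,.06),B(.55,0,True)),((.49,.025,.06),B(-.3,0,True)),((.49,.025,.002),B(-.3,0,True))])
E
```

```text
t 32.7 tcp [ 0.4596 -0.1434  0.1436] rot [2.274 2.114 0.033] F [ 0.8 -0.1 -0.2] gap 1.0 gf 0.0 q [-1.35 -0.38  1.38  2.05  0.42  1.16 -0.21]
a -1.6435085614044218 T [-0.016  0.053  0.005] Ftool [0.  0.8 0.2] q7 -0.2125727853778304
[ 0.5632 -0.1742  0.001 ] -> shift [-0.0436, 0.1992, 0.2941] turn [0.0132, 0.0029, -0.0007] mm 179 deg 2
[ 0.5632 -0.1742  0.06  ] -> shift [0.0, 0.0, -0.118] turn [0.0, 0.0, 0.0] mm 59 deg 0
[0.49  0.025 0.06 ] -> shift [0.387, -0.1742, 0.0] turn [0.0, 0.0, 0.3024] mm 212 deg 54
[0.49  0.025 0.06 ] -> shift [0.0, 0.0, 0.0] turn [-0.0, 0.0, 0.2706] mm 0 deg 49
[0.49  0.025 0.002] -> shift [0.0, 0.0, 0.116] turn [0.0, 0.0, 0.0] mm 58 deg 0
```

```bash
python3 - <<'E'
from h import *
plan([((.42,.12,.25),B(-.7)),((.22,.40,.25),B(.3)),((.2,.42,.25),B(1.2))])
E
```

```text
[0.42 0.12 0.25] -> shift [0.5177, -0.1083, -0.2223] turn [0.0108, 0.0089, -0.3003] mm 287 deg 54
[0.22 0.4  0.25] -> shift [0.6667, 0.1706, 0.0] turn [0.0, 0.0, -0.3183] mm 344 deg 57
[0.2  0.42 0.25] -> shift [0.0264, 0.05, 0.0] turn [0.0, 0.0, -0.2865] mm 28 deg 52
```

>>> move_arm([
  [[0.518, -0.108, -0.222], [0.0108, 0.0089, -0.3], 0],
  [[0.518, -0.108, -0.222], [0.0108, 0.0089, -0.3], 0],
  [[0.518, -0.108, -0.222], [0.0108, 0.0089, -0.3], 0],
  [[0.518, -0.108, -0.222], [0.0108, 0.0089, -0.3], 0],
  [[0.518, -0.108, -0.222], [0.0108, 0.0089, -0.3], 0],
  [[0.518, -0.108, -0.222], [0.0108, 0.0089, -0.3], 0],
  [[0.518, -0.108, -0.222], [0.0108, 0.0089, -0.3], 0],
  [[0.518, -0.108, -0.222], [0.0108, 0.0089, -0.3], 0],
])

```text
time_s: 33.5
tool_pos: [0.4199, 0.1216, 0.25]
tcp_rot: [1.073, 2.952, -0.001]
force: [0.4, -0.7, -0.7]
finger_gap: 0.996
grip_force: 0.0
```

>>> move_arm([
  [[0.667, 0.17, 0], [0, 0, -0.318], 0],
  [[0.667, 0.17, 0], [0, 0, -0.318], 0],
  [[0.667, 0.17, 0], [0, 0, -0.318], 0],
  [[0.667, 0.17, 0], [0, 0, -0.318], 0],
  [[0.667, 0.17, 0], [0, 0, -0.318], 0],
  [[0.667, 0.17, 0], [0, 0, -0.318], 0],
  [[0.667, 0.17, 0], [0, 0, -0.318], 0],
  [[0.667, 0.17, 0], [0, 0, -0.318], 0],
])

```text
time_s: 34.3
tool_pos: [0.2154, 0.404, 0.2489]
tcp_rot: [-0.481, 3.104, -0.002]
force: [0.9, -0.4, -0.1]
finger_gap: 0.997
grip_force: 0.0
```

```bash
python3 t.py; python3 - <<'E'
from h import *
plan([((.25,.47,.25),B(.7)),((.25,.47,.25),B(1.4))])
E
```

```text
t 34.3 tcp [0.2154 0.404  0.2489] rot [-4.810e-01  3.104e+00 -2.000e-03] F [ 0.9 -0.4 -0.1] gap 0.997 gf 0.0 q [-1.89 -0.13  0.66  1.91  0.08  1.34  0.63]
a 0.30743071967776964 T [-0.036  0.012  0.03 ] Ftool [-0.8 -0.6  0.1] q7 0.6262155555964659
[0.25 0.47 0.25] -> shift [-0.1059, 0.105, -0.0024] turn [-0.0004, -0.0001, -0.125] mm 75 deg 22
[0.25 0.47 0.25] -> shift [0.0, 0.0, 0.0] turn [0.0, 0.0, -0.2228] mm 0 deg 40
```

```bash
python3 - <<'E'
from h import *
plan([((.12,.45,.25),B(1.2)),((.12,.45,.25),B(2.0)),((.33,.44,.28),B(1.75)),((.62,.48,.30),B(1.4))],r0=B(.305))
E
```

```text
[0.12 0.45 0.25] -> shift [0.1544, 0.1451, -0.0023] turn [0.0, 0.0, -0.2849] mm 106 deg 51
[0.12 0.45 0.25] -> shift [0.0, 0.0, 0.0] turn [-0.0, -0.0, -0.2546] mm 0 deg 46
[0.33 0.44 0.28] -> shift [0.193, -0.3736, -0.06] turn [0.0, 0.0, 0.0796] mm 212 deg 14
[0.62 0.48 0.3 ] -> shift [0.0247, -0.585, -0.04] turn [-0.0, -0.0, 0.1114] mm 293 deg 20
```

>>> move_arm([
  [[0.154, 0.145, 0], [0, 0, -0.285], 0],
  [[0.154, 0.145, 0], [0, 0, -0.285], 0],
  [[0.154, 0.145, 0], [0, 0, -0.285], 0],
  [[0.154, 0.145, 0], [0, 0, -0.285], 0],
  [[0.154, 0.145, 0], [0, 0, -0.285], 0],
  [[0.154, 0.145, 0], [0, 0, -0.285], 0],
  [[0.154, 0.145, 0], [0, 0, -0.285], 0],
  [[0.154, 0.145, 0], [0, 0, -0.285], 0],
])

```text
time_s: 35.1
tool_pos: [0.1249, 0.4468, 0.2493]
tcp_rot: [1.758, -2.603, 0.0]
force: [0.9, -0.1, 0.7]
finger_gap: 0.999
grip_force: 0.0
```

>>> move_arm([
  [[0, 0, 0], [0, 0, -0.255], 0],
  [[0, 0, 0], [0, 0, -0.255], 0],
  [[0, 0, 0], [0, 0, -0.255], 0],
  [[0, 0, 0], [0, 0, -0.255], 0],
  [[0, 0, 0], [0, 0, -0.255], 0],
  [[0, 0, 0], [0, 0, -0.255], 0],
  [[0, 0, 0], [0, 0, -0.255], 0],
])

```text
time_s: 35.8
tool_pos: [0.1245, 0.4469, 0.2493]
tcp_rot: [2.636, -1.707, -0.0]
force: [-0.8, 0.2, -0.3]
finger_gap: 0.999
grip_force: 0.0
```

```bash
python3 t.py; python3 m3.py|grep -v ';'; python3 mm.py
```

```text
t 35.8 tcp [0.1245 0.4469 0.2493] rot [ 2.636 -1.707 -0.   ] F [-0.8  0.2 -0.3] gap 0.999 gf 0.0 q [-2.1  -0.11  0.66  1.9   0.07  1.34  2.11]
a 1.992204903291572 T [-0.006  0.042  0.012] Ftool [-0.5  0.7  0.3] q7 2.1071862715331195
t 35.8 tcp [0.1245 0.4469 0.2493] rot [ 2.636 -1.707 -0.   ] F [-0.8  0.2 -0.3] gap 0.999 gf 0.0 q [-2.1  -0.11  0.66  1.9   0.07  1.34  2.11]
handle dir [0.9774918  0.21097347] yaw 0.21257073 pt [0.62376297 0.30077872]
t min/max -0.17767620789666858 0.05521319223249457 head lateral -0.057431376132462825 0.03566781734829522
end [0.67773341 0.31242724] jaw centre= [0.49689743 0.27339714]
mass c 0.6464 -0.4388 encl 0.6465 -0.4406 r 29.2 slot yaw 1.107 (len 0.0150) n 137
mass c 0.5625 -0.1744 encl 0.5624 -0.1745 r 31.0 slot yaw 1.473 (len 0.0079) n 222
mass c 0.5350 -0.3209 encl 0.5348 -0.3210 r 31.0 slot yaw 0.630 (len 0.0069) n 229
mass c 0.4788 -0.1740 encl 0.4782 -0.1739 r 30.8 slot yaw 1.523 (len 0.0064) n 222
```

>>> move_arm([
  [[0, 0, 0], [0, 0, 0.36], 0],
  [[0, 0, 0], [0, 0, 0.36], 0],
  [[0, 0, 0], [0, 0, 0.36], 0],
  [[0, 0, 0], [0, 0, 0.36], 0],
  [[0, 0, 0], [0, 0, 0.36], 0],
  [[0, 0, 0], [0, 0, 0.36], 0],
  [[0, 0, 0], [0, 0, 0.36], 0],
  [[0, 0, 0], [0, 0, 0.36], 0],
])

```text
time_s: 36.85
tool_pos: [0.1241, 0.4471, 0.2493]
tcp_rot: [1.306, -2.857, 0.001]
force: [0.9, 1.0, 0.2]
finger_gap: 1.001
grip_force: 0.0
```

>>> move_arm([
  [[0, 0, 0], [0, 0, 0.36], 0],
  [[0, 0, 0], [0, 0, 0.36], 0],
  [[0, 0, 0], [0, 0, 0.36], 0],
  [[0, 0, 0], [0, 0, 0.36], 0],
  [[0, 0, 0], [0, 0, 0.36], 0],
  [[0, 0, 0], [0, 0, 0.36], 0],
  [[0, 0, 0], [0, 0, 0.36], 0],
  [[0, 0, 0], [0, 0, 0.36], 0],
])

```text
time_s: 37.65
tool_pos: [0.1241, 0.4471, 0.2493]
tcp_rot: [-0.428, -3.112, 0.001]
force: [0.2, -0.5, 0.0]
finger_gap: 0.999
grip_force: 0.0
```

>>> move_arm([
  [[0, 0, 0], [0, 0, 0.36], 0],
  [[0, 0, 0], [0, 0, 0.36], 0],
  [[0, 0, 0], [0, 0, 0.36], 0],
  [[0, 0, 0], [0, 0, 0.36], 0],
  [[0, 0, 0], [0, 0, 0.36], 0],
  [[0, 0, 0], [0, 0, 0.36], 0],
  [[0, 0, 0], [0, 0, 0.36], 0],
  [[0, 0, 0], [0, 0, 0.36], 0],
])

```text
time_s: 38.45
tool_pos: [0.1241, 0.4471, 0.2493]
tcp_rot: [2.029, 2.398, -0.001]
force: [-0.3, -0.2, -0.8]
finger_gap: 1.002
grip_force: 0.0
```

```bash
python3 t.py; python3 - <<'E'
from h import *
a=2.0-1.08*np.pi
plan([((.35,.42,.28),B(a)),((.62,.34,.30),B(a))],r0=B(a))
E
```

```text
t 38.45 tcp [0.1241 0.4471 0.2493] rot [ 2.029e+00  2.398e+00 -1.000e-03] F [-0.3 -0.2 -0.8] gap 1.002 gf 0.0 q [-1.88 -0.09  0.46  1.89  0.04  1.33 -1.26]
a -1.404215722557031 T [-0.006 -0.057  0.004] Ftool [-0.1 -0.3  0.8] q7 -1.2642612849864503
[0.35 0.42 0.28] -> shift [-0.1333, 0.435, -0.0614] turn [0.0, 0.0, 0.0] mm 230 deg 0
[0.62 0.34 0.3 ] -> shift [-0.253, 0.5032, -0.04] turn [0.0, 0.0, 0.0] mm 282 deg 0
```

>>> move_arm([
  [[0, 0, 0], [0, 0, 0.33], 0],
  [[0, 0, 0], [0, 0, 0.33], 0],
  [[0, 0, 0], [0, 0, 0.33], 0],
  [[0, 0, 0], [0, 0, 0.33], 0],
  [[0, 0, 0], [0, 0, 0.33], 0],
  [[0, 0, 0], [0, 0, 0.33], 0],
  [[0, 0, 0], [0, 0, 0.33], 0],
])

```text
time_s: 39.15
tool_pos: [0.1241, 0.4471, 0.2493]
tcp_rot: [2.95, 1.078, -0.001]
force: [0.7, 0.0, 0.2]
finger_gap: 0.999
grip_force: 0.0
```

```bash
python3 t.py; python3 - <<'E'
from h import *
a=2.0-1.41*np.pi
plan([((.35,.42,.28),B(a)),((.62,.34,.30),B(a))],r0=B(a))
E
```

```text
t 39.15 tcp [0.1241 0.4471 0.2493] rot [ 2.950e+00  1.078e+00 -1.000e-03] F [0.7 0.  0.2] gap 0.999 gf 0.0 q [-1.83 -0.08  0.42  1.89  0.03  1.33 -2.3 ]
a -2.4410750404884776 T [ 0.01  -0.021 -0.022] Ftool [ 0.6  0.4 -0.2] q7 -2.296328870263938
[0.35 0.42 0.28] -> shift [0.3066, 0.3363, -0.0614] turn [0.0, 0.0, 0.0] mm 230 deg 0
[0.62 0.34 0.3 ] -> shift [0.3043, 0.4739, -0.04] turn [0.0, 0.0, 0.0] mm 282 deg 0
```

Move out to the far position, then rotate counter-clockwise there.

>>> move_arm([
  [[0.307, 0.336, -0.061], [0, 0, 0], 0],
  [[0.307, 0.336, -0.061], [0, 0, 0], 0],
  [[0.307, 0.336, -0.061], [0, 0, 0], 0],
  [[0.307, 0.336, -0.061], [0, 0, 0], 0],
  [[0.307, 0.336, -0.061], [0, 0, 0], 0],
  [[0.307, 0.336, -0.061], [0, 0, 0], 0],
])

```text
time_s: 39.75
tool_pos: [0.3547, 0.4175, 0.2803]
tcp_rot: [2.949, 1.077, 0.003]
force: [-0.3, -0.6, 0.2]
finger_gap: 1.0
grip_force: 0.0
```

>>> move_arm([
  [[0.304, 0.474, -0.04], [0, 0, 0], 0],
  [[0.304, 0.474, -0.04], [0, 0, 0], 0],
  [[0.304, 0.474, -0.04], [0, 0, 0], 0],
  [[0.304, 0.474, -0.04], [0, 0, 0], 0],
  [[0.304, 0.474, -0.04], [0, 0, 0], 0],
  [[0.304, 0.474, -0.04], [0, 0, 0], 0],
  [[0.304, 0.474, -0.04], [0, 0, 0], 0],
])

```text
time_s: 40.45
tool_pos: [0.623, 0.3346, 0.2983]
tcp_rot: [2.947, 1.078, -0.002]
force: [-0.6, -0.6, -0.5]
finger_gap: 1.002
grip_force: 0.0
```

```bash
python3 t.py
```

```text
t 40.45 tcp [0.623  0.3346 0.2983] rot [ 2.947e+00  1.078e+00 -2.000e-03] F [-0.6 -0.6 -0.5] gap 1.002 gf 0.0 q [-1.05  0.52  0.8   1.22 -0.36  1.54 -1.19]
a -2.4403480203601395 T [-0.014  0.042  0.068] Ftool [-0.9  0.1  0.5] q7 -1.187044279984795
```

>>> move_arm([
  [[0, 0, 0], [0, 0, -0.37], 0],
  [[0, 0, 0], [0, 0, -0.37], 0],
  [[0, 0, 0], [0, 0, -0.37], 0],
  [[0, 0, 0], [0, 0, -0.37], 0],
  [[0, 0, 0], [0, 0, -0.37], 0],
  [[0, 0, 0], [0, 0, -0.37], 0],
  [[0, 0, 0], [0, 0, -0.37], 0],
  [[0, 0, 0], [0, 0, -0.37], 0],
])

```text
time_s: 41.25
tool_pos: [0.6184, 0.3395, 0.2995]
tcp_rot: [-1.856, -2.533, 0.001]
force: [-0.2, 0.4, 0.5]
finger_gap: 1.0
grip_force: 0.0
```

>>> move_arm([
  [[0, 0, 0], [0, 0, -0.37], 0],
  [[0, 0, 0], [0, 0, -0.37], 0],
  [[0, 0, 0], [0, 0, -0.37], 0],
  [[0, 0, 0], [0, 0, -0.37], 0],
  [[0, 0, 0], [0, 0, -0.37], 0],
  [[0, 0, 0], [0, 0, -0.37], 0],
  [[0, 0, 0], [0, 0, -0.37], 0],
  [[0, 0, 0], [0, 0, -0.37], 0],
])

```text
time_s: 42.05
tool_pos: [0.6184, 0.3395, 0.2996]
tcp_rot: [-0.16, -3.136, 0.001]
force: [0.4, 0.1, 0.4]
finger_gap: 1.002
grip_force: 0.0
```

```bash
python3 t.py
```

```text
t 42.05 tcp [0.6184 0.3395 0.2996] rot [-1.600e-01 -3.136e+00  1.000e-03] F [0.4 0.1 0.4] gap 1.002 gf 0.0 q [-0.8   0.44  0.36  1.21 -0.15  1.52  1.  ]
a -0.1022342714064881 T [-0.054  0.014 -0.044] Ftool [-0.3  0.1 -0.4] q7 1.0028860257582968
```

```bash
python3 - <<'E'
from h import *
a=-.10+.36*np.pi; print(a)
plan([((.44,.16,.25),B(a))],r0=B(a)); b=1.5-np.pi; print((a-b)/np.pi)
E
```

```text
1.0309733552923255
[0.44 0.16 0.25] -> shift [0.4913, 0.1216, 0.0992] turn [0.0, 0.0, 0.0] mm 258 deg 0
0.850704182105935
```

>>> move_arm([
  [[0, 0, 0], [0, 0, -0.36], 0],
  [[0, 0, 0], [0, 0, -0.36], 0],
  [[0, 0, 0], [0, 0, -0.36], 0],
  [[0, 0, 0], [0, 0, -0.36], 0],
  [[0, 0, 0], [0, 0, -0.36], 0],
  [[0, 0, 0], [0, 0, -0.36], 0],
  [[0, 0, 0], [0, 0, -0.36], 0],
  [[0, 0, 0], [0, 0, -0.36], 0],
])

```text
time_s: 42.85
tool_pos: [0.6184, 0.3394, 0.2996]
tcp_rot: [1.545, -2.734, -0.0]
force: [0.1, 0.4, -0.2]
finger_gap: 0.999
grip_force: 0.0
```

>>> move_arm([
  [[0.491, 0.122, 0.1], [0, 0, 0], 0],
  [[0.491, 0.122, 0.1], [0, 0, 0], 0],
  [[0.491, 0.122, 0.1], [0, 0, 0], 0],
  [[0.491, 0.122, 0.1], [0, 0, 0], 0],
  [[0.491, 0.122, 0.1], [0, 0, 0], 0],
  [[0.491, 0.122, 0.1], [0, 0, 0], 0],
])

```text
time_s: 43.45
tool_pos: [0.4351, 0.1572, 0.2484]
tcp_rot: [1.532, -2.739, -0.0]
force: [0.1, 0.3, 0.5]
finger_gap: 1.001
grip_force: 0.0
```

```bash
python3 t.py
```

```text
t 43.45 tcp [0.4351 0.1572 0.2484] rot [ 1.532 -2.739 -0.   ] F [0.1 0.3 0.5] gap 1.001 gf 0.0 q [-0.64 -0.07  0.19  1.88  0.01  1.33  2.14]
a 1.0199392978381816 T [-0.026  0.004  0.024] Ftool [-0.3  0.1 -0.5] q7 2.135875416646882
```

>>> move_arm([
  [[0, 0, 0], [0, 0, 0.28], 0],
  [[0, 0, 0], [0, 0, 0.28], 0],
  [[0, 0, 0], [0, 0, 0.28], 0],
  [[0, 0, 0], [0, 0, 0.28], 0],
  [[0, 0, 0], [0, 0, 0.28], 0],
  [[0, 0, 0], [0, 0, 0.28], 0],
  [[0, 0, 0], [0, 0, 0.28], 0],
])

```text
time_s: 44.15
tool_pos: [0.4391, 0.1615, 0.25]
tcp_rot: [0.222, -3.134, 0.001]
force: [-0.7, 0.3, 0.0]
finger_gap: 1.001
grip_force: 0.0
```

>>> move_arm([
  [[0, 0, 0], [0, 0, 0.28], 0],
  [[0, 0, 0], [0, 0, 0.28], 0],
  [[0, 0, 0], [0, 0, 0.28], 0],
  [[0, 0, 0], [0, 0, 0.28], 0],
  [[0, 0, 0], [0, 0, 0.28], 0],
  [[0, 0, 0], [0, 0, 0.28], 0],
  [[0, 0, 0], [0, 0, 0.28], 0],
])

```text
time_s: 44.85
tool_pos: [0.4393, 0.1611, 0.25]
tcp_rot: [1.129, 2.932, -0.001]
force: [-0.1, 0.5, 0.2]
finger_gap: 1.001
grip_force: 0.0
```

```bash
python3 t.py; python3 - <<'E'
from h import *
plan([((.46,-.10,.22),B(1.5,.25,True)),((.565,-.17,.10),B(1.5,.7,True))])
E
```

```text
t 44.85 tcp [0.4393 0.1611 0.25  ] rot [ 1.129e+00  2.932e+00 -1.000e-03] F [-0.1  0.5  0.2] gap 1.001 gf 0.0 q [-0.59 -0.05  0.14  1.87  0.01  1.33  0.38]
a -0.7348867799099726 T [ 0.006 -0.001 -0.034] Ftool [ 0.4  0.3 -0.2] q7 0.38159927379015607
[ 0.46 -0.1   0.22] -> shift [-0.3809, -0.3596, 0.0602] turn [-0.0362, 0.0742, 0.2871] mm 264 deg 54
[ 0.565 -0.17   0.1  ] -> shift [-0.1803, 0.2194, 0.2017] turn [0.0, 0.1432, -0.0] mm 174 deg 26
```

>>> move_arm([
  [[-0.381, -0.36, 0.06], [-0.0362, 0.0742, 0.2871], 0],
  [[-0.381, -0.36, 0.06], [-0.0362, 0.0742, 0.2871], 0],
  [[-0.381, -0.36, 0.06], [-0.0362, 0.0742, 0.2871], 0],
  [[-0.381, -0.36, 0.06], [-0.0362, 0.0742, 0.2871], 0],
  [[-0.381, -0.36, 0.06], [-0.0362, 0.0742, 0.2871], 0],
  [[-0.381, -0.36, 0.06], [-0.0362, 0.0742, 0.2871], 0],
  [[-0.381, -0.36, 0.06], [-0.0362, 0.0742, 0.2871], 0],
  [[-0.381, -0.36, 0.06], [-0.0362, 0.0742, 0.2871], 0],
])

```text
time_s: 45.65
tool_pos: [0.4595, -0.1006, 0.22]
tcp_rot: [-2.163, -2.019, -0.272]
force: [-0.6, 0.2, -0.4]
finger_gap: 0.999
grip_force: 0.0
```

```bash
python3 t.py
```

```text
t 45.65 tcp [ 0.4595 -0.1006  0.22  ] rot [-2.163 -2.019 -0.272] F [-0.6  0.2 -0.4] gap 0.999 gf 0.0 q [-0.23  0.01  0.54  1.89 -0.25  1.31  0.32]
a -1.6396285077999015 T [-0.206  0.017 -0.008] Ftool [ 0.1 -0.6  0.4] q7 0.3201635735378413
```

>>> move_arm([
  [[-0.18, 0.219, 0.202], [0, 0.1432, 0], 0],
  [[-0.18, 0.219, 0.202], [0, 0.1432, 0], 0],
  [[-0.18, 0.219, 0.202], [0, 0.1432, 0], 0],
  [[-0.18, 0.219, 0.202], [0, 0.1432, 0], 0],
  [[-0.18, 0.219, 0.202], [0, 0.1432, 0], 0],
  [[-0.18, 0.219, 0.202], [0, 0.1432, 0], 0],
  [[-0.18, 0.219, 0.202], [0, 0.1432, 0], 0],
  [[-0.18, 0.219, 0.202], [0, 0.1432, 0], 0],
])

```text
time_s: 46.45
tool_pos: [0.5656, -0.1693, 0.1042]
tcp_rot: [-1.886, -1.765, -0.695]
force: [0.4, -0.4, 0.7]
finger_gap: 0.999
grip_force: 0.0
```

```bash
python3 t.py; python3 - <<'E'
from h import *
plan([((.5635,-.1635,.06),B(1.5,.7,True)),((.5635,-.1635,.006),B(1.5,.7,True))])
E
```

```text
t 46.45 tcp [ 0.5656 -0.1693  0.1042] rot [-1.886 -1.765 -0.695] F [ 0.4 -0.4  0.7] gap 0.999 gf 0.0 q [ 0.15  0.63  0.57  1.61 -0.87  1.55  0.93]
a -1.639913048322968 T [-0.698 -0.009  0.022] Ftool [ 0.1  0.5 -0.8] q7 0.926350371158007
[ 0.5635 -0.1635  0.06  ] -> shift [-0.0482, -0.0057, 0.0749] turn [0.0014, 0.0003, 0.0019] mm 45 deg 0
[ 0.5635 -0.1635  0.006 ] -> shift [-0.0696, -0.0, 0.0826] turn [0.0, 0.0, 0.0] mm 54 deg 0
```

>>> move_arm([
  [[-0.048, -0.0055, 0.075], [0, 0, 0], 0],
  [[-0.048, -0.0055, 0.075], [0, 0, 0], 0],
  [[-0.08, -0.0055, 0.113], [0, 0, 0], 0],
  [[-0.1, -0.0055, 0.136], [0, 0, 0], 0],
  [[-0.118, -0.0055, 0.157], [0, 0, 0], 0],
  [[-0.118, -0.0055, 0.157], [0, 0, 0], 0],
])

```text
time_s: 47.05
tool_pos: [0.5617, -0.1647, 0.0015]
tcp_rot: [-1.889, -1.756, -0.689]
force: [0.1, 0.6, -1.0]
finger_gap: 1.004
grip_force: 0.0
```

```bash
python3 t.py
```

```text
t 47.05 tcp [ 0.5617 -0.1647  0.0015] rot [-1.889 -1.756 -0.689] F [ 0.1  0.6 -1. ] gap 1.004 gf 0.028557702346461156 q [ 0.18  0.76  0.53  1.66 -0.93  1.43  1.03]
a -1.6433359513002166 T [-0.638  0.052 -0.02 ] Ftool [-0.1  0.1  1.1] q7 1.0332684330351323
```

>>> move_arm([
  [[0, 0, 0], [0, 0, 0], 255],
  [[0, 0, 0], [0, 0, 0], 255],
  [[0, 0, 0], [0, 0, 0], 255],
  [[0, 0, 0], [0, 0, 0], 255],
  [[0, 0, 0], [0, 0, 0], 255],
  [[0, 0, 0], [0, 0, 0], 255],
])

```text
time_s: 47.65
tool_pos: [0.5624, -0.1659, 0.0034]
tcp_rot: [-1.89, -1.757, -0.691]
force: [-1.9, -1.4, 5.7]
finger_gap: 0.623
grip_force: 63.4
```

```bash
python3 t.py
```

```text
t 47.65 tcp [ 0.5624 -0.1659  0.0034] rot [-1.89  -1.757 -0.691] F [-1.9 -1.4  5.7] gap 0.623 gf 63.40900484472513 q [ 0.18  0.76  0.53  1.66 -0.93  1.43  1.03]
a -1.6440233393433188 T [-0.261  0.091  0.302] Ftool [ 2.5 -1.8 -5.3] q7 1.0330390578804811
```

```bash
python3 - <<'E'
from h import *
o=arm.observe(); r=R.from_rotvec(o['tcp_rot'])
rod=np.array([.6346,-.019]); h=np.array([np.cos(1.3),np.sin(1.3)]); o1=.0083
T=lambda d,z:(*(rod+(o1-d)*h),z)
plan([((.5624,-.1659,.060),B(1.4976,.7,True)),(T(.08,.06),B(1.3,.7,True)),(T(.08,.0475),None),(T(.03,.0475),None),(T(.01,.0475),None),(T(0,.0475),None)],r0=B(1.4976,.7,True),p0=(.5624,-.1659,.0025))
E
```

```text
[ 0.5624 -0.1659  0.06  ] -> shift [0.0741, 0.0, -0.088] turn [0.0, 0.0, 0.0] mm 57 deg 0
[ 0.6154 -0.0881  0.06  ] -> shift [0.1246, 0.0944, 0.105] turn [-0.0405, -0.0, 0.0481] mm 94 deg 11
[ 0.6154 -0.0881  0.0475] -> shift [-0.0161, 0.0, 0.0191] turn [0.0, 0.0, 0.0] mm 12 deg 0
[ 0.6288 -0.0399  0.0475] -> shift [0.0765, -0.0, 0.0644] turn [0.0, 0.0, 0.0] mm 50 deg 0
[ 0.6341 -0.0206  0.0475] -> shift [0.0306, -0.0, 0.0258] turn [0.0, 0.0, 0.0] mm 20 deg 0
[ 0.6368 -0.011   0.0475] -> shift [0.0153, 0.0, 0.0129] turn [0.0, 0.0, 0.0] mm 10 deg 0
```

>>> move_arm([
  [[0.015, 0, -0.018], [0, 0, 0], 255],
  [[0.04, 0, -0.048], [0, 0, 0], 255],
  [[0.074, 0, -0.088], [0, 0, 0], 255],
  [[0.074, 0, -0.088], [0, 0, 0], 255],
  [[0.074, 0, -0.088], [0, 0, 0], 255],
])

```text
time_s: 48.15
tool_pos: [0.5624, -0.1655, 0.0607]
tcp_rot: [-1.89, -1.759, -0.691]
force: [0.1, -0.0, -1.8]
finger_gap: 0.627
grip_force: 63.4
```

>>> move_arm([
  [[0.04, 0.03, 0.035], [-0.0135, 0, 0.016], 255],
  [[0.083, 0.063, 0.07], [-0.027, 0, 0.032], 255],
  [[0.1246, 0.0944, 0.105], [-0.0405, 0, 0.0481], 255],
  [[0.1246, 0.0944, 0.105], [-0.0405, 0, 0.0481], 255],
  [[0.1246, 0.0944, 0.105], [-0.0405, 0, 0.0481], 255],
  [[0.1246, 0.0944, 0.105], [-0.0405, 0, 0.0481], 255],
])

```text
time_s: 48.75
tool_pos: [0.6143, -0.0884, 0.0588]
tcp_rot: [-2.083, -1.583, -0.758]
force: [-0.5, -1.1, -2.1]
finger_gap: 0.629
grip_force: 63.7
```

```bash
python3 t.py; cat > side.py <<'E'
from h import *
import sys
im,d=grab('side'); cv2.imwrite('pics/%s.png'%sys.argv[1],im); S=cloud('side',d)
# mass in the air: points between z and extents near rod
m=(S[...,2]>.03)&(S[...,2]<.1)&(abs(S[...,0]-.63)<.09)&(abs(S[...,1]+.03)<.13); g=cv2.cvtColor(im,cv2.COLOR_BGR2GRAY); m&=(g>60)
q=S[m]; print(len(q),np.round(np.percentile(q,[2,50,98],axis=0),4).tolist())
E
python3 side.py a1; python3 - <<'E'
from h import *
rod=np.array([.6346,-.019]); h=np.array([np.cos(1.3),np.sin(1.3)]); T=lambda d,z:(*(rod+(.0083-d)*h),z)
plan([(T(.08,.0475),B(1.3,.7,True)),(T(.03,.0475),B(1.3,.7,True))])
E
```

```text
t 48.75 tcp [ 0.6143 -0.0884  0.0588] rot [-2.083 -1.583 -0.758] F [-0.5 -1.1 -2.1] gap 0.629 gf 63.66996008902788 q [ 0.03  0.61  0.55  1.75 -1.02  1.31  0.77]
a -1.8416398745236922 T [-0.935  0.222 -0.021] Ftool [-2.2 -0.2  0.8] q7 0.7744462305343472
256 [[0.5823, -0.1312, 0.0556], [0.6054, -0.1208, 0.0678], [0.6388, -0.1021, 0.073]]
[ 0.6154 -0.0881  0.0475] -> shift [-0.0133, 0.0015, 0.0185] turn [-0.0, 0.0004, -0.0003] mm 11 deg 0
[ 0.6288 -0.0399  0.0475] -> shift [0.0765, -0.0, 0.0644] turn [0.0, 0.0, 0.0] mm 50 deg 0
```

>>> move_arm([
  [[-0.0133, 0.0015, 0.0185], [0, 0, 0], 255],
  [[-0.0133, 0.0015, 0.0185], [0, 0, 0], 255],
  [[-0.0133, 0.0015, 0.0185], [0, 0, 0], 255],
])

```text
time_s: 49.1
tool_pos: [0.6154, -0.0871, 0.0471]
tcp_rot: [-2.082, -1.582, -0.758]
force: [0.5, -0.1, -2.0]
finger_gap: 0.628
grip_force: 63.7
```

>>> move_arm([
  [[0.02, 0, 0.0168], [0, 0, 0], 255],
  [[0.04, 0, 0.0337], [0, 0, 0], 255],
  [[0.055, 0, 0.0463], [0, 0, 0], 255],
  [[0.067, 0, 0.0564], [0, 0, 0], 255],
  [[0.0765, 0, 0.0644], [0, 0, 0], 255],
  [[0.0765, 0, 0.0644], [0, 0, 0], 255],
])

```text
time_s: 49.7
tool_pos: [0.6294, -0.0371, 0.0482]
tcp_rot: [-2.08, -1.584, -0.76]
force: [0.1, 1.5, -3.0]
finger_gap: 0.631
grip_force: 63.8
```

```bash
python3 t.py; python3 side.py a2
```

```text
t 49.7 tcp [ 0.6294 -0.0371  0.0482] rot [-2.08  -1.584 -0.76 ] F [ 0.1  1.5 -3. ] gap 0.631 gf 63.75073749572039 q [-0.04  0.6   0.52  1.78 -1.06  1.25  0.74]
a -1.8395939116576012 T [-0.949  0.244 -0.026] Ftool [-0.8 -0.3  3.3] q7 0.7396649853006837
262 [[0.5928, -0.0815, 0.0446], [0.6209, -0.0687, 0.0574], [0.657, -0.0474, 0.0681]]
```

>>> move_arm([
  [[0.008, 0, 0.0064], [0, 0, 0], 255],
  [[0.016, 0, 0.0129], [0, 0, 0], 255],
  [[0.024, 0, 0.0195], [0, 0, 0], 255],
  [[0.0306, 0, 0.0258], [0, 0, 0], 255],
  [[0.0306, 0, 0.0258], [0, 0, 0], 255],
])

```text
time_s: 50.25
tool_pos: [0.6347, -0.0182, 0.048]
tcp_rot: [-2.08, -1.584, -0.76]
force: [0.2, -0.7, -3.2]
finger_gap: 0.625
grip_force: 63.7
```

>>> move_arm([
  [[0.006, 0, 0.0051], [0, 0, 0], 255],
  [[0.009, 0, 0.0076], [0, 0, 0], 255],
  [[0.0115, 0, 0.0097], [0, 0, 0], 255],
  [[0.0115, 0, 0.0097], [0, 0, 0], 255],
  [[0.0115, 0, 0.0097], [0, 0, 0], 255],
])

```text
time_s: 50.75
tool_pos: [0.6366, -0.0122, 0.048]
tcp_rot: [-2.082, -1.583, -0.76]
force: [-1.0, 0.6, -2.3]
finger_gap: 0.625
grip_force: 63.7
```

```bash
python3 t.py; python3 side.py a3
```

```text
t 50.75 tcp [ 0.6366 -0.0122  0.048 ] rot [-2.082 -1.583 -0.76 ] F [-1.   0.6 -2.3] gap 0.625 gf 63.7466636672616 q [-0.07  0.59  0.5   1.79 -1.07  1.22  0.71]
a -1.8413251586096664 T [-0.903  0.234 -0.035] Ftool [-1.3 -1.1  2. ] q7 0.7122539855012592
302 [[0.6036, -0.0545, 0.0352], [0.6283, -0.0429, 0.0563], [0.6606, -0.0224, 0.0632]]
```

>>> move_arm([
  [[0.0023, 0, 0.0019], [0, 0, 0], 255],
  [[0.0046, 0, 0.0039], [0, 0, 0], 255],
  [[0.0046, 0, 0.0039], [0, 0, 0], 255],
])

```text
time_s: 51.1
tool_pos: [0.6374, -0.0088, 0.0479]
tcp_rot: [-2.081, -1.583, -0.76]
force: [0.5, -0.3, -1.5]
finger_gap: 0.626
grip_force: 63.7
```

>>> move_arm([
  [[0.0023, 0, 0.0019], [0, 0, 0], 255],
  [[0.0023, 0, 0.0019], [0, 0, 0], 255],
])

```text
time_s: 51.3
tool_pos: [0.6379, -0.0075, 0.048]
tcp_rot: [-2.082, -1.583, -0.76]
force: [-0.8, -0.5, -1.9]
finger_gap: 0.626
grip_force: 63.7
```

```bash
python3 t.py
```

```text
t 51.3 tcp [ 0.6379 -0.0075  0.048 ] rot [-2.082 -1.583 -0.76 ] F [-0.8 -0.5 -1.9] gap 0.626 gf 63.74776594340801 q [-0.08  0.59  0.5   1.79 -1.08  1.21  0.71]
a -1.8409916963644195 T [-0.974  0.295 -0.008] Ftool [-1.8 -0.7  1. ] q7 0.7075226091166128
```

>>> move_arm([
  [[0.0023, 0, 0.0019], [0, 0, 0], 255],
  [[0.0023, 0, 0.0019], [0, 0, 0], 255],
  [[0.0023, 0, 0.0019], [0, 0, 0], 255],
])

```text
time_s: 51.6
tool_pos: [0.6382, -0.0067, 0.0479]
tcp_rot: [-2.083, -1.583, -0.759]
force: [-0.5, -2.0, -2.4]
finger_gap: 0.627
grip_force: 63.9
```

>>> move_arm([
  [[0.0023, 0, 0.0019], [0, 0, 0], 255],
  [[0.0023, 0, 0.0019], [0, 0, 0], 255],
  [[0.0023, 0, 0.0019], [0, 0, 0], 255],
])

```text
time_s: 51.9
tool_pos: [0.6383, -0.0066, 0.0478]
tcp_rot: [-2.085, -1.582, -0.759]
force: [-3.2, -5.4, -0.1]
finger_gap: 0.624
grip_force: 64.4
```

```bash
python3 t.py; python3 - <<'E'
from h import *
im,d=grab('side'); 
r=proj('side',[[.6346,-.019,.054],[.6346,-.019,.10]]); print(r.round(1).tolist())
u,v=r[0].astype(int); cv2.imwrite('pics/a4.png',cv2.resize(im[v-55:v+25,u-50:u+50],None,fx=7,fy=7,interpolation=cv2.INTER_CUBIC))
E
```

```text
t 51.9 tcp [ 0.6383 -0.0066  0.0478] rot [-2.085 -1.582 -0.759] F [-3.2 -5.4 -0.1] gap 0.624 gf 64.39991377294064 q [-0.08  0.59  0.5   1.79 -1.08  1.21  0.7 ]
a -1.8429180722469243 T [-1.602  0.803  0.258] Ftool [-4.7 -1.7 -3.8] q7 0.7044328973934472
[[374.0, 263.7], [375.0, 247.0]]
```

>>> move_arm([
  [[-0.0015, 0, -0.0013], [0, 0, 0], 255],
  [[-0.0041, 0, 0.0018], [0, 0, 0], 255],
  [[-0.0066, 0, 0.0048], [0, 0, 0], 255],
  [[-0.0066, 0, 0.0048], [0, 0, 0], 255],
])

```text
time_s: 52.35
tool_pos: [0.6386, -0.0067, 0.0438]
tcp_rot: [-2.084, -1.583, -0.76]
force: [-1.1, -4.6, -1.4]
finger_gap: 0.628
grip_force: 64.1
```

```bash
python3 t.py
```

```text
t 52.35 tcp [ 0.6386 -0.0067  0.0438] rot [-2.084 -1.583 -0.76 ] F [-1.1 -4.6 -1.4] gap 0.628 gf 64.12156607955694 q [-0.08  0.6   0.5   1.79 -1.08  1.21  0.71]
a -1.8423996385320665 T [-1.593  0.357 -0.06 ] Ftool [-4.6  0.1 -2. ] q7 0.711908071788716
```

>>> move_arm([
  [[-0.0013, 0, 0.0015], [0, 0, 0], 255],
  [[-0.0013, 0, 0.0015], [0, 0, 0], 255],
  [[-0.0013, 0, 0.0015], [0, 0, 0], 255],
])

```text
time_s: 52.65
tool_pos: [0.6387, -0.0067, 0.0434]
tcp_rot: [-2.083, -1.583, -0.761]
force: [-3.0, -6.2, 2.7]
finger_gap: 0.624
grip_force: 64.5
```

```bash
python3 t.py
```

```text
t 52.65 tcp [ 0.6387 -0.0067  0.0434] rot [-2.083 -1.583 -0.761] F [-3.  -6.2  2.7] gap 0.624 gf 64.45143643766642 q [-0.08  0.6   0.5   1.8  -1.08  1.21  0.71]
a -1.8421633844218432 T [-1.214  0.452  0.129] Ftool [-3.5 -1.2 -6.4] q7 0.7134201889353047
```

```bash
python3 - <<'E'
from h import *
b=B(.7,.7,True); b0=B(1.3,.7,True)
plan([((.6215,-.0690,.1199),b0),((.53,-.28,.15),b),((.5423,-.3148,.07),b),((.5423,-.3148,.004),b)],p0=(.6387,-.0067,.0434),r0=b0)
E
```

```text
[ 0.6215 -0.069   0.1199] -> shift [-0.0003, 0.0002, -0.2003] turn [0.0, 0.0, 0.0] mm 100 deg 0
[ 0.53 -0.28  0.15] -> shift [-0.3097, -0.0634, -0.3395] turn [-0.123, 0.0, 0.1461] mm 232 deg 34
[ 0.5423 -0.3148  0.07  ] -> shift [-0.123, 0.0691, 0.1056] turn [0.0, 0.0, 0.0] mm 88 deg 0
[ 0.5423 -0.3148  0.004 ] -> shift [-0.085, -0.0, 0.101] turn [0.0, 0.0, 0.0] mm 66 deg 0
```

>>> move_arm([
  [[0, 0, 0], [0, 0, 0], 0],
  [[0, 0, 0], [0, 0, 0], 0],
  [[0, 0, 0], [0, 0, 0], 0],
  [[0, 0, 0], [0, 0, 0], 0],
  [[0, 0, -0.03], [0, 0, 0], 0],
  [[0, 0, -0.1], [0, 0, 0], 0],
  [[0, 0, -0.2], [0, 0, 0], 0],
  [[0, 0, -0.2], [0, 0, 0], 0],
])

```text
time_s: 53.45
tool_pos: [0.6224, -0.0754, 0.1252]
tcp_rot: [-2.092, -1.583, -0.767]
force: [-0.9, -0.4, 0.7]
finger_gap: 1.003
grip_force: 0.0
```

```bash
python3 t.py; python3 side.py a5
```

```text
t 53.45 tcp [ 0.6224 -0.0754  0.1252] rot [-2.092 -1.583 -0.767] F [-0.9 -0.4  0.7] gap 1.003 gf 0.0 q [-0.02  0.51  0.57  1.73 -0.98  1.35  0.66]
a -1.8485668336188428 T [-0.716  0.113 -0.035] Ftool [-0.  -0.8 -1. ] q7 0.6633746451271216
454 [[0.608, -0.0492, 0.0362], [0.6325, -0.0283, 0.0536], [0.6603, 0.0053, 0.0898]]
```

>>> move_arm([
  [[-0.31, -0.063, -0.34], [-0.123, 0, 0.1461], 0],
  [[-0.31, -0.063, -0.34], [-0.123, 0, 0.1461], 0],
  [[-0.31, -0.063, -0.34], [-0.123, 0, 0.1461], 0],
  [[-0.31, -0.063, -0.34], [-0.123, 0, 0.1461], 0],
  [[-0.31, -0.063, -0.34], [-0.123, 0, 0.1461], 0],
  [[-0.31, -0.063, -0.34], [-0.123, 0, 0.1461], 0],
  [[-0.31, -0.063, -0.34], [-0.123, 0, 0.1461], 0],
  [[-0.31, -0.063, -0.34], [-0.123, 0, 0.1461], 0],
])

```text
time_s: 54.3
tool_pos: [0.5304, -0.2776, 0.1493]
tcp_rot: [-2.58, -0.945, -0.941]
force: [0.0, 0.6, 0.3]
finger_gap: 0.999
grip_force: 0.0
```

```bash
python3 t.py; python3 mm.py;  python3 - <<'E'
from h import *
b=B(.7,.7,True)
plan([((.5423,-.3148,.07),b),((.5423,-.3148,.004),b)])
E
```

```text
t 54.3 tcp [ 0.5304 -0.2776  0.1493] rot [-2.58  -0.945 -0.941] F [0.  0.6 0.3] gap 0.999 gf 0.0 q [ 0.15  0.37  0.78  1.91 -1.04  1.25  0.54]
a -2.4388967431039155 T [-0.447  0.473 -0.013] Ftool [ 0.5 -0.4  0. ] q7 0.5379006062952882
mass c 0.6463 -0.4386 encl 0.6461 -0.4398 r 29.1 slot yaw 1.041 (len 0.0153) n 138
mass c 0.5355 -0.3205 encl 0.5354 -0.3210 r 30.5 slot yaw 0.699 (len 0.0077) n 220
mass c 0.4792 -0.1742 encl 0.4789 -0.1735 r 31.4 slot yaw 1.371 (len 0.0069) n 227
[ 0.5423 -0.3148  0.07  ] -> shift [-0.125, 0.072, 0.1023] turn [-0.0008, 0.0, 0.0005] mm 88 deg 0
[ 0.5423 -0.3148  0.004 ] -> shift [-0.085, -0.0, 0.101] turn [0.0, 0.0, 0.0] mm 66 deg 0
```

>>> move_arm([
  [[-0.125, 0.072, 0.102], [0, 0, 0], 0],
  [[-0.125, 0.072, 0.102], [0, 0, 0], 0],
  [[-0.125, 0.072, 0.102], [0, 0, 0], 0],
  [[-0.125, 0.072, 0.102], [0, 0, 0], 0],
])

```text
time_s: 54.85
tool_pos: [0.5414, -0.3158, 0.07]
tcp_rot: [-2.581, -0.942, -0.94]
force: [0.6, -0.4, 1.2]
finger_gap: 0.997
grip_force: 0.0
```

>>> move_arm([
  [[-0.04, 0, 0.048], [0, 0, 0], 0],
  [[-0.065, 0, 0.077], [0, 0, 0], 0],
  [[-0.085, 0, 0.101], [0, 0, 0], 0],
  [[-0.085, 0, 0.101], [0, 0, 0], 0],
  [[-0.085, 0, 0.101], [0, 0, 0], 255],
  [[-0.085, 0, 0.101], [0, 0, 0], 255],
  [[-0.085, 0, 0.101], [0, 0, 0], 255],
  [[-0.085, 0, 0.101], [0, 0, 0], 255],
])

```text
time_s: 55.65
tool_pos: [0.5421, -0.3171, 0.0064]
tcp_rot: [-2.582, -0.944, -0.945]
force: [-2.8, -0.1, 6.1]
finger_gap: 0.62
grip_force: 62.8
```

```bash
python3 t.py
```

```text
t 55.65 tcp [ 0.5421 -0.3171  0.0064] rot [-2.582 -0.944 -0.945] F [-2.8 -0.1  6.1] gap 0.62 gf 62.80160298105329 q [ 0.31  0.67  0.66  1.88 -1.25  1.21  0.8 ]
a -2.4415392031709215 T [0.204 0.395 0.26 ] Ftool [ 2.3 -1.7 -6. ] q7 0.8049055584904553
```

```bash
python3 - <<'E'
from h import *
b=B(.7,.7,True); b1=B(.15,.7,True); rod=np.array([.6346,-.019]); h=np.array([np.cos(.15),np.sin(.15)]); T=lambda d,z:(*(rod+(.0076-d)*h),z)
plan([((.5421,-.3171,.08),b),(T(.09,.08),b1),(T(.09,.0644),b1),(T(.03,.0644),b1),(T(.01,.0644),b1)],p0=(.5421,-.3171,.005),r0=b)
E
```

```text
[ 0.5421 -0.3171  0.08  ] -> shift [0.0966, 0.0, -0.1147] turn [0.0, 0.0, 0.0] mm 75 deg 0
[ 0.5531 -0.0313  0.08  ] -> shift [0.2945, -0.423, 0.2481] turn [-0.1128, -0.0, 0.1339] mm 286 deg 32
[ 0.5531 -0.0313  0.0644] -> shift [-0.0201, 0.0, 0.0239] turn [0.0, 0.0, 0.0] mm 16 deg 0
[ 0.6125 -0.0223  0.0644] -> shift [0.0918, 0.0, 0.0773] turn [0.0, 0.0, 0.0] mm 60 deg 0
[ 0.6322 -0.0194  0.0644] -> shift [0.0306, -0.0, 0.0258] turn [0.0, 0.0, 0.0] mm 20 deg 0
```

>>> move_arm([
  [[0, 0, 0], [0, 0, 0], 255],
  [[0.015, 0, -0.018], [0, 0, 0], 255],
  [[0.05, 0, -0.06], [0, 0, 0], 255],
  [[0.0966, 0, -0.115], [0, 0, 0], 255],
  [[0.0966, 0, -0.115], [0, 0, 0], 255],
  [[0.0966, 0, -0.115], [0, 0, 0], 255],
])

```text
time_s: 56.25
tool_pos: [0.5419, -0.3167, 0.0809]
tcp_rot: [-2.583, -0.945, -0.944]
force: [0.4, 0.4, -3.3]
finger_gap: 0.618
grip_force: 63.8
```

>>> move_arm([
  [[0.042, -0.06, 0.0354], [-0.016, 0, 0.019], 255],
  [[0.084, -0.121, 0.071], [-0.032, 0, 0.038], 255],
  [[0.126, -0.181, 0.1063], [-0.048, 0, 0.057], 255],
  [[0.168, -0.242, 0.1418], [-0.064, 0, 0.076], 255],
  [[0.21, -0.302, 0.177], [-0.08, 0, 0.095], 255],
  [[0.252, -0.362, 0.2126], [-0.096, 0, 0.115], 255],
  [[0.2945, -0.423, 0.2481], [-0.1128, 0, 0.1339], 255],
  [[0.2945, -0.423, 0.2481], [-0.1128, 0, 0.1339], 255],
])

```text
time_s: 57.05
tool_pos: [0.5499, -0.0773, 0.0729]
tcp_rot: [-2.852, -0.339, -1.018]
force: [0.0, -0.3, -2.7]
finger_gap: 0.621
grip_force: 64.2
```

>>> move_arm([
  [[0, 0, 0], [0, 0, 0], 255],
  [[-0.02, 0, 0.024], [0, 0, 0], 255],
  [[-0.02, 0, 0.024], [0, 0, 0], 255],
  [[-0.02, 0, 0.024], [0, 0, 0], 255],
])

```text
time_s: 57.45
tool_pos: [0.5499, -0.0813, 0.0575]
tcp_rot: [-2.854, -0.332, -1.018]
force: [-0.7, -0.3, -2.2]
finger_gap: 0.619
grip_force: 64.3
```

```bash
python3 t.py; python3 side.py a6; python3 - <<'E'
from h import *
b1=B(.15,.7,True); rod=np.array([.6346,-.019]); h=np.array([np.cos(.15),np.sin(.15)]); T=lambda d,z:(*(rod+(.0076-d)*h),z)
plan([(T(.09,.0644),b1),(T(.03,.0644),b1)])
im,d=grab('side'); S=cloud('side',d); m=(S[...,2]>.045)&(S[...,2]<.1)&(S[...,0]>.5)&(S[...,0]<.6)&(abs(S[...,1]+.04)<.05)&(cv2.cvtColor(im,cv2.COLOR_BGR2GRAY)>60); print(m.sum(),np.percentile(S[m],[2,50,98],axis=0).round(4).tolist())
E
```

```text
t 57.45 tcp [ 0.5499 -0.0813  0.0575] rot [-2.854 -0.332 -1.018] F [-0.7 -0.3 -2.2] gap 0.619 gf 64.30179079994559 q [ 0.2   0.08  0.08  2.39 -1.42  0.34  0.24]
a -2.905107017747019 T [-0.289  1.052  0.007] Ftool [-1.9  0.2  1.2] q7 0.2381483785177368
606 [[0.5452, -0.1169, 0.036], [0.6273, -0.0357, 0.0551], [0.6596, 0.0036, 0.0936]]
[ 0.5531 -0.0313  0.0644] -> shift [0.0294, -0.0956, 0.0096] turn [-0.0211, 0.004, 0.0185] mm 50 deg 5
[ 0.6125 -0.0223  0.0644] -> shift [0.0918, 0.0, 0.0773] turn [0.0, 0.0, 0.0] mm 60 deg 0
76 [[0.5197, -0.0892, 0.0545], [0.5565, -0.069, 0.0662], [0.568, -0.0516, 0.094]]
```

```bash
python3 - <<'E'
from h import *
b1=B(.15,.7,True); rod=np.array([.6346,-.019]); h=np.array([np.cos(.15),np.sin(.15)]); T=lambda d,z:(*(rod+(.0076-d)*h),z)
plan([((.605,-.10,.072),b1),(T(.045,.068),b1)])
E
```

```text
[ 0.605 -0.1    0.072] -> shift [0.0922, 0.0624, 0.0399] turn [-0.0212, 0.0038, 0.0187] mm 59 deg 5
[ 0.5976 -0.0246  0.068 ] -> shift [0.0009, -0.1513, 0.0112] turn [0.0, 0.0, 0.0] mm 76 deg 0
```

>>> move_arm([
  [[0.02, 0.01, -0.015], [0, 0, 0], 255],
  [[0.05, 0.03, 0.0], [0, 0, 0], 255],
  [[0.0922, 0.0624, 0.0399], [-0.0212, 0.0038, 0.0187], 255],
  [[0.0922, 0.0624, 0.0399], [-0.0212, 0.0038, 0.0187], 255],
  [[0.0922, 0.0624, 0.0399], [-0.0212, 0.0038, 0.0187], 255],
  [[0.0922, 0.0624, 0.0399], [-0.0212, 0.0038, 0.0187], 255],
])

```text
time_s: 58.15
tool_pos: [0.6044, -0.0994, 0.0717]
tcp_rot: [-2.895, -0.219, -1.057]
force: [1.0, -0.9, -2.1]
finger_gap: 0.618
grip_force: 64.7
```

```bash
python3 t.py; python3 - <<'E'
from h import *
b1=B(.15,.7,True); rod=np.array([.6346,-.019]); h=np.array([np.cos(.15),np.sin(.15)]); T=lambda d,z:(*(rod+(.0076-d)*h),z)
plan([(T(.045,.068),b1)])
E
```

```text
t 58.15 tcp [ 0.6044 -0.0994  0.0717] rot [-2.895 -0.219 -1.057] F [ 1.  -0.9 -2.1] gap 0.618 gf 64.66242947615683 q [ 0.17  0.13  0.07  2.29 -1.38  0.26  0.1 ]
a -2.990377136397374 T [-0.142  1.103  0.02 ] Ftool [-0.7  1.1  2.2] q7 0.09894420000078386
[ 0.5976 -0.0246  0.068 ] -> shift [0.0022, -0.15, 0.0117] turn [-0.0003, 0.0001, 0.0003] mm 75 deg 0
```

>>> move_arm([
  [[0.0005, -0.04, 0.003], [0, 0, 0], 255],
  [[0.001, -0.08, 0.006], [0, 0, 0], 255],
  [[0.0015, -0.12, 0.009], [0, 0, 0], 255],
  [[0.002, -0.15, 0.0117], [0, 0, 0], 255],
  [[0.002, -0.15, 0.0117], [0, 0, 0], 255],
  [[0.002, -0.15, 0.0117], [0, 0, 0], 255],
])

```text
time_s: 58.75
tool_pos: [0.5978, -0.0255, 0.0681]
tcp_rot: [-2.896, -0.217, -1.058]
force: [0.4, -0.3, -3.1]
finger_gap: 0.622
grip_force: 64.7
```

```bash
python3 t.py; python3 - <<'E'
from h import *
b1=B(.15,.7,True); rod=np.array([.6346,-.019]); h=np.array([np.cos(.15),np.sin(.15)]); T=lambda d,z:(*(rod+(.0076-d)*h),z)
plan([(T(.045,.066),b1),(T(.01,.066),b1)])
E
```

```text
t 58.75 tcp [ 0.5978 -0.0255  0.0681] rot [-2.896 -0.217 -1.058] F [ 0.4 -0.3 -3.1] gap 0.622 gf 64.68072173651308 q [ 0.22  0.1  -0.18  2.34 -1.49  0.11  0.08]
a -2.9919239468302714 T [-0.22   1.017 -0.052] Ftool [-1.7  0.4  2.6] q7 0.07646372797282573
[ 0.5976 -0.0246  0.066 ] -> shift [-0.0029, -0.0019, 0.0032] turn [0.0002, -0.0001, -0.0] mm 2 deg 0
[ 0.6322 -0.0194  0.066 ] -> shift [0.0535, 0.0, 0.0451] turn [0.0, 0.0, 0.0] mm 35 deg 0
```

>>> move_arm([
  [[-0.003, -0.0019, 0.0032], [0, 0, 0], 255],
  [[0.01, -0.0019, 0.014], [0, 0, 0], 255],
  [[0.024, -0.0019, 0.026], [0, 0, 0], 255],
  [[0.038, -0.0019, 0.038], [0, 0, 0], 255],
  [[0.0506, -0.0019, 0.0483], [0, 0, 0], 255],
  [[0.0506, -0.0019, 0.0483], [0, 0, 0], 255],
])

```text
time_s: 59.35
tool_pos: [0.634, -0.0191, 0.0662]
tcp_rot: [-2.896, -0.218, -1.059]
force: [0.5, 0.8, -2.9]
finger_gap: 0.618
grip_force: 64.6
```

```bash
python3 t.py
```

```text
t 59.35 tcp [ 0.634  -0.0191  0.0662] rot [-2.896 -0.218 -1.059] F [ 0.5  0.8 -2.9] gap 0.618 gf 64.62841093540192 q [ 0.16  0.17 -0.15  2.27 -1.42  0.09 -0.01]
a -2.991607912659107 T [-0.163  1.091  0.025] Ftool [-1.4 -0.7  2.6] q7 -0.005155422390268345
```

>>> move_arm([
  [[0.006, 0, 0.0051], [0, 0, 0], 255],
  [[0.012, 0, 0.0101], [0, 0, 0], 255],
  [[0.0168, 0, 0.0141], [0, 0, 0], 255],
  [[0.0168, 0, 0.0141], [0, 0, 0], 255],
])

```text
time_s: 59.75
tool_pos: [0.6438, -0.0169, 0.066]
tcp_rot: [-2.895, -0.218, -1.058]
force: [-0.3, 0.2, -2.6]
finger_gap: 0.618
grip_force: 64.7
```

```bash
python3 t.py
```

```text
t 59.75 tcp [ 0.6438 -0.0169  0.066 ] rot [-2.895 -0.218 -1.058] F [-0.3  0.2 -2.6] gap 0.618 gf 64.6749762352556 q [ 0.13  0.19 -0.12  2.25 -1.38  0.09 -0.05]
a -2.99126311148589 T [-0.111  1.056  0.02 ] Ftool [-1.8 -0.2  1.8] q7 -0.05267300060909999
```

>>> move_arm([
  [[0.0023, 0, 0.0019], [0, 0, 0], 255],
  [[0.0046, 0, 0.0039], [0, 0, 0], 255],
  [[0.0046, 0, 0.0039], [0, 0, 0], 255],
])

```text
time_s: 60.05
tool_pos: [0.6459, -0.0166, 0.0655]
tcp_rot: [-2.896, -0.218, -1.056]
force: [-6.6, -1.0, 0.3]
finger_gap: 0.618
grip_force: 65.4
```

>>> move_arm([
  [[0.0023, 0, 0.0019], [0, 0, 0], 255],
  [[0.0023, 0, 0.0019], [0, 0, 0], 255],
  [[0.0023, 0, 0.0019], [0, 0, 0], 255],
])

```text
time_s: 60.35
tool_pos: [0.6461, -0.0166, 0.0649]
tcp_rot: [-2.896, -0.217, -1.055]
force: [-16.5, -1.0, 8.0]
finger_gap: 0.621
grip_force: 66.7
```

```bash
python3 t.py
```

```text
t 60.35 tcp [ 0.6461 -0.0166  0.0649] rot [-2.896 -0.217 -1.055] F [-16.5  -1.    8. ] gap 0.621 gf 66.67864435818046 q [ 0.12  0.19 -0.11  2.24 -1.36  0.09 -0.07]
a -2.991688385127089 T [-0.232  2.618  0.097] Ftool [ -7.5  -1.4 -16.7] q7 -0.07223497087721319
```

>>> move_arm([
  [[-0.0031, 0, -0.0026], [0, 0, 0], 255],
  [[-0.0057, 0, 0.0005], [0, 0, 0], 255],
  [[-0.0083, 0, 0.0035], [0, 0, 0], 255],
  [[-0.0083, 0, 0.0035], [0, 0, 0], 255],
])

```text
time_s: 60.75
tool_pos: [0.6457, -0.0166, 0.0617]
tcp_rot: [-2.896, -0.218, -1.057]
force: [-0.5, -0.4, -3.5]
finger_gap: 0.62
grip_force: 64.7
```

```bash
python3 t.py
```

```text
t 60.75 tcp [ 0.6457 -0.0166  0.0617] rot [-2.896 -0.218 -1.057] F [-0.5 -0.4 -3.5] gap 0.62 gf 64.72925210371614 q [ 0.13  0.2  -0.11  2.25 -1.48  0.09  0.05]
a -2.9916113095342807 T [-0.177  1.276 -0.058] Ftool [-2.7  0.4  2.3] q7 0.048514402454516284
```

>>> move_arm([
  [[-0.0013, 0, 0.0015], [0, 0, 0], 255],
  [[-0.0013, 0, 0.0015], [0, 0, 0], 255],
  [[-0.0013, 0, 0.0015], [0, 0, 0], 255],
])

```text
time_s: 61.05
tool_pos: [0.6458, -0.0166, 0.0608]
tcp_rot: [-2.895, -0.218, -1.057]
force: [-2.1, 0.3, -3.1]
finger_gap: 0.622
grip_force: 64.9
```

```bash
python3 t.py; python3 side.py a7
```

```text
t 61.05 tcp [ 0.6458 -0.0166  0.0608] rot [-2.895 -0.218 -1.057] F [-2.1  0.3 -3.1] gap 0.622 gf 64.89762366749346 q [ 0.14  0.2  -0.13  2.25 -1.5   0.08  0.07]
a -2.9914577427266003 T [-0.197  1.335 -0.009] Ftool [-3.5 -0.6  1. ] q7 0.06764321024345048
367 [[0.6074, -0.0532, 0.0345], [0.6341, -0.0412, 0.0583], [0.6637, 0.0025, 0.0959]]
```

>>> move_arm([
  [[-0.0013, 0, 0.0015], [0, 0, 0], 255],
  [[-0.0013, 0, 0.0015], [0, 0, 0], 255],
  [[-0.0013, 0, 0.0015], [0, 0, 0], 255],
])

```text
time_s: 61.4
tool_pos: [0.6458, -0.0166, 0.0605]
tcp_rot: [-2.895, -0.218, -1.057]
force: [-5.5, -0.4, 2.1]
finger_gap: 0.618
grip_force: 65.5
```

```bash
python3 t.py
```

```text
t 61.4 tcp [ 0.6458 -0.0166  0.0605] rot [-2.895 -0.218 -1.057] F [-5.5 -0.4  2.1] gap 0.618 gf 65.48392402008176 q [ 0.14  0.2  -0.13  2.24 -1.5   0.08  0.07]
a -2.9910639400892323 T [-0.22   1.451  0.052] Ftool [-2.9 -0.5 -5.1] q7 0.06862676880409842
```

>>> move_arm([
  [[-0.0013, 0, 0.0015], [0, 0, 0], 255],
  [[-0.0013, 0, 0.0015], [0, 0, 0], 255],
])

```text
time_s: 61.6
tool_pos: [0.6459, -0.0166, 0.0604]
tcp_rot: [-2.895, -0.219, -1.056]
force: [-14.0, -0.3, 10.6]
finger_gap: 0.622
grip_force: 66.7
```

```bash
python3 t.py
```

```text
t 61.6 tcp [ 0.6459 -0.0166  0.0604] rot [-2.895 -0.219 -1.056] F [-14.   -0.3  10.6] gap 0.622 gf 66.72291372902691 q [ 0.15  0.2  -0.14  2.24 -1.5   0.09  0.07]
a -2.990663808946601 T [-0.013  1.626  0.142] Ftool [ -3.8  -1.8 -17. ] q7 0.06918982503903792
```

>>> move_arm([
  [[-0.001, 0, -0.0022], [0, 0, 0], 255],
  [[-0.001, 0, -0.0022], [0, 0, 0], 0],
  [[-0.001, 0, -0.0022], [0, 0, 0], 0],
  [[-0.001, 0, -0.0022], [0, 0, 0], 0],
  [[-0.001, 0, -0.0022], [0, 0, 0], 0],
  [[-0.001, 0, -0.03], [0, 0, 0], 0],
  [[-0.001, 0, -0.07], [0, 0, 0], 0],
  [[-0.001, 0, -0.12], [0, 0, 0], 0],
])

```text
time_s: 62.4
tool_pos: [0.6091, -0.0223, 0.103]
tcp_rot: [-2.896, -0.218, -1.054]
force: [0.7, -0.3, -0.1]
finger_gap: 1.001
grip_force: 0.0
```

```bash
python3 t.py; python3 mm.py; python3 side.py a8; python3 - <<'E'
from h import *
plan([((.55,-.05,.20),B(.3,.3,True)),((.475,-.15,.20),B(1.45,.15,True)),((.48,-.164,.08),B(1.45,.7,True))])
E
```

```text
t 62.4 tcp [ 0.6091 -0.0223  0.103 ] rot [-2.896 -0.218 -1.054] F [ 0.7 -0.3 -0.1] gap 1.001 gf 0.0 q [-0.12  0.04  0.16  2.31 -0.88  0.16 -0.56]
a -2.990875851725191 T [-0.055  0.648  0.001] Ftool [0.4 0.4 0.5] q7 -0.5569980930666955
mass c 0.6460 -0.4395 encl 0.6465 -0.4406 r 29.2 slot yaw 0.860 (len 0.0184) n 143
mass c 0.4786 -0.1735 encl 0.4782 -0.1726 r 32.0 slot yaw 1.436 (len 0.0068) n 227
544 [[0.6065, -0.0494, 0.0365], [0.6325, -0.0352, 0.0651], [0.6611, -0.0024, 0.0913]]
[ 0.55 -0.05  0.2 ] -> shift [0.0265, 0.0385, -0.2297] turn [0.0227, -0.1274, -0.0414] mm 117 deg 24
[ 0.475 -0.15   0.2  ] -> shift [-0.1934, 0.1467, -0.0598] turn [0.0817, -0.0424, -0.3571] mm 125 deg 66
[ 0.48  -0.164  0.08 ] -> shift [-0.0622, 0.0133, 0.2333] turn [0.0, 0.1751, 0.0] mm 121 deg 32
```

```bash
python3 - <<'E'
from h import *
v=lambda a:B(a,0,True)
plan([((.54,-.06,.18),B(.45,.3,True)),((.479,-.174,.09),v(1.45)),((.479,-.174,.002),v(1.45)),((.479,-.174,.07),v(1.45)),((.50,-.03,.10),v(.33)),((.547,.103,.06),v(-.78)),((.547,.103,.003),v(-.78))],r0=B(.15,.7,True))
E
```

```text
[ 0.54 -0.06  0.18] -> shift [-0.0168, 0.0556, -0.2138] turn [0.0461, -0.1264, -0.0844] mm 111 deg 29
[ 0.479 -0.174  0.09 ] -> shift [-0.2529, 0.1522, 0.1102] turn [0.0477, -0.0874, -0.3158] mm 158 deg 60
[ 0.479 -0.174  0.002] -> shift [0.0, 0.0, 0.176] turn [0.0, 0.0, 0.0] mm 88 deg 0
[ 0.479 -0.174  0.07 ] -> shift [0.0, 0.0, -0.136] turn [0.0, 0.0, 0.0] mm 68 deg 0
[ 0.5  -0.03  0.1 ] -> shift [0.291, 0.007, -0.06] turn [0.0, 0.0, 0.3565] mm 149 deg 64
[0.547 0.103 0.06 ] -> shift [0.1751, -0.2212, 0.08] turn [-0.0, 0.0, 0.3533] mm 147 deg 64
[0.547 0.103 0.003] -> shift [0.0, 0.0, 0.114] turn [0.0, 0.0, 0.0] mm 57 deg 0
```

>>> move_arm([
  [[-0.0168, 0.0556, -0.2138], [0.0461, -0.1264, -0.0844], 0],
  [[-0.0168, 0.0556, -0.2138], [0.0461, -0.1264, -0.0844], 0],
  [[-0.0168, 0.0556, -0.2138], [0.0461, -0.1264, -0.0844], 0],
  [[-0.0168, 0.0556, -0.2138], [0.0461, -0.1264, -0.0844], 0],
  [[-0.0168, 0.0556, -0.2138], [0.0461, -0.1264, -0.0844], 0],
  [[-0.0168, 0.0556, -0.2138], [0.0461, -0.1264, -0.0844], 0],
])

```text
time_s: 63.2
tool_pos: [0.5416, -0.0592, 0.1799]
tcp_rot: [-2.961, -0.685, -0.449]
force: [1.0, 0.1, 0.1]
finger_gap: 1.001
grip_force: 0.0
```

>>> move_arm([
  [[-0.253, 0.152, 0.11], [0.0477, -0.0874, -0.3158], 0],
  [[-0.253, 0.152, 0.11], [0.0477, -0.0874, -0.3158], 0],
  [[-0.253, 0.152, 0.11], [0.0477, -0.0874, -0.3158], 0],
  [[-0.253, 0.152, 0.11], [0.0477, -0.0874, -0.3158], 0],
  [[-0.253, 0.152, 0.11], [0.0477, -0.0874, -0.3158], 0],
  [[-0.253, 0.152, 0.11], [0.0477, -0.0874, -0.3158], 0],
  [[-0.253, 0.152, 0.11], [0.0477, -0.0874, -0.3158], 0],
  [[-0.253, 0.152, 0.11], [0.0477, -0.0874, -0.3158], 0],
])

```text
time_s: 64.0
tool_pos: [0.4787, -0.1726, 0.088]
tcp_rot: [-2.342, -2.09, -0.001]
force: [0.0, -0.2, 0.5]
finger_gap: 0.994
grip_force: 0.0
```

```bash
python3 t.py; python3 - <<'E'
from h import *
v=lambda a:B(a,0,True)
plan([((.479,-.174,.002),v(1.45))])
E
```

```text
t 64.0 tcp [ 0.4787 -0.1726  0.088 ] rot [-2.342e+00 -2.090e+00 -1.000e-03] F [ 0.  -0.2  0.5] gap 0.994 gf 0.0 q [-0.07  0.18  0.36  1.99 -0.08  0.99  0.22]
a -1.684383300853527 T [0.017 0.027 0.017] Ftool [-0.2  0.  -0.5] q7 0.21740131231342993
[ 0.479 -0.174  0.002] -> shift [-0.0032, 0.0011, 0.1719] turn [-0.0006, -0.0008, 0.0023] mm 86 deg 0
```

>>> move_arm([
  [[-0.003, 0.001, 0.09], [0, 0, 0], 0],
  [[-0.003, 0.001, 0.15], [0, 0, 0], 0],
  [[-0.003, 0.001, 0.172], [0, 0, 0], 0],
  [[-0.003, 0.001, 0.172], [0, 0, 0], 255],
  [[-0.003, 0.001, 0.172], [0, 0, 0], 255],
  [[-0.003, 0.001, 0.172], [0, 0, 0], 255],
  [[-0.003, 0.001, 0.172], [0, 0, 0], 255],
  [[-0.003, 0.001, 0.172], [0, 0, 0], 255],
])

```text
time_s: 64.8
tool_pos: [0.4795, -0.1766, 0.0055]
tcp_rot: [2.35, 2.083, 0.002]
force: [-3.8, 0.9, 6.0]
finger_gap: 0.619
grip_force: 61.6
```

>>> move_arm([
  [[0, 0, 0], [0, 0, 0], 255],
  [[0, 0, -0.04], [0, 0, 0], 255],
  [[0, 0, -0.09], [0, 0, 0], 255],
  [[0, 0, -0.136], [0, 0, 0], 255],
  [[0, 0, -0.136], [0, 0, 0], 255],
])

```text
time_s: 65.3
tool_pos: [0.4816, -0.1771, 0.0759]
tcp_rot: [2.347, 2.081, 0.007]
force: [-0.2, 0.4, -1.9]
finger_gap: 0.619
grip_force: 64.0
```

>>> move_arm([
  [[0.291, 0.007, -0.06], [0, 0, 0.3565], 255],
  [[0.291, 0.007, -0.06], [0, 0, 0.3565], 255],
  [[0.291, 0.007, -0.06], [0, 0, 0.3565], 255],
  [[0.291, 0.007, -0.06], [0, 0, 0.3565], 255],
  [[0.291, 0.007, -0.06], [0, 0, 0.3565], 255],
  [[0.291, 0.007, -0.06], [0, 0, 0.3565], 255],
  [[0.291, 0.007, -0.06], [0, 0, 0.3565], 255],
  [[0.291, 0.007, -0.06], [0, 0, 0.3565], 255],
])

```text
time_s: 66.1
tool_pos: [0.4996, -0.0321, 0.1016]
tcp_rot: [-3.1, -0.508, 0.0]
force: [0.0, -0.8, -0.9]
finger_gap: 0.614
grip_force: 64.0
```

>>> move_arm([
  [[0.175, -0.221, 0.08], [0, 0, 0.3533], 255],
  [[0.175, -0.221, 0.08], [0, 0, 0.3533], 255],
  [[0.175, -0.221, 0.08], [0, 0, 0.3533], 255],
  [[0.175, -0.221, 0.08], [0, 0, 0.3533], 255],
  [[0.175, -0.221, 0.08], [0, 0, 0.3533], 255],
  [[0.175, -0.221, 0.08], [0, 0, 0.3533], 255],
  [[0.175, -0.221, 0.08], [0, 0, 0.3533], 255],
  [[0.175, -0.221, 0.08], [0, 0, 0.3533], 255],
])

```text
time_s: 66.9
tool_pos: [0.5463, 0.1008, 0.0614]
tcp_rot: [-2.903, 1.201, 0.001]
force: [-0.2, 0.6, -1.7]
finger_gap: 0.618
grip_force: 64.0
```

```bash
python3 t.py; python3 - <<'E'
from h import *
v=lambda a:B(a,0,True)
plan([((.547,.103,.004),v(-.78)),((.547,.103,.12),v(-.78))])
E
```

```text
t 66.9 tcp [0.5463 0.1008 0.0614] rot [-2.903e+00  1.201e+00  1.000e-03] F [-0.2  0.6 -1.7] gap 0.618 gf 64.02561631053686 q [-0.64  0.31  0.44  1.9  -0.16  0.96 -2.48]
a 2.3571796801588225 T [-0.066  0.016 -0.04 ] Ftool [-0.6 -0.3  1.7] q7 -2.4786769556389707
[0.547 0.103 0.004] -> shift [-0.0021, -0.0041, 0.1148] turn [0.0, 0.0002, -0.0014] mm 57 deg 0
[0.547 0.103 0.12 ] -> shift [0.0, 0.0, -0.232] turn [0.0, 0.0, 0.0] mm 116 deg 0
```

```bash
python3 - <<'E'
from h import *
t=B(-.8,.8)
plan([((.5556,.0942,.13),t),((.5556,.0942,.05),t),((.5556,.0942,.006),t)],p0=(.547,.103,.13),r0=B(-.78))
E
```

```text
[0.5556 0.0942 0.13  ] -> shift [-0.0246, -0.0004, 0.0] turn [0.0025, -0.2546, 0.006] mm 12 deg 46
[0.5556 0.0942 0.05  ] -> shift [0.1148, 0.0, 0.1115] turn [0.0, 0.0, 0.0] mm 80 deg 0
[0.5556 0.0942 0.006 ] -> shift [0.0631, 0.0, 0.0613] turn [0.0, 0.0, 0.0] mm 44 deg 0
```

>>> move_arm([
  [[-0.002, -0.004, 0.06], [0, 0, 0], 255],
  [[-0.002, -0.004, 0.1], [0, 0, 0], 255],
  [[-0.002, -0.004, 0.112], [0, 0, 0], 255],
  [[-0.002, -0.004, 0.112], [0, 0, 0], 255],
  [[-0.002, -0.004, 0.112], [0, 0, 0], 0],
  [[-0.002, -0.004, 0.112], [0, 0, 0], 0],
  [[-0.002, -0.004, 0.112], [0, 0, 0], 0],
  [[-0.002, -0.004, 0.112], [0, 0, 0], 0],
])

```text
time_s: 67.7
tool_pos: [0.5472, 0.1027, 0.0057]
tcp_rot: [2.906, -1.192, -0.001]
force: [-0.4, -0.1, -0.2]
finger_gap: 1.004
grip_force: 0.0
```

>>> move_arm([
  [[0, 0, -0.05], [0, 0, 0], 0],
  [[0, 0, -0.12], [0, 0, 0], 0],
  [[0, 0, -0.2], [0, 0, 0], 0],
  [[0, 0, -0.25], [0, 0, -0.047], 0],
  [[0, 0, -0.25], [0, 0, -0.094], 0],
  [[0, 0, -0.25], [0, 0, -0.141], 0],
  [[0, 0, -0.25], [0, 0, -0.188], 0],
  [[0, 0, -0.25], [0, 0, -0.235], 0],
])

```text
time_s: 68.5
tool_pos: [0.5472, 0.1027, 0.1306]
tcp_rot: [3.141, -0.054, -0.001]
force: [-0.8, -0.3, -0.9]
finger_gap: 0.998
grip_force: 0.0
```

>>> move_arm([
  [[0, 0, 0], [0, 0, -0.38], 0],
  [[0, 0, 0], [0, 0, -0.38], 0],
  [[0, 0, 0], [0, 0, -0.38], 0],
  [[0, 0, 0], [0, 0, -0.38], 0],
  [[0, 0, 0], [0, 0, -0.38], 0],
  [[0, 0, 0], [0, 0, -0.38], 0],
  [[0, 0, 0], [0, 0, -0.38], 0],
  [[0, 0, 0], [0, 0, -0.38], 0],
])

```text
time_s: 69.3
tool_pos: [0.5471, 0.1026, 0.1305]
tcp_rot: [-2.628, -1.721, 0.001]
force: [0.0, -0.1, -0.4]
finger_gap: 1.002
grip_force: 0.0
```

>>> move_arm([
  [[0, 0, 0], [0, 0, -0.38], 0],
  [[0, 0, 0], [0, 0, -0.38], 0],
  [[0, 0, 0], [0, 0, -0.38], 0],
  [[0, 0, 0], [0, 0, -0.38], 0],
  [[0, 0, 0], [0, 0, -0.38], 0],
  [[0, 0, 0], [0, 0, -0.38], 0],
  [[0, 0, 0], [0, 0, -0.38], 0],
  [[0, 0, 0], [0, 0, -0.38], 0],
])

```text
time_s: 70.1
tool_pos: [0.5471, 0.1027, 0.1305]
tcp_rot: [-1.206, -2.9, 0.001]
force: [1.6, -0.1, -0.2]
finger_gap: 0.996
grip_force: 0.0
```

```bash
python3 t.py; python3 - <<'E'
from h import *
t=B(-.8,.8)
plan([((.5556,.0942,.10),t),((.5556,.0942,.006),t)])
from mm import masses
masses(box=(.45,.60,.05,.2))
E
```

```text
t 70.1 tcp [0.5471 0.1027 0.1305] rot [-1.206e+00 -2.900e+00  1.000e-03] F [ 1.6 -0.1 -0.2] gap 0.996 gf 0.0 q [-0.34  0.22  0.09  1.82 -0.02  1.1   0.54]
a -0.7881700939302458 T [ 0.024 -0.021 -0.004] Ftool [-1.2  1.1  0.2] q7 0.5350497276617117
[0.5556 0.0942 0.1   ] -> shift [-0.024, 0.0001, 0.061] turn [0.0013, -0.2548, 0.0036] mm 33 deg 46
[0.5556 0.0942 0.006 ] -> shift [0.1349, 0.0, 0.131] turn [0.0, 0.0, 0.0] mm 94 deg 0
```

>>> move_arm([
  [[-0.024, 0, 0.061], [0.0013, -0.2548, 0.0036], 0],
  [[-0.024, 0, 0.061], [0.0013, -0.2548, 0.0036], 0],
  [[-0.024, 0, 0.061], [0.0013, -0.2548, 0.0036], 0],
  [[-0.024, 0, 0.061], [0.0013, -0.2548, 0.0036], 0],
  [[-0.024, 0, 0.061], [0.0013, -0.2548, 0.0036], 0],
  [[-0.024, 0, 0.061], [0.0013, -0.2548, 0.0036], 0],
  [[-0.024, 0, 0.061], [0.0013, -0.2548, 0.0036], 0],
  [[-0.024, 0, 0.061], [0.0013, -0.2548, 0.0036], 0],
])

```text
time_s: 71.05
tool_pos: [0.5554, 0.0942, 0.0998]
tcp_rot: [0.934, 2.187, -0.393]
force: [0.1, -0.1, 0.9]
finger_gap: 1.001
grip_force: 0.0
```

>>> move_arm([
  [[0.06, 0, 0.058], [0, 0, 0], 0],
  [[0.1, 0, 0.097], [0, 0, 0], 0],
  [[0.122, 0, 0.118], [0, 0, 0], 0],
  [[0.135, 0, 0.131], [0, 0, 0], 0],
  [[0.135, 0, 0.131], [0, 0, 0], 0],
])

```text
time_s: 71.55
tool_pos: [0.5559, 0.093, 0.0058]
tcp_rot: [0.936, 2.185, -0.395]
force: [0.5, 0.1, -0.2]
finger_gap: 1.0
grip_force: 0.0
```

```bash
python3 t.py
```

```text
t 71.55 tcp [0.5559 0.093  0.0058] rot [ 0.936  2.185 -0.395] F [ 0.5  0.1 -0.2] gap 1.0 gf 0.0 q [-0.83  0.44  0.1   2.16  1.09  0.89 -0.84]
a -0.8089350911679537 T [0.535 0.564 0.006] Ftool [-0.   0.5  0.3] q7 -0.8417278458494594
```

>>> move_arm([
  [[0, 0, 0], [0, 0, 0], 255],
  [[0, 0, 0], [0, 0, 0], 255],
  [[0, 0, 0], [0, 0, 0], 255],
  [[0, 0, 0], [0, 0, 0], 255],
  [[0, 0, 0], [0, 0, 0], 255],
  [[0, 0, 0], [0, 0, 0], 255],
])

```text
time_s: 72.15
tool_pos: [0.5561, 0.0945, 0.0075]
tcp_rot: [0.933, 2.184, -0.393]
force: [-4.6, 1.2, 7.7]
finger_gap: 0.623
grip_force: 61.5
```

```bash
python3 t.py; python3 - <<'E'
from h import *
o=arm.observe(); p=o['tool_pos']; b=B(-.8,.8); b1=B(-.96,.8); rod=np.array([.6346,-.019]); h=np.array([np.cos(-.96),np.sin(-.96)])
mc=np.array([.5491,.1008]); off=(p[:2]-mc)@np.array([np.cos(-.8),np.sin(-.8)]); print('off',off)
T=lambda d,z:(*(rod+(off-d)*h),z); zz=.068+p[2]+.005
plan([((p[0],p[1],.10),b),(T(.09,.10),b1),(T(.09,zz),b1),(T(.03,zz),b1),(T(.01,zz),b1)],r0=b)
E
```

```text
t 72.15 tcp [0.5561 0.0945 0.0075] rot [ 0.933  2.184 -0.393] F [-4.6  1.2  7.7] gap 0.623 gf 61.458378955721855 q [-0.83  0.44  0.1   2.16  1.09  0.89 -0.84]
a -0.8062958514136299 T [-0.288  0.352 -0.362] Ftool [-2.7 -2.5 -8.3] q7 -0.8419827979979392
off 0.009370813477511706
[0.5561 0.0945 0.1   ] -> shift [-0.1327, 0.0, -0.1289] turn [0.0, 0.0, 0.0] mm 93 deg 0
[0.5884 0.0471 0.1   ] -> shift [-0.0788, -0.0198, 0.0811] turn [0.0365, 0.0, 0.0355] mm 57 deg 9
[0.5884 0.0471 0.0805] -> shift [0.028, -0.0, 0.0272] turn [0.0, 0.0, 0.0] mm 20 deg 0
[ 0.6228 -0.0021  0.0805] -> shift [-0.0836, 0.0, 0.0861] turn [0.0, 0.0, 0.0] mm 60 deg 0
[ 0.6342 -0.0185  0.0805] -> shift [-0.0279, 0.0, 0.0287] turn [0.0, 0.0, 0.0] mm 20 deg 0
```

>>> move_arm([
  [[0, 0, 0], [0, 0, 0], 255],
  [[-0.02, 0, -0.02], [0, 0, 0], 255],
  [[-0.06, 0, -0.058], [0, 0, 0], 255],
  [[-0.1, 0, -0.097], [0, 0, 0], 255],
  [[-0.133, 0, -0.129], [0, 0, 0], 255],
  [[-0.133, 0, -0.129], [0, 0, 0], 255],
  [[-0.133, 0, -0.129], [0, 0, 0], 255],
])

```text
time_s: 72.85
tool_pos: [0.5555, 0.0944, 0.0988]
tcp_rot: [0.933, 2.186, -0.392]
force: [0.0, -0.1, -2.7]
finger_gap: 0.617
grip_force: 63.7
```

>>> move_arm([
  [[-0.03, -0.007, 0.03], [0.012, 0, 0.012], 255],
  [[-0.055, -0.014, 0.056], [0.025, 0, 0.024], 255],
  [[-0.079, -0.02, 0.081], [0.0365, 0, 0.0355], 255],
  [[-0.079, -0.02, 0.081], [0.0365, 0, 0.0355], 255],
  [[-0.079, -0.02, 0.081], [0.0365, 0, 0.0355], 255],
])

```text
time_s: 73.35
tool_pos: [0.5872, 0.0454, 0.0975]
tcp_rot: [1.111, 2.118, -0.472]
force: [-0.7, 0.1, -1.9]
finger_gap: 0.624
grip_force: 63.6
```

>>> move_arm([
  [[0.014, 0, 0.0136], [0, 0, 0], 255],
  [[0.028, 0, 0.0272], [0, 0, 0], 255],
  [[0.028, 0, 0.0272], [0, 0, 0], 255],
  [[0.028, 0, 0.0272], [0, 0, 0], 255],
])

```text
time_s: 73.75
tool_pos: [0.5871, 0.0465, 0.0786]
tcp_rot: [1.109, 2.119, -0.471]
force: [-0.1, -0.1, -1.6]
finger_gap: 0.623
grip_force: 63.6
```

```bash
python3 t.py; python3 - <<'E'
from h import *
b1=B(-.96,.8); rod=np.array([.6346,-.019]); h=np.array([np.cos(-.96),np.sin(-.96)]); T=lambda d,z:(*(rod+(.0094-d)*h),z)
plan([(T(.09,.0795),b1),(T(.03,.0795),b1),(T(.005,.0795),b1)])
im,d=grab('side'); S=cloud('side',d); m=(S[...,2]>.06)&(S[...,2]<.12)&(S[...,0]>.53)&(S[...,0]<.63)&(S[...,1]>-.0)&(S[...,1]<.13)&(cv2.cvtColor(im,cv2.COLOR_BGR2GRAY)>60); print(m.sum(),np.percentile(S[m],[2,50,98],axis=0).round(4).tolist())
E
```

```text
t 73.75 tcp [0.5871 0.0465 0.0786] rot [ 1.109  2.119 -0.471] F [-0.1 -0.1 -1.6] gap 0.623 gf 63.641504351980984 q [-0.75  0.36  0.14  2.05  0.94  1.   -0.65]
a -0.9650913038155936 T [0.91  0.581 0.065] Ftool [ 1.1 -0.1  1.2] q7 -0.6486777221968856
[0.5884 0.047  0.0795] -> shift [-0.0017, 0.0027, -0.0008] turn [-0.0014, 0.0001, -0.0009] mm 2 deg 0
[ 0.6228 -0.0021  0.0795] -> shift [-0.0836, 0.0, 0.0861] turn [0.0, 0.0, 0.0] mm 60 deg 0
[ 0.6371 -0.0226  0.0795] -> shift [-0.0348, -0.0, 0.0359] turn [0.0, 0.0, 0.0] mm 25 deg 0
381 [[0.5486, 0.0052, 0.0688], [0.5832, 0.0445, 0.0835], [0.6214, 0.0828, 0.1112]]
```

>>> move_arm([
  [[-0.002, 0.0027, -0.001], [0, 0, 0], 255],
  [[-0.022, 0.0027, 0.0195], [0, 0, 0], 255],
  [[-0.042, 0.0027, 0.04], [0, 0, 0], 255],
  [[-0.06, 0.0027, 0.0585], [0, 0, 0], 255],
  [[-0.0855, 0.0027, 0.085], [0, 0, 0], 255],
  [[-0.0855, 0.0027, 0.085], [0, 0, 0], 255],
])

```text
time_s: 74.4
tool_pos: [0.6248, -0.0058, 0.081]
tcp_rot: [1.113, 2.115, -0.47]
force: [2.1, -0.0, -1.5]
finger_gap: 0.621
grip_force: 64.3
```

```bash
python3 t.py
```

```text
t 74.4 tcp [ 0.6248 -0.0058  0.081 ] rot [ 1.113  2.115 -0.47 ] F [ 2.1 -0.  -1.5] gap 0.621 gf 64.25539101473987 q [-0.67  0.37  0.19  2.03  0.98  0.92 -0.58]
a -0.9685692159419441 T [0.795 0.2   0.389] Ftool [0.2 1.7 1.9] q7 -0.580120149203396
```

>>> move_arm([
  [[-0.008, 0, 0.0082], [0, 0, 0], 255],
  [[-0.016, 0, 0.0165], [0, 0, 0], 255],
  [[-0.024, 0, 0.0247], [0, 0, 0], 255],
  [[-0.032, 0, 0.033], [0, 0, 0], 255],
  [[-0.0376, 0, 0.0388], [0, 0, 0], 255],
  [[-0.0418, 0, 0.043], [0, 0, 0], 255],
  [[-0.0418, 0, 0.043], [0, 0, 0], 255],
])

```text
time_s: 75.1
tool_pos: [0.64, -0.0276, 0.0803]
tcp_rot: [1.111, 2.118, -0.47]
force: [0.2, 0.3, -2.0]
finger_gap: 0.619
grip_force: 64.4
```

```bash
python3 t.py
```

```text
t 75.1 tcp [ 0.64   -0.0276  0.0803] rot [ 1.111  2.118 -0.47 ] F [ 0.2  0.3 -2. ] gap 0.619 gf 64.42077578511089 q [-0.63  0.39  0.21  2.02  1.    0.89 -0.55]
a -0.9664505156693618 T [ 0.844  0.629 -0.023] Ftool [1.5 0.3 1.4] q7 -0.548390574468808
```

>>> move_arm([
  [[-0.0021, 0, 0.0022], [0, 0, 0], 255],
  [[-0.0042, 0, 0.0043], [0, 0, 0], 255],
  [[-0.0053, 0, 0.0054], [0, 0, 0], 255],
  [[-0.0053, 0, 0.0054], [0, 0, 0], 255],
])

```text
time_s: 75.5
tool_pos: [0.642, -0.0297, 0.0802]
tcp_rot: [1.11, 2.119, -0.469]
force: [-2.6, 1.9, -0.5]
finger_gap: 0.619
grip_force: 64.8
```

>>> move_arm([
  [[-0.0014, 0, 0.0014], [0, 0, 0], 255],
  [[-0.0014, 0, 0.0014], [0, 0, 0], 255],
])

```text
time_s: 75.7
tool_pos: [0.6422, -0.0298, 0.08]
tcp_rot: [1.11, 2.12, -0.469]
force: [-7.7, 5.0, 1.6]
finger_gap: 0.62
grip_force: 65.4
```

```bash
python3 t.py
```

```text
t 75.7 tcp [ 0.6422 -0.0298  0.08  ] rot [ 1.11   2.12  -0.469] F [-7.7  5.   1.6] gap 0.62 gf 65.42599861510098 q [-0.62  0.39  0.21  2.01  1.    0.88 -0.54]
a -0.9648500986113743 T [ 1.188  1.355 -0.466] Ftool [ 4.8 -3.4 -7.2] q7 -0.5429907028923083
```

>>> move_arm([
  [[0.0014, 0, -0.0014], [0, 0, 0], 255],
  [[0.0043, 0, 0.0014], [0, 0, 0], 255],
  [[0.0071, 0, 0.0042], [0, 0, 0], 255],
  [[0.0071, 0, 0.0042], [0, 0, 0], 255],
])

```text
time_s: 76.1
tool_pos: [0.6423, -0.0295, 0.076]
tcp_rot: [1.11, 2.119, -0.468]
force: [-0.6, 4.4, -1.4]
finger_gap: 0.624
grip_force: 64.7
```

>>> move_arm([
  [[0.0012, 0, 0.0012], [0, 0, 0], 255],
  [[0.0012, 0, 0.0012], [0, 0, 0], 255],
])

```text
time_s: 76.3
tool_pos: [0.6424, -0.0296, 0.0756]
tcp_rot: [1.11, 2.118, -0.469]
force: [-3.4, 5.2, 1.7]
finger_gap: 0.622
grip_force: 65.2
```

```bash
python3 t.py
```

```text
t 76.3 tcp [ 0.6424 -0.0296  0.0756] rot [ 1.11   2.118 -0.469] F [-3.4  5.2  1.7] gap 0.622 gf 65.23025604430586 q [-0.63  0.4   0.21  2.01  1.    0.87 -0.55]
a -0.9651171509094566 T [1.192 0.726 0.025] Ftool [ 3.1  0.1 -5.6] q7 -0.5543950855186885
```

>>> move_arm([
  [[0.0005, 0, 0], [0, 0, 0], 0],
  [[0.0005, 0, 0], [0, 0, 0], 0],
  [[0.0005, 0, 0], [0, 0, 0], 0],
  [[0.0005, 0, 0], [0, 0, 0], 0],
  [[0.0005, 0, -0.03], [0, 0, 0], 0],
  [[0.0005, 0, -0.09], [0, 0, 0], 0],
  [[0.0005, 0, -0.18], [0, 0, 0], 0],
  [[0.0005, 0, -0.24], [0, 0, 0], 0],
])

```text
time_s: 77.1
tool_pos: [0.5921, 0.0432, 0.1611]
tcp_rot: [1.11, 2.119, -0.467]
force: [0.5, 0.5, -1.0]
finger_gap: 1.006
grip_force: 0.0
```

>>> move_arm([
  [[0, 0, -0.08], [0, 0, 0], 0],
  [[0, 0, -0.16], [0, 0, 0], 0],
  [[0, 0, -0.24], [0, 0, 0], 0],
  [[0, 0, -0.24], [0, 0, 0], 0],
])

```text
time_s: 77.5
tool_pos: [0.5435, 0.1172, 0.2465]
tcp_rot: [1.107, 2.12, -0.458]
force: [0.0, -0.1, -0.1]
finger_gap: 0.997
grip_force: 0.0
```

```bash
python3 t.py; python3 side.py a9; python3 - <<'E'
from h import *
im,d=grab('side'); tim,td=grab('top')
o=np.zeros((600,800,3),np.uint8); o[:480,:480]=cv2.resize(im[220:300,335:415],None,fx=6,fy=6,interpolation=cv2.INTER_CUBIC)
o[:300,490:790]=cv2.resize(tim[185:285,150:250],None,fx=3,fy=3); o[310:590,490:800]=cv2.resize(im[170:240,340:418],None,fx=4,fy=4)[:280,:310]; cv2.imwrite('pics/fin.png',o)
S=cloud('side',d)
for z0,z1 in((.043,.053),(.057,.067),(.071,.081)):
    q=S[(S[...,2]>z0)&(S[...,2]<z1)&(abs(S[...,0]-.634)<.045)&(abs(S[...,1]+.02)<.045)]; print(len(q),np.percentile(q,[1,99],axis=0).round(4).tolist())
E
```

```text
t 77.5 tcp [0.5435 0.1172 0.2465] rot [ 1.107  2.12  -0.458] F [ 0.  -0.1 -0.1] gap 0.997 gf 0.0 q [-0.84  0.13  0.06  1.92  0.8   1.35 -0.46]
a -0.9594040209552098 T [0.613 0.427 0.072] Ftool [-0.  -0.   0.1] q7 -0.45995038583741915
685 [[0.6067, -0.0516, 0.037], [0.6308, -0.037, 0.0742], [0.6615, 0.0014, 0.0929]]
86 [[0.6066, -0.0506, 0.0433], [0.6604, -0.0228, 0.0527]]
93 [[0.6054, -0.0504, 0.0572], [0.6616, -0.0171, 0.0665]]
133 [[0.6072, -0.053, 0.0712], [0.6633, 0.0085, 0.081]]
```

View pics/fin.png

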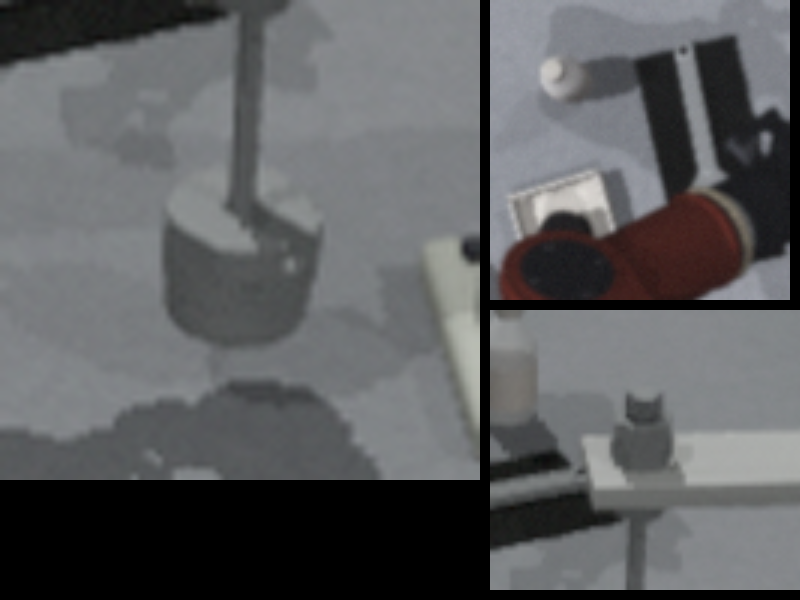

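```bash
python3 -c "
from plant import arm
print(arm.finish_job())"
```

```text
the job is handed in; nothing more can be done
None
```

The job is handed in: the cap is in the tray, the locknut was tightened to its stop with the spanner braced on the block, the spanner is back on the mat, and all three masses are home on the rod with slots about 64 to 66 degrees apart; the tightness and seating are judged from forces and camera views, because the hand-in gave no verdict.

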